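Load the reagent cartridges from the dark box and purge the dock

TASK

Open the grey dark box wide, feel about inside it for the two or three reagent cartridges it holds, and slide each one onto its own rail of the dock, fully home against the stop so that the catch holds it. When all are in, push the purge valve's lever right over to the green side, hold it there for two seconds and let it spring back to the middle, never pushing it to the red side. Finish with the box's lid shut again, and leave the other things on the bench where they are.

Things in the scene. Friction and masses are not known exactly. Their poses are not given: they have to be found in the camera images.
- box: fixed opaque grey desk-shaped box 180 (x) x 296 (y) mm; low front (-x) wall 28 mm high, back wall 100 mm, walls 5, floor 6 mm thick. Origin at the centre of its underside, x to the back (roughly the robot's left), z up. Ribs and side ledges 10 mm over the floor part three bays, 66 mm wide, ending at a liner at x = +65 mm. A hand leaning some 25 degrees to the back goes in under the open lid
- bay1 (a point): point on the box's floor in the middle of bay 1 (box x +26 mm, y -70 mm, z 6 mm). The bay holds one cartridge or none, standing on the floor, mostly hidden under the lid even when it is open: its centre within 12 mm of this point in x and 7 mm in y, turned by up to 0.12 rad, unless it has been knocked further. 
- bay2 (a point): point on the box's floor in the middle of bay 2 (box x +26 mm, y 0 mm, z 6 mm). The bay holds one cartridge or none, standing on the floor, mostly hidden under the lid even when it is open: its centre within 12 mm of this point in x and 7 mm in y, turned by up to 0.12 rad, unless it has been knocked further. 
- bay3 (a point): point on the box's floor in the middle of bay 3 (box x +26 mm, y +70 mm, z 6 mm). The bay holds one cartridge or none, standing on the floor, mostly hidden under the lid even when it is open: its centre within 12 mm of this point in x and 7 mm in y, turned by up to 0.12 rad, unless it has been knocked further. 
- lid (a joint): the box's lid hinge, rad: 0 shut (lid sloping down to the front), 1.55 open against its stop (lid then rises to the front at 67 degrees over the back of the box). Axis along the box's y at x = +88, z = 100 mm of the box; stiff, so the lid stays where it is left. About 5 N at the handle moves it
- lid_handle (a point): centre of the lid's handle: blue bar along y, 40 mm long, 22 mm thick, near the lid's front edge, its centre 37 mm above the lid's lower face; can be pinched by its two ends from above. With the lid shut it lies 167 mm in front of the hinge axis and 27 mm below it
- cart1_c (a point): reagent cartridge, absent in some starts: orange block 40 x 28 mm (x, y) with a white cap, on a white foot flange 46 x 40 x 8 mm; 52 mm tall in all, about 120 g (85 to 170 g). Starts upright somewhere in a bay of the dark box, foot down. The point is its centre, 26 mm above its underside; z up, x along its 46 mm length
- cart2_c (a point): reagent cartridge, absent in some starts: orange block 40 x 28 mm (x, y) with a white cap, on a white foot flange 46 x 40 x 8 mm; 52 mm tall in all, about 120 g (85 to 170 g). Starts upright somewhere in a bay of the dark box, foot down. The point is its centre, 26 mm above its underside; z up, x along its 46 mm length
- cart3_c (a point): reagent cartridge, absent in some starts: orange block 40 x 28 mm (x, y) with a white cap, on a white foot flange 46 x 40 x 8 mm; 52 mm tall in all, about 120 g (85 to 170 g). Starts upright somewhere in a bay of the dark box, foot down. The point is its centre, 26 mm above its underside; z up, x along its 46 mm length
- dock: fixed aluminium plate 150 (x) x 196 (y) x 18 mm; origin at the centre of its underside, x towards the stops, z up. On it three channels (rails) along x at y = -60, 0, +60 mm, floor at z = 18 mm. Back part (x = +8 to +63 mm): 43 mm wide, blue lips above (under side 10, top 13 mm over the channel floor, 36 mm apart) hold a cartridge's foot down; blue stop behind
- seat1 (a point): centre of a cartridge fully home on the first rail (dock x +40, y -60, z 44 mm). Set a cartridge down in the open front of the channel, 65 mm before this, x axes in line, and slide it to +x to the stop. White walls 10 mm high narrow there from 56 to 43 mm apart. A sprung ball in the floor 30 mm before this point yields (3 to 10 N) and pops up behind the foot as the catch
- seat2 (a point): centre of a cartridge fully home on the middle rail (dock x +40, y 0, z 44 mm). Set a cartridge down in the open front of the channel, 65 mm before this, x axes in line, and slide it to +x to the stop. White walls 10 mm high narrow there from 56 to 43 mm apart. A sprung ball in the floor 30 mm before this point yields (3 to 10 N) and pops up behind the foot as the catch
- seat3 (a point): centre of a cartridge fully home on the third rail (dock x +40, y +60, z 44 mm). Set a cartridge down in the open front of the channel, 65 mm before this, x axes in line, and slide it to +x to the stop. White walls 10 mm high narrow there from 56 to 43 mm apart. A sprung ball in the floor 30 mm before this point yields (3 to 10 N) and pops up behind the foot as the catch
- valve: fixed purge valve: grey block 60 (x) x 90 (y) x 45 mm with a green spot on top on its +y side and a red spot on its -y side; origin at the centre of its underside
- lever (a joint): the valve's spring-centred lever, rad: 0 in the middle (upright), +0.6 right over to the green (+y) side, -0.6 to the red side. Pivot 35 mm above the valve's underside, axis along the valve's x; about 5 N at the knob holds it right over; it springs back by itself when let go
- lever_knob (a point): centre of the lever's black knob, 22 mm thick, 36 mm tall, 90 mm above the pivot (125 mm above the bench when centred)
- beaker: bystander: clear beaker, 70 mm wide, 95 mm tall; origin at the centre of its underside
- wash_bottle: bystander: white bottle with red cap, 60 mm wide, 150 mm tall; origin under its centre
- jar: bystander: white jar with orange cap, 52 mm wide, 75 mm tall; origin under its centre
- cylinder: bystander: clear measuring cylinder, 190 mm tall on a 60 mm foot; origin under its centre
- phone: bystander: blue phone 150 x 72 x 9 mm lying on the bench; origin under its centre
Not all that is in view belongs to the job. Leave any pink or turquoise look-alike of the valve alone.

How it is judged:
On the way, in this order (a step that is already met when the one before it is completed fails the run):
1. the box's lid is opened (past 1.0 rad) (value of joint lid above 1 rad), for 0.2 s.
2. every cartridge present is fully home on a rail of the dock ((distance between cart1_c and seat1 below 0.003 m or distance between cart1_c and seat2 below 0.003 m or distance between cart1_c and seat3 below 0.003 m) and angle between the z axis of each of cart1_c, cart2_c, cart3_c and the z axis of dock, either way round below 0.08 rad and angle between the x axis of each of cart1_c, cart2_c, cart3_c and the x axis of dock, either way round below 0.08 rad and (distance between cart2_c and seat1 below 0.003 m or distance between cart2_c and seat2 below 0.003 m or distance between cart2_c and seat3 below 0.003 m) and (distance between cart3_c and seat1 below 0.003 m or distance between cart3_c and seat2 below 0.003 m or distance between cart3_c and seat3 below 0.003 m)), for 0.3 s.
3. the valve lever is held over to the green side (past 0.45 rad) for 1.7 s (value of joint lever above 0.45 rad), for 1.7 s.
4. the lever has sprung back to the middle (value of joint lever between -0.08 and 0.08 rad), for 0.3 s.
At the end, for the whole second after the job is handed in: every cartridge present rests within 3 mm of a seat point on the dock, upright and in line with its rail (within 0.08 rad), held by the catch and released; the lid is shut (within 0.06 rad) and the lever is back in the middle (within 0.08 rad) (all of step 2 and all of step 4 and linear speed of each of cart1, cart2, cart3 below 0.02 m/s and value of joint lid below 0.06 rad); the robot touches nothing.
It fails at once if a bystander is shifted by more than 40 mm (distance of any of beaker, wash_bottle, jar, cylinder, phone from where it was at the start of the episode above 0.04 m).
It fails at once if the lever is pushed towards the red side (past -0.25 rad) (value of joint lever below -0.25 rad).
Of cart1, cart2, cart3 only 2 to 3 are there at a start; the rules pass over those that are not, and their reading is None.
At some moment in a run one of cart1, cart2, cart3 may be knocked a few centimetres aside while the robot is not near it.
It also fails if it takes over 210 s, if anything falls off the work surface, if the arm or the gripper's body presses on something with over 40 N, if the wrist force passes 120 N, or if a joint passes its speed limit or range.

ROBOT

A 6-joint arm with a two-finger parallel gripper is mounted at the origin on the work surface. World frame = base frame: x ahead of the robot, y to its left, z up, the work surface at z = 0. Lengths are in m, angles in rad, forces in N, time in s.
With the tool pointing down it reaches from about 0.275 to 0.85 m from the base axis. Payload 19 kg.
Tool frame: the origin (TCP) lies midway between the tips of the shut fingers; the grasp point (between the pads) lies 19 mm behind it (r.hold_point_z is the x of the grasp point in the tool frame, in m); x points along the fingers, y is the direction in which the jaws open and shut, and the axes are right-handed (so a half turn about x gives the same grasp; the last joint's range is limited). The gripper opens to 85 mm and grips with 20 to 120 N. Pads are 22 mm wide; open, the fingers measure 114 mm over their backs; the gripper's body (76 mm by 85 mm) begins 54 mm behind the grasp point. The pads swing forward as they close: fully open they stand 13 mm farther back than shut.
Start: joints at [-1.483, 0.15, 1.437, -0, 1.554, -0.134], TCP at [0.126, -0.561, 0.231] pointing down, gripper open.
Joint ranges: [-2.8, 2.8], [-0.68, 2.1], [0.12, 2.68], [-1.39, 4.53], [0.16, 2.79], [-2.81, 2.81]. Speed limits (rad/s): [1.89, 1.89, 2.22, 3.01, 3.01, 3.01].

INTERFACE

Orientations are given as a unit quaternion [w, x, y, z].
In Python, from rig import r gives the robot as it stands. The module is installed in compiled form; this text tells all that it offers.
- The arm moves only by the tool play_rows, never from a script. Its argument "deltas" is a list that holds one entry, the list of rows, each a list of 7 numbers: the closure, from -1 (fully open) to 1 (shut), so that 0 is half open, then the shift along the tool's x, y, z in mm, then the turn, a rotation vector about the tool's x, y, z in rad. A call has 1 to 12 rows; each row shifts and turns the commanded pose from where the row before left it, along the tool's axes as they then stand; what a row does not reach is not made up. A row lasts 1/12 s, in which the tool goes at most 41.7 mm and 7.16 degrees, less where a joint would pass 70% of its speed; a pose out of reach is approached as far as the arm can. A call is refused whole if a number of a shift passes 41.7 or a number of a turn 0.125, either way. A call with a gripper value outside its range is refused whole. The fingers move at their own pace and stop on an object; "force" is the grip in N (left out, the last holds). Time passes only in rows, so rows that do not move let the fingers close. It gives the time, the measured TCP pose, the force and the opening at its end, in the units of the state.
- r.get_obs(): the state, without advancing time (a new reading comes with each control period).
- r.snapshot(name): name is "side" or "top" or "wrist"; returns the picture (400x640x3 uint8, red, green, blue); there is no depth.
- r.camera_params(name): a dict with "mtx" (3x3 intrinsics, pixels), "eye" and "orientation" of the camera in the world. Camera axes: x right, y up, looking along -z (the intrinsics and any distortion apply to the point x, -y, -z); pixel columns grow to the right and rows downward; lengths in m; the calibration is good to about 2 mm. A picture is of the moment at which its call begins: read the wrist's pose just before it. camera_params takes no time and is no camera call; for the wrist camera it gives the pose at the moment of the call.
- r.hand_in(): hands the job in, once; it reports no verdict.
The state is a dict: "clock": time; "qpos": joint angles; "qvel": joint speeds; "joint_efforts": joint torques, N m; "tcp_pos": TCP position; "tool_rot": TCP orientation; "contact_force": force on the tool from outside, world axes, zero at the start; "ft_torque": the same for the moment, N m; "width": finger opening in m.
Only numpy, scipy, OpenCV 4.12 (cv2) and the standard library are available. Lean on these libraries where they do the work, as an engineer would, in place of code of your own. Each camera call takes 0.05 s, during which the arm holds its last target.

## Working session

There is one attempt and no reset: what is moved stays moved. The work goes in short steps, Python scripts to look and compute and a tool call to move; the robot and the scene stay as the last step left them, time stands still between calls to the robot, and variables do not carry over. Pictures are saved under pics/ and viewed, and the job is handed in when it is done.

Besides the shell and the picture viewer there is one more tool, called after "Emit:" by a JSON object that holds its "fn" and its "kwargs", one argument or row to a line. play_rows: Moves the arm, as the interface text tells. Its arguments: {"type":"object","properties":{"deltas":{"type":"array","items":{"type":"array","items":{"type":"array","items":{"type":"number"}}}},"force":{"type":"number"}},"required":["deltas"]}

```bash
mkdir -p pics; ls; python3 - <<'E'
from rig import r
import cv2,numpy as np
o=r.get_obs()
for k,v in o.items(): print(k,np.round(v,4).tolist())
print(r.hold_point_z)
for n in ["side","top","wrist"]:
    p=r.camera_params(n); print(n,{k:np.round(v,4).tolist() for k,v in p.items()})
    cv2.imwrite(f"pics/{n}0.png",r.snapshot(n)[:,:,::-1])
E
```

```text
pics
clock 0.0
qpos [-1.483, 0.151, 1.438, 0.0, 1.5538, -0.134]
qvel [0.0016, 0.0006, -0.0004, -0.0003, -0.0004, 0.0007]
joint_efforts [-0.0018, -71.3061, -57.0873, -0.0003, 0.0089, -0.0]
tcp_pos [0.1264, -0.5607, 0.2307]
tool_rot [0.0778, 0.7028, 0.0787, -0.7027]
contact_force [0.4907, 0.6277, -0.0424]
ft_torque [0.0293, -0.0666, -0.0377]
width 0.0853
-0.0187
side {'mtx': [[448.4983, 0.0, 312.686], [0.0, 448.4983, 211.5775], [0.0, 0.0, 1.0]], 'eye': [0.1797, 0.8254, 1.0514], 'orientation': [-0.1814, -0.0779, 0.3828, 0.9025]}
top {'mtx': [[367.492, 0.0, 318.5818], [0.0, 367.492, 203.9258], [0.0, 0.0, 1.0]], 'eye': [0.5184, -0.0722, 1.0782], 'orientation': [0.7165, 0.0208, -0.0103, -0.6972]}
wrist {'mtx': [[316.2024, 0.0, 318.5618], [0.0, 316.2024, 198.2614], [0.0, 0.0, 1.0]], 'eye': [0.1997, -0.5444, 0.3743], 'orientation': [0.7719, -0.1153, 0.0931, -0.6183]}
```

View pics/side0.png

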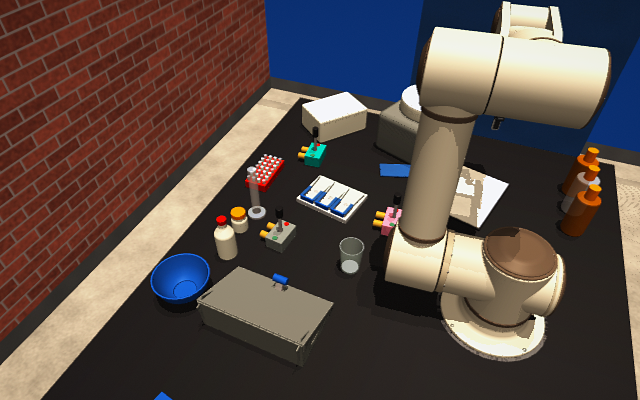

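View pics/top0.png

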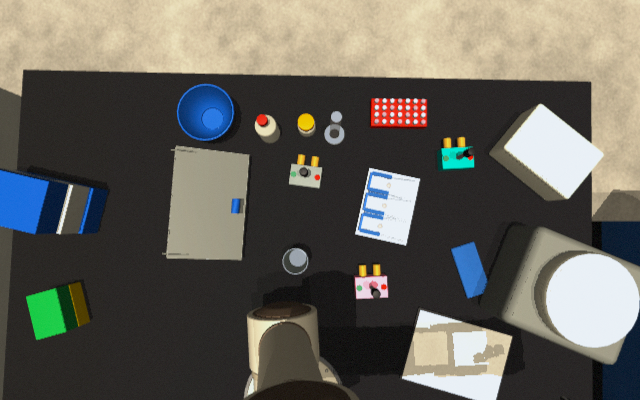

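View pics/wrist0.png

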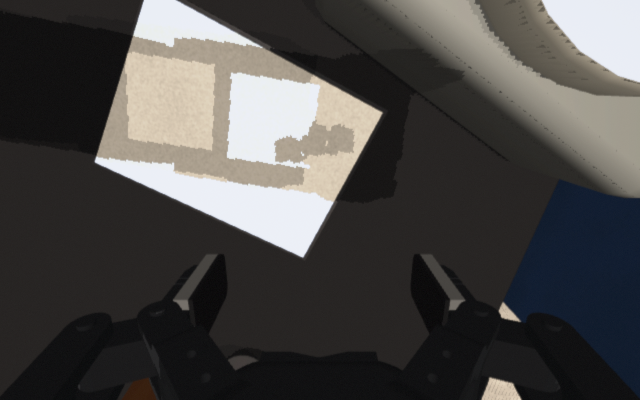

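```bash
cat > h.py <<'E'
from rig import r
import cv2,numpy as np
from scipy.spatial.transform import Rotation as R
def Rq(q): return R.from_quat([q[1],q[2],q[3],q[0]])
class Cam:
    def __init__(s,n):
        p=r.camera_params(n); s.K=np.array(p['mtx']); s.e=np.array(p['eye']); s.R=Rq(p['orientation']).as_matrix()
    def ray(s,u,v):
        d=np.linalg.inv(s.K)@[u,v,1]; d=s.R@(d*[1,-1,-1]); return d/np.linalg.norm(d)
    def at(s,u,v,z):
        d=s.ray(u,v); return s.e+d*(z-s.e[2])/d[2]
    def px(s,P):
        c=s.R.T@(np.asarray(P,float)-s.e)*[1,-1,-1]; q=s.K@c; return q[:2]/q[2]
def crop(img,x0,y0,x1,y1,f,name):
    c=cv2.resize(img[y0:y1,x0:x1],None,fx=f,fy=f,interpolation=cv2.INTER_CUBIC); cv2.imwrite('pics/'+name,c[:,:,::-1])
E
python3 - <<'E'
from h import *
t=cv2.imread('pics/top0.png')[:,:,::-1]; s=cv2.imread('pics/side0.png')[:,:,::-1]
a=cv2.resize(t[140:270,155:285],None,fx=4,fy=4,interpolation=cv2.INTER_CUBIC)
cv2.imwrite('pics/c1.png',a[:,:,::-1])
crop(t,280,140,440,300,4.5,'x.png') if 0 else crop(t,280,145,440,255,5,'c2.png')
crop(s,190,190,350,300,5,'c3.png')
crop(s,190,260,350,365,5,'c4.png')
E
```

```text
(no output)
```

View pics/c1.png

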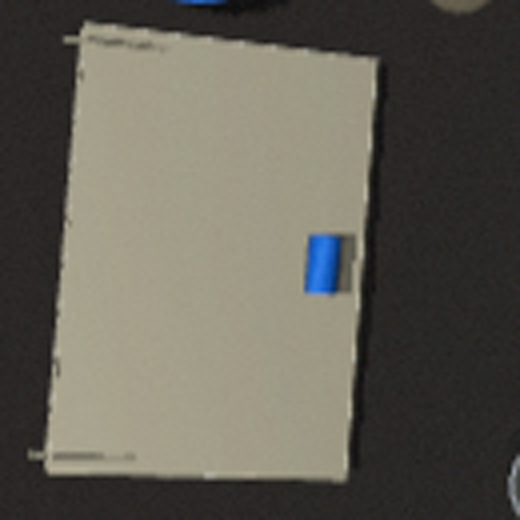

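View pics/c2.png

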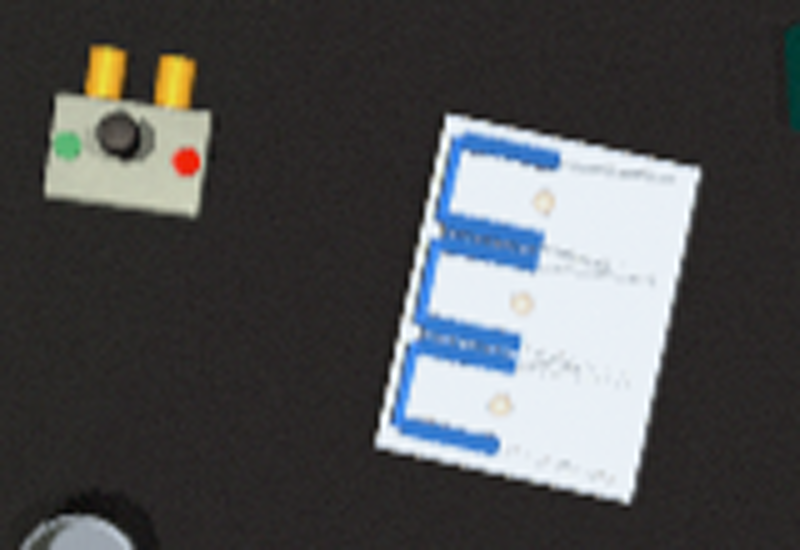

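View pics/c3.png

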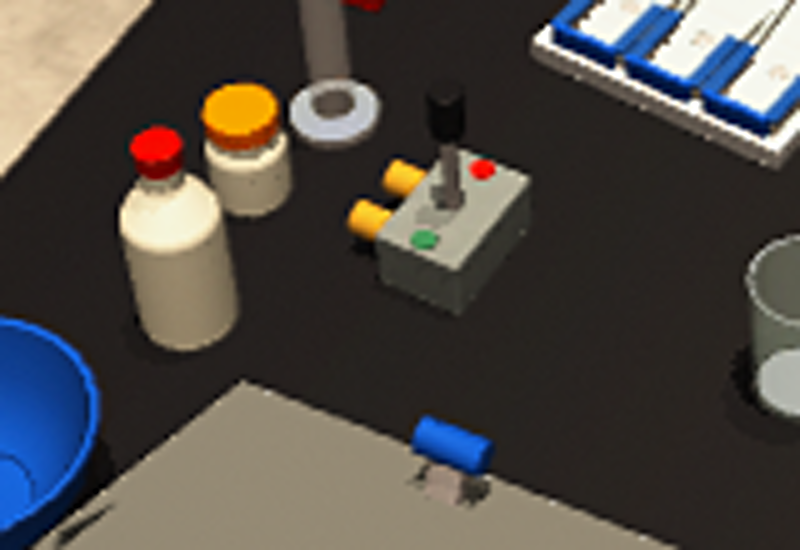

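View pics/c4.png

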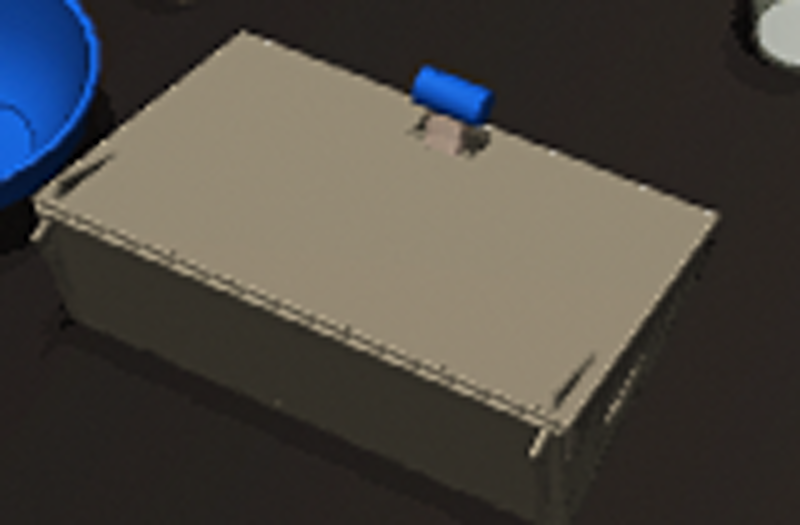

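```bash
cat > fit.py <<'E'
from h import *
from scipy.optimize import least_squares
T=Cam('top');S=Cam('side')
def fit(obs,x0):
    def f(p):
        c,s=np.cos(p[2]),np.sin(p[2]); M=np.array([[c,-s,0],[s,c,0],[0,0,1]])
        return np.concatenate([cam.px(M@np.array(P)/1000+[p[0],p[1],0])-uv for cam,uv,P in obs])
    q=least_squares(f,x0); return q.x,np.round(f(q.x).reshape(-1,2),1)
t2=lambda u,v:np.array([280+u/5-.4,145+v/5-.4]); t1=lambda u,v:np.array([155+u/4-.4,140+v/4-.4]); s3=lambda u,v:np.array([190+u/5-.4,190+v/5-.4]); s4=lambda u,v:np.array([190+u/5-.4,260+v/5-.4])
dock=[(T,t2(447,114),(75,-98,18)),(T,t2(377,446),(75,98,18)),(T,t2(701,168),(-75,-98,18)),(T,t2(632,503),(-75,98,18))]
print('dock',*fit(dock,[.5,-.1,1.5]))
box=[(T,t1(323,264),(-79,0,76)),(T,t1(85,22),(90,-148,104)),(T,t1(45,473),(90,148,104)),(T,t1(380,58),(-90,-148,32)),(T,t1(347,480),(-90,148,32)),
 (S,s4(453,93),(-79,0,73)),(S,s4(244,30),(-90,-148,32)),(S,s4(718,213),(-90,148,32)),(S,s4(565,428),(90,148,104)),(S,s4(36,200),(90,-148,104))]
print('box',*fit(box,[.5,.2,1.5]))
print('boxT',*fit(box[:5],[.5,.2,1.5]))
v=[(T,t2(57,93),(30,45,45)),(T,t2(212,110),(30,-45,45)),(T,t2(197,217),(-30,-45,45)),(T,t2(43,198),(-30,45,45)),(S,s3(458,312),(-30,45,0)),(S,s3(460,270),(-30,45,45)),(S,s3(530,182),(-30,-45,45)),(S,s3(378,235),(30,45,45))]
print('valve',*fit(v,[.6,.1,0]))
print('valveT',*fit(v[:4],[.6,.1,0]))
for n,u,vv,z in [('cyl',335,133,0.02),('cylbase',337,131,.0),('jar',306,123,.07),('bottle',262,121,.15),('beaker',295,261,.05),('phone',469,270,0.01),('pinkknob',376,292,.14),('bowl',207,112,.05)]:
    print(n,np.round(T.at(u,vv,z),3))
E
python3 fit.py
```

```text
dock [ 0.56424587 -0.25419101  1.38449485] [[-0.1  0.1]
 [-0.2 -0. ]
 [ 0.1  0.2]
 [ 0.1 -0.2]]
box [0.55475005 0.24547552 1.53084765] [[ 1.6  0. ]
 [ 0.4  1. ]
 [ 1.  -1.3]
 [-1.2  1.1]
 [-0.9 -1.1]
 [ 0.8  0.2]
 [-0.   1.4]
 [-1.1  1.1]
 [-0.2 -0.7]
 [ 0.4 -0. ]]
boxT [0.55456673 0.24609449 1.5297727 ] [[ 1.4  0.1]
 [ 0.3  1. ]
 [ 0.7 -1.2]
 [-1.4  1.2]
 [-1.2 -1. ]]
valve [ 0.64322824 -0.01656979 -0.09864806] [[-0.1 -0.2]
 [ 0.5  0.3]
 [ 0.8 -0.1]
 [-0.  -0.2]
 [ 0.6  1.7]
 [-0.5  0.4]
 [ 0.5 -0.9]
 [-0.9  0.4]]
valveT [ 0.64309904 -0.01572188 -0.09546849] [[-0.4 -0.1]
 [ 0.1  0.3]
 [ 0.5 -0.1]
 [-0.3 -0.1]]
cyl [ 0.772 -0.098  0.02 ]
cylbase [ 0.783 -0.104  0.   ]
jar [ 0.786 -0.015  0.07 ]
bottle [0.768 0.093 0.15 ]
beaker [0.403 0.005 0.05 ]
phone [ 0.387 -0.493  0.01 ]
pinkknob [ 0.341 -0.209  0.14 ]
bowl [0.817 0.268 0.05 ]
```

```bash
cat >> h.py <<'E'
def rotz(a): return R.from_rotvec([0,0,a])
# frames: x,y,yaw
DOCK=(0.56425,-0.25419,1.38449); BOX=(0.5546,0.2461,1.5305); VALVE=(0.6431,-0.0160,-0.097)
def W(F,P):  # local mm -> world m
    return rotz(F[2]).apply(np.array(P,float)/1000)+[F[0],F[1],0]
def L(F,P):
    return rotz(-F[2]).apply(np.array(P,float)-[F[0],F[1],0])*1000
def Rt(yaw,lean=0.,flip=False):
    """tool x down leaning towards local +x by lean, jaws along local y; yaw=frame yaw (local x direction)"""
    x=np.array([np.sin(lean),0,-np.cos(lean)]); y=np.array([0,1.,0]) 
    if flip: y=-y
    z=np.cross(x,y)
    return rotz(yaw)*R.from_matrix(np.column_stack([x,y,z]))
def pose():
    o=r.get_obs(); return np.array(o['tcp_pos']),Rq(o['tool_rot']),o
def go(pos,Rw,n=None,vmax=38,wmax=.115,start=None):
    """print rows for going straight to pose"""
    p,q,o=pose()
    if start: p,q=start
    d=(q.inv()*Rw).as_rotvec(); dist=np.linalg.norm(np.array(pos)-p)*1000
    k=int(max(np.ceil(dist/vmax),np.ceil(np.linalg.norm(d)/wmax),1)) if n is None else n
    print('n',k,'dist %.1f rot %.3f'%(dist,np.linalg.norm(d)))
    rows=[]
    dp=(np.array(pos)-p)/k; cur=q
    for i in range(k):
        m=cur.inv().apply(dp)*1000; cur=cur*R.from_rotvec(d/k)
        rows.append([round(float(v),1) for v in m]+[round(float(v),4) for v in d/k])
    if k>1 and np.linalg.norm(d)<.01: print(k,'x',rows[0])
    else:
        for w in rows: print(w)
    return np.array(pos),Rw
def st():
    p,q,o=pose()
    print('t %.2f'%o['clock'],'tcp',np.round(p,4).tolist(),'F',np.round(o['contact_force'],1).tolist(),'T',np.round(o['ft_torque'],2).tolist(),'w %.4f'%o['width'],'xax',np.round(q.apply([1,0,0]),3).tolist(),'yax',np.round(q.apply([0,1,0]),3).tolist(),'j',np.round(o['qpos'],2).tolist())
E
python3 - <<'E'
from h import *
st()
p,q,o=pose(); c=Cam('wrist')
print('cam in tool', q.inv().apply(c.e-p)*1000, 'view dir', q.inv().apply(c.R@[0,0,-1]),'up',q.inv().apply(c.R@[0,1,0]))
print(W(BOX,(-79,0,73)),W(BOX,(58,0,266)))
E
```

```text
t 0.15 tcp [0.1264, -0.5607, 0.2308] F [-0.2, -0.0, 0.1] T [-0.02, -0.05, -0.04] w 0.0855 xax [-0.0, 0.001, -1.0] yax [0.22, -0.976, -0.001] j [-1.48, 0.15, 1.44, -0.0, 1.55, -0.13]
cam in tool [-1.43574696e+02  2.57131674e-02 -7.50894547e+01] view dir [ 9.56073808e-01 -6.05273540e-04  2.93125412e-01] up [ 0.29312603  0.0017323  -0.95607224]
[0.55141745 0.16716413 0.073     ] [0.55693655 0.30405292 0.266     ]
```

```bash
python3 - <<'E'
from h import *
tp=W(BOX,(-79,0,170)); go(tp,Rt(BOX[2],0,True),n=26)
E
```

```text
n 26 dist 845.1 rot 1.309
[2.4, -23.7, -22.1, -0.0503, -0.0, 0.0]
[2.4, -22.6, -23.3, -0.0503, -0.0, 0.0]
[2.4, -21.4, -24.4, -0.0503, -0.0, 0.0]
[2.4, -20.1, -25.4, -0.0503, -0.0, 0.0]
[2.4, -18.8, -26.4, -0.0503, -0.0, 0.0]
[2.4, -17.5, -27.3, -0.0503, -0.0, 0.0]
[2.4, -16.1, -28.2, -0.0503, -0.0, 0.0]
[2.4, -14.6, -28.9, -0.0503, -0.0, 0.0]
[2.4, -13.2, -29.6, -0.0503, -0.0, 0.0]
[2.4, -11.6, -30.3, -0.0503, -0.0, 0.0]
[2.4, -10.1, -30.8, -0.0503, -0.0, 0.0]
[2.4, -8.5, -31.3, -0.0503, -0.0, 0.0]
[2.4, -7.0, -31.7, -0.0503, -0.0, 0.0]
[2.3, -5.4, -32.0, -0.0503, -0.0, 0.0]
[2.3, -3.7, -32.2, -0.0503, -0.0, 0.0]
[2.3, -2.1, -32.3, -0.0503, -0.0, 0.0]
[2.3, -0.5, -32.4, -0.0503, -0.0, 0.0]
[2.3, 1.1, -32.4, -0.0503, -0.0, 0.0]
[2.3, 2.8, -32.3, -0.0503, -0.0, 0.0]
[2.3, 4.4, -32.1, -0.0503, -0.0, 0.0]
[2.3, 6.0, -31.9, -0.0503, -0.0, 0.0]
[2.3, 7.6, -31.5, -0.0503, -0.0, 0.0]
[2.3, 9.2, -31.1, -0.0503, -0.0, 0.0]
[2.3, 10.7, -30.6, -0.0503, -0.0, 0.0]
[2.3, 12.3, -30.0, -0.0503, -0.0, 0.0]
[2.3, 13.7, -29.4, -0.0503, -0.0, 0.0]
```

Emit:
{"fn": "play_rows", "kwargs": {
  "deltas": [
    [[-1,0,-24,-22,-0.05,0,0],[-1,0,-22.5,-23,-0.05,0,0],[-1,0,-21.5,-24.5,-0.05,0,0],[-1,0,-20,-25.5,-0.05,0,0],[-1,0,-19,-26.5,-0.05,0,0],[-1,0,-17.5,-27.5,-0.05,0,0],[-1,0,-16,-28,-0.05,0,0],[-1,0,-14.5,-29,-0.05,0,0],[-1,0,-13,-29.5,-0.05,0,0],[-1,0,-11.5,-30.5,-0.05,0,0],[-1,0,-10,-31,-0.05,0,0],[-1,0,-8.5,-31.5,-0.05,0,0]]
  ],
  "force": 40
}}

```text
clock: 1.15
tcp_pos: [0.3243, -0.2234, 0.2313]
tool_rot: [0.283, 0.648, 0.283, -0.648]
contact_force: [0.9, -0.4, 0.2]
width: 0.0857
```

Emit:
{"fn": "play_rows", "kwargs": {
  "deltas": [
    [[-1,0,-7,-31.5,-0.05,0,0],[-1,0,-5.5,-32,-0.05,0,0],[-1,0,-3.5,-32,-0.05,0,0],[-1,0,-2,-32.5,-0.05,0,0],[-1,0,-0.5,-32.5,-0.05,0,0],[-1,0,1,-32.5,-0.05,0,0],[-1,0,3,-32.5,-0.05,0,0],[-1,0,4.5,-32,-0.05,0,0],[-1,0,6,-32,-0.05,0,0],[-1,0,7.5,-31.5,-0.05,0,0],[-1,0,9,-31,-0.05,0,0],[-1,0,10.5,-30.5,-0.05,0,0]]
  ]
}}

```text
clock: 2.15
tcp_pos: [0.5224, 0.1115, 0.2311]
tool_rot: [-0.462, -0.535, -0.462, 0.535]
contact_force: [0.2, -0.4, 1.2]
width: 0.0854
```

```bash
python3 - <<'E'
from h import *
st()
go(W(BOX,(-79,0,130)),Rt(BOX[2],0,True))
E
```

```text
t 2.15 tcp [0.5224, 0.1115, 0.2311] F [0.2, -0.4, 1.2] T [-0.02, -0.06, -0.02] w 0.0854 xax [-0.0, 0.0, -1.0] yax [0.989, -0.146, -0.0] j [0.07, 0.07, 1.53, 0.0, 1.54, 0.21]
n 4 dist 119.0 rot 0.106
[25.3, 5.2, -14.8, -0.0265, 0.0, 0.0001]
[25.3, 5.6, -14.7, -0.0265, 0.0, 0.0001]
[25.3, 5.9, -14.5, -0.0265, 0.0, 0.0001]
[25.3, 6.3, -14.4, -0.0265, 0.0, 0.0001]
```

Emit:
{"fn": "play_rows", "kwargs": {
  "deltas": [
    [[-1,25,5,-15,-0.0265,0,0],[-1,25,5.5,-14.5,-0.0265,0,0],[-1,25,6,-14.5,-0.0265,0,0],[-1,25,6.5,-14.5,-0.0265,0,0],[-1,0,0,0,0,0,0],[-1,0,0,0,0,0,0]]
  ]
}}

```text
clock: 2.65
tcp_pos: [0.5505, 0.1658, 0.1299]
tool_rot: [-0.489, -0.51, -0.49, 0.511]
contact_force: [-0.3, -0.5, 1.1]
width: 0.0853
```

```bash
python3 - <<'E'
from h import *
st()
im=r.snapshot('wrist'); c=Cam('wrist')
cv2.imwrite('pics/w1.png',im[:,:,::-1])
for P in [(-79,-20,73),(-79,20,73),(-79,0,73)]: print(c.px(W(BOX,P)))
s=r.snapshot('side'); crop(s,180,190,380,340,4,'s1.png')
E
```

```text
t 2.65 tcp [0.5505, 0.1658, 0.1299] F [-0.3, -0.5, 1.1] T [0.02, -0.01, -0.03] w 0.0853 xax [-0.003, -0.0, -1.0] yax [0.999, -0.042, -0.003] j [0.16, 0.21, 1.58, 0.0, 1.36, 0.2]
[348.38466719 213.85531593]
[289.44781981 214.10983501]
[318.91220206 213.98259292]
```

View pics/w1.png

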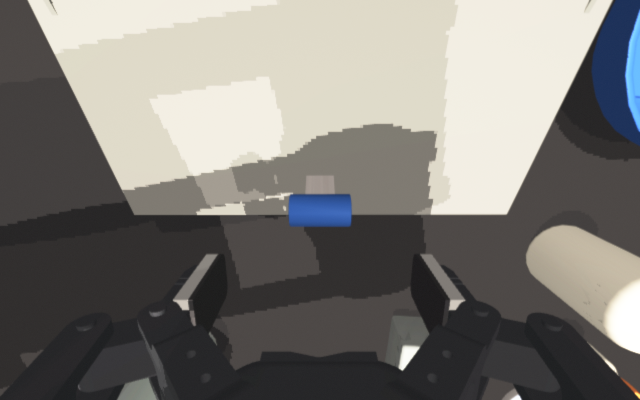

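View pics/s1.png

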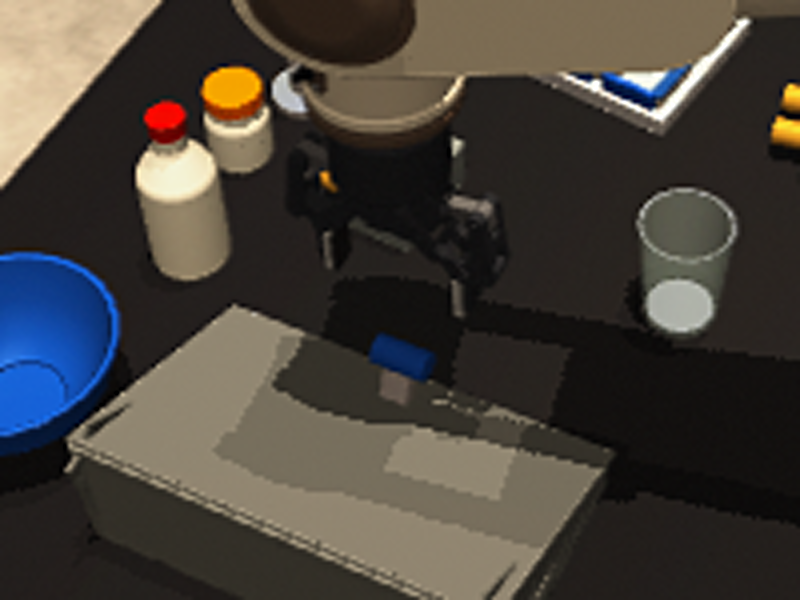

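Emit:
{"fn": "play_rows", "kwargs": {
  "deltas": [
    [[-1,20,0,-1,0,0,0],[-1,20,0,-1,0,0,0],[-1,20,0,0,0,0,0],[-1,13,0,0,0,0,0],[1,0,0,0,0,0,0],[1,0,0,0,0,0,0],[1,0,0,0,0,0,0],[1,0,0,0,0,0,0],[1,0,0,0,0,0,0],[1,0,0,0,0,0,0],[1,0,0,0,0,0,0],[1,0,0,0,0,0,0]]
  ],
  "force": 40
}}

```text
clock: 3.75
tcp_pos: [0.5511, 0.1674, 0.0604]
tool_rot: [0.489, 0.511, 0.489, -0.51]
contact_force: [-11.4, -2.6, 16.2]
width: 0.0391
```

```bash
python3 - <<'E'
from h import *
st()
im=r.snapshot('wrist'); cv2.imwrite('pics/w2.png',im[:,:,::-1])
p,q,o=pose()
print(L(BOX,p))
# arc plan
h0=np.array([-167,-27.]);a0=np.arctan2(h0[1],h0[0]);rr=np.hypot(*h0)
prev=h0
for i in range(1,23):
    a=a0-1.56*i/22; h=rr*np.array([np.cos(a),np.sin(a)]); d=h-prev; prev=h
    print(i,'x %.1f'%(-d[1]),'z %.1f'%(-d[0]))
E
```

```text
t 3.75 tcp [0.5511, 0.1674, 0.0604] F [-11.4, -2.6, 16.2] T [-0.36, 2.06, -0.02] w 0.0391 xax [0.001, 0.0, -1.0] yax [0.999, -0.043, 0.001] j [0.16, 0.27, 1.66, 0.0, 1.22, 0.2]
[-78.73831585   0.27152192  60.38090398]
1 x -11.9 z 1.5
2 x -12.0 z 0.6
3 x -12.0 z -0.2
4 x -11.9 z -1.1
5 x -11.8 z -1.9
6 x -11.7 z -2.7
7 x -11.5 z -3.6
8 x -11.2 z -4.4
9 x -10.8 z -5.1
10 x -10.4 z -5.9
11 x -10.0 z -6.6
12 x -9.5 z -7.3
13 x -9.0 z -8.0
14 x -8.4 z -8.6
15 x -7.8 z -9.2
16 x -7.1 z -9.7
17 x -6.4 z -10.2
18 x -5.6 z -10.6
19 x -4.9 z -11.0
20 x -4.1 z -11.3
21 x -3.3 z -11.5
22 x -2.5 z -11.7
```

View pics/w2.png

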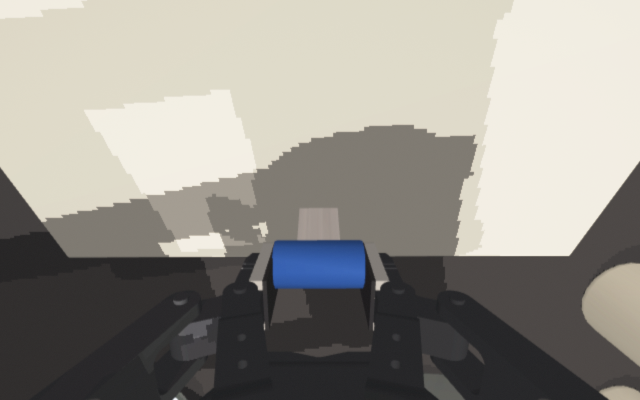

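Emit:
{"fn": "play_rows", "kwargs": {
  "deltas": [
    [[1,-10,0,1.5,0,0,0],[1,-12,0,0.6,0,0,0],[1,-12,0,0,0,0,0],[1,-12,0,-1,0,0,0],[1,-12,0,-2,0,0,0],[1,-12,0,-3,0,0,0],[1,-11.5,0,-3.5,0,0,0],[1,-11,0,-4.5,0,0,0],[1,-11,0,-5,0,0,0],[1,-10.5,0,-6,0,0,0],[1,-10,0,-6.5,0,0,0]]
  ]
}}

```text
clock: 4.72
tcp_pos: [0.5523, 0.1973, 0.1833]
tool_rot: [-0.489, -0.51, -0.489, 0.511]
contact_force: [-4.5, 1.8, -8.5]
width: 0.0393
```

```bash
python3 - <<'E'
from h import *
st()
p,q,o=pose(); l=L(BOX,p); print(l, 'grasp rel hinge', l[0]-88, l[2]+19-100+3, np.hypot(l[0]-88,l[2]+22-100))
s=r.snapshot('side'); crop(s,180,170,380,340,4,'s2.png')
E
```

```text
t 4.72 tcp [0.5523, 0.1973, 0.1833] F [-4.5, 1.8, -8.5] T [-0.2, 0.63, 0.05] w 0.0393 xax [-0.001, -0.0, -1.0] yax [0.999, -0.043, -0.001] j [0.21, 0.19, 1.48, -0.0, 1.46, 0.25]
[-48.87310126   0.37099846 183.28519206] grasp rel hinge -136.87310125999758 105.28519206332305 172.6824180869042
```

View pics/s2.png

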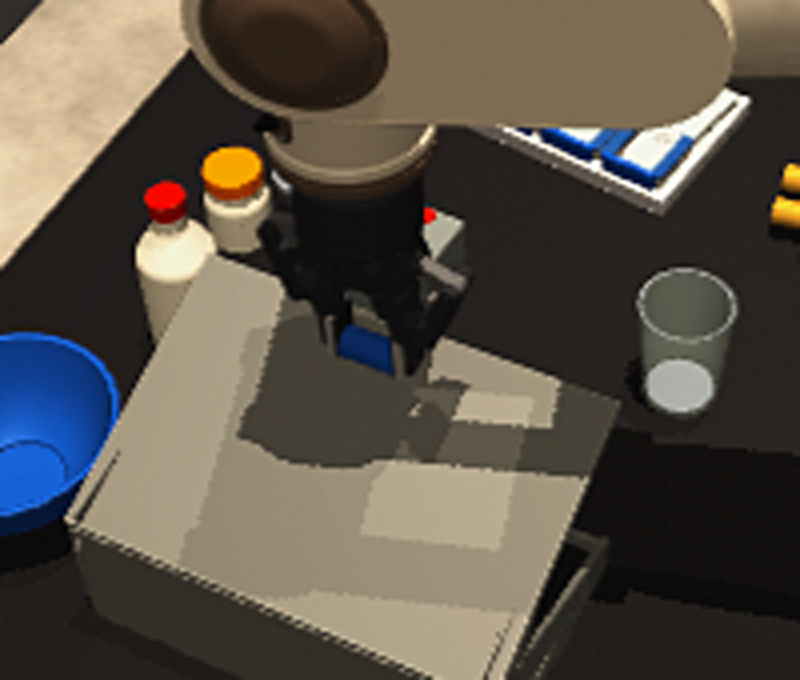

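Lid is rising, held. Continue the arc.

Emit:
{"fn": "play_rows", "kwargs": {
  "deltas": [
    [[1,-9.5,0,-7,0,0,0],[1,-9,0,-8,0,0,0],[1,-8.5,0,-8.5,0,0,0],[1,-8,0,-9,0,0,0],[1,-7,0,-9.5,0,0,0],[1,-6.5,0,-10,0,0,0],[1,-5.5,0,-10.5,0,0,0],[1,-5,0,-11,0,0,0],[1,-4,0,-11,0,0,0],[1,-3.5,0,-11.5,0,0,0],[1,-2.5,0,-12,0,0,0],[1,-1,0,-5,0,0,0]]
  ]
}}

```text
clock: 5.77
tcp_pos: [0.5569, 0.3113, 0.2539]
tool_rot: [0.489, 0.511, 0.489, -0.51]
contact_force: [-10.1, -6.4, 3.9]
width: 0.0391
```

```bash
python3 - <<'E'
from h import *
st()
p,q,o=pose(); l=L(BOX,p); print(l)
s=r.snapshot('side'); crop(s,180,150,380,340,4,'s3.png')
E
```

```text
t 5.77 tcp [0.5569, 0.3113, 0.2539] F [-10.1, -6.4, 3.9] T [-1.39, 1.66, -0.07] w 0.0391 xax [0.0, 0.0, -1.0] yax [0.999, -0.042, 0.0] j [0.39, 0.28, 1.24, 0.0, 1.62, 0.43]
[ 65.2322923    0.35655513 253.92922369]
```

View pics/s3.png

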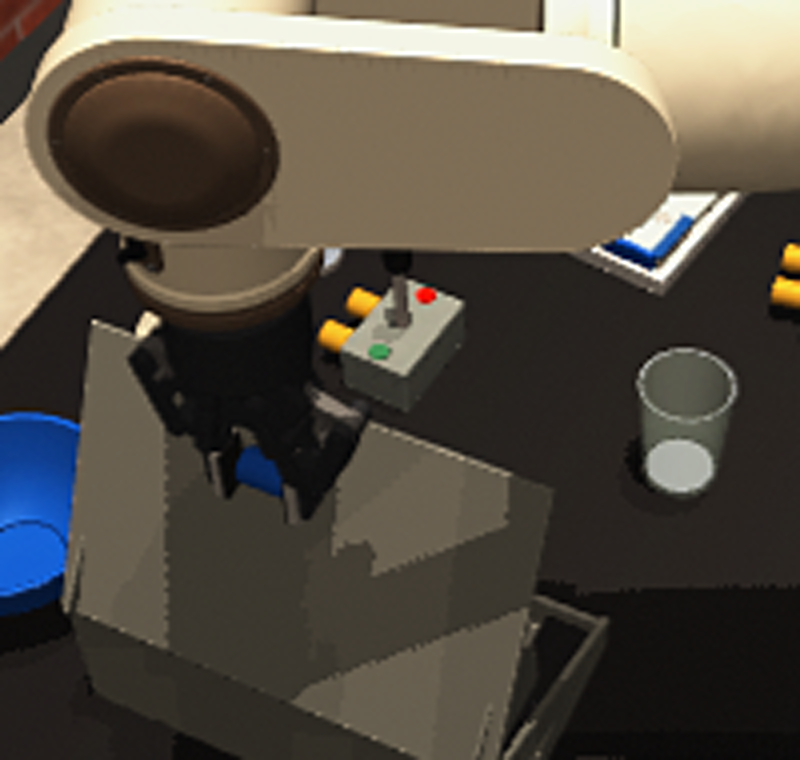

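Emit:
{"fn": "play_rows", "kwargs": {
  "deltas": [
    [[-1,0,0,0,0,0,0],[-1,0,0,0,0,0,0],[-1,0,0,0,0,0,0],[-1,0,0,0,0,0,0],[-1,0,0,0,0,0,0],[-1,-15,0,0,0,0,0],[-1,-25,0,0,0,0,0],[-1,-25,0,0,0,0,0],[-1,0,0,20,0,0,0],[-1,0,0,35,0,0,0],[-1,0,0,35,0,0,0],[-1,0,0,35,0,0,0]]
  ]
}}

```text
clock: 6.82
tcp_pos: [0.5517, 0.1836, 0.3174]
tool_rot: [0.489, 0.511, 0.489, -0.51]
contact_force: [1.3, -0.4, 1.0]
width: 0.0854
```

```bash
python3 - <<'E'
from h import *
st()
p,q,o=pose(); l=L(BOX,p); print(l)
go(W(BOX,(-100,0,140)),Rt(BOX[2],np.deg2rad(50),True))
s=r.snapshot('side'); crop(s,180,150,380,340,4,'s4.png')
E
```

```text
t 6.82 tcp [0.5517, 0.1836, 0.3174] F [1.3, -0.4, 1.0] T [0.03, -0.07, -0.01] w 0.0854 xax [0.0, 0.0, -1.0] yax [0.999, -0.042, 0.0] j [0.19, 0.15, 1.27, 0.0, 1.72, 0.23]
[-62.54554158   0.41530893 317.41625455]
n 8 dist 181.3 rot 0.873
[22.2, 0.1, 4.7, -0.0002, 0.1091, -0.0001]
[21.5, 0.1, 7.1, -0.0002, 0.1091, -0.0001]
[20.6, 0.1, 9.4, -0.0002, 0.1091, -0.0001]
[19.5, 0.1, 11.6, -0.0002, 0.1091, -0.0001]
[18.1, 0.1, 13.6, -0.0002, 0.1091, -0.0001]
[16.5, 0.1, 15.5, -0.0002, 0.1091, -0.0001]
[14.7, 0.1, 17.2, -0.0002, 0.1091, -0.0001]
[12.8, 0.1, 18.7, -0.0002, 0.1091, -0.0001]
```

View pics/s4.png

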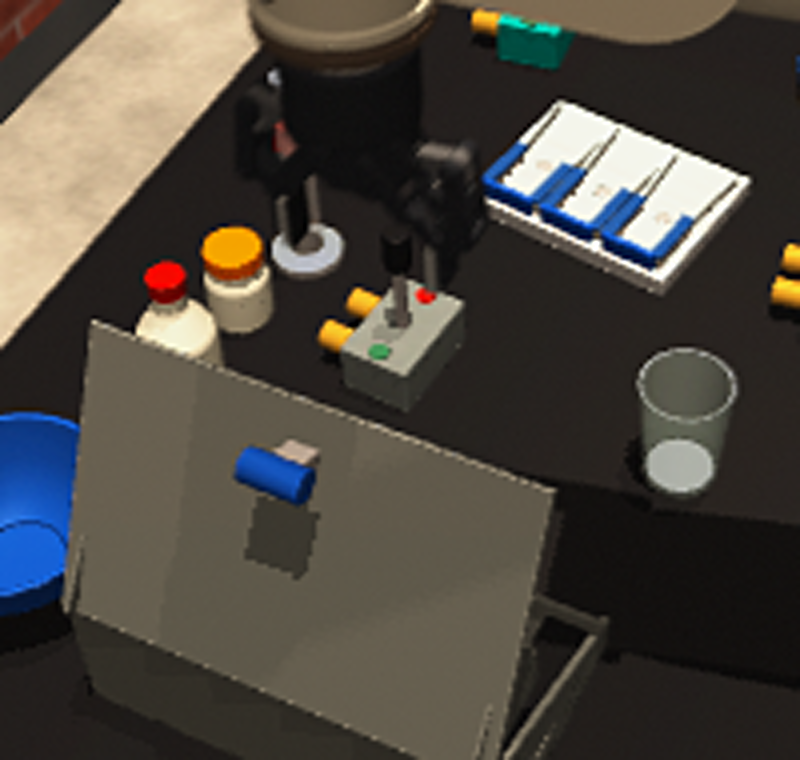

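Emit:
{"fn": "play_rows", "kwargs": {
  "deltas": [
    [[-1,22,0,5,0,0.109,0],[-1,21.5,0,7,0,0.109,0],[-1,20.5,0,9.5,0,0.109,0],[-1,19.5,0,11.5,0,0.109,0],[-1,18,0,13.5,0,0.109,0],[-1,16.5,0,15.5,0,0.109,0],[-1,14.5,0,17,0,0.109,0],[-1,13,0,18.5,0,0.109,0],[-1,0,0,0,0,0,0],[-1,0,0,0,0,0,0]]
  ]
}}

```text
clock: 7.7
tcp_pos: [0.5503, 0.1464, 0.1396]
tool_rot: [0.235, 0.679, 0.65, -0.249]
contact_force: [0.3, -0.0, 1.0]
width: 0.0853
```

```bash
python3 - <<'E'
from h import *
st()
p,q,o=pose(); l=L(BOX,p); print(l)
im=r.snapshot('wrist'); c=Cam('wrist'); print('cam',L(BOX,c.e))
cv2.imwrite('pics/w3.png',im[:,:,::-1])
g=(255*(im/255.)**.45).astype(np.uint8); cv2.imwrite('pics/w3g.png',g[:,:,::-1])
for P in [(26,-70,6),(26,0,6),(26,70,6),(26,-70,58),(-90,-148,28),(-90,148,28),(-90,0,28)]: print(P,c.px(W(BOX,P)).round())
E
```

```text
t 7.70 tcp [0.5503, 0.1464, 0.1396] F [0.3, -0.0, 1.0] T [-0.3, 0.08, -0.05] w 0.0853 xax [0.032, 0.764, -0.644] yax [0.999, -0.045, -0.004] j [-0.32, 0.26, 1.75, 0.83, 1.49, -0.5]
[-99.8280241    0.28961594 139.58768862]
cam [-1.59755472e+02 -2.78234133e-01  2.91622458e+02]
(26, -70, 6) [382. 196.]
(26, 0, 6) [317. 197.]
(26, 70, 6) [252. 197.]
(26, -70, 58) [392. 166.]
(-90, -148, 28) [498. 300.]
(-90, 148, 28) [137. 302.]
(-90, 0, 28) [318. 301.]
```

View pics/w3g.png

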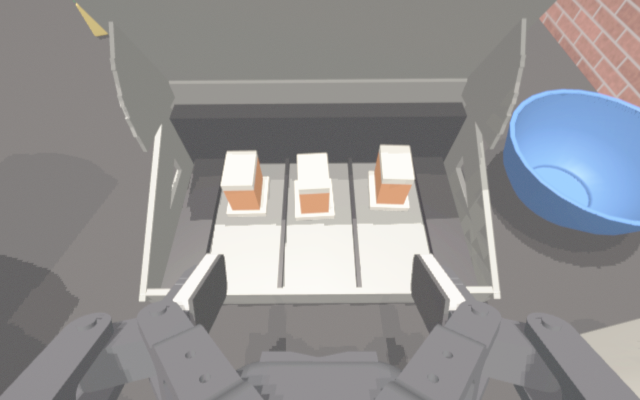

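```bash
python3 - <<'E'
from h import *
im=cv2.imread('pics/w3g.png')[:,:,::-1]
crop(im,215,135,425,225,3.8,'w3c.png')
crop(im,130,95,510,310,2.1,'w3d.png')
E
```

```text
(no output)
```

View pics/w3c.png

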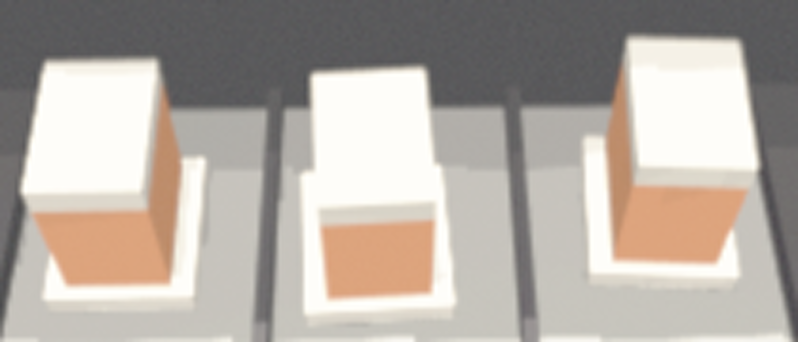

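View pics/w3d.png

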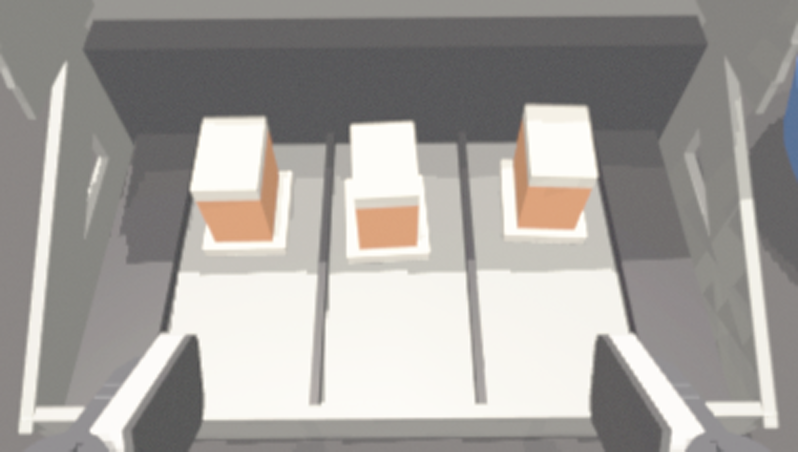

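```bash
cat > cart.py <<'E'
from h import *
from scipy.optimize import least_squares
def fitc(c,obs,x0,F=BOX,z0=6):
    def f(p):
        M=rotz(p[2]).as_matrix()
        return np.concatenate([c.px(W(F,M@np.array(P)+[p[0],p[1],z0]))-uv for uv,P in obs])
    q=least_squares(f,x0,loss='soft_l1'); return q.x.round(3),np.round(f(q.x).reshape(-1,2),1).tolist()
E
python3 - <<'E'
from cart import *
c=Cam('wrist')
k=lambda u,v:np.array([215+u/3.8-.4,135+v/3.8-.4])
B3=[(k(43,298),(-23,20,8)),(k(192,297),(-23,-20,8)),(k(206,157),(23,-20,8)),(k(68,285),(-20,14,8)),(k(170,284),(-20,-14,8)),(k(24,192),(-20,14,52)),(k(147,195),(-20,-14,52)),(k(42,61),(20,14,52)),(k(158,61),(20,-14,52))]
B2=[(k(305,312),(-23,20,8)),(k(455,303),(-23,-20,8)),(k(442,165),(23,-20,8)),(k(302,172),(23,20,8)),(k(330,298),(-20,14,8)),(k(432,292),(-20,-14,8)),(k(321,207),(-20,14,52)),(k(436,202),(-20,-14,52)),(k(311,72),(20,14,52)),(k(427,67),(20,-14,52))]
B1=[(k(589,276),(-23,20,8)),(k(738,276),(-23,-20,8)),(k(583,137),(23,20,8)),(k(614,262),(-20,14,8)),(k(720,262),(-20,-14,8)),(k(637,168),(-20,14,52)),(k(757,170),(-20,-14,52)),(k(627,38),(20,14,52)),(k(741,40),(20,-14,52))]
for n,b,y in (('b3',B3,70),('b2',B2,0),('b1',B1,-70)): print(n,*fitc(c,b,[26,y,0]))
E
```

```text
b3 [2.5173e+01 7.3071e+01 1.1000e-02] [[-0.0, -0.3], [0.2, -0.6], [-0.3, -0.1], [-0.3, 0.5], [0.4, 0.3], [0.1, 0.1], [-1.2, -1.1], [1.5, 0.8], [-0.1, 0.5]]
b2 [21.486  3.901  0.057] [[0.2, -0.4], [0.3, -0.2], [-0.1, -0.5], [-0.0, -0.4], [-0.6, 0.4], [0.2, 0.5], [-0.5, -0.3], [0.4, -0.6], [0.9, 1.1], [-0.6, 1.0]]
b1 [ 3.1413e+01 -7.5119e+01 -3.9000e-02] [[0.5, -1.3], [0.4, -0.2], [-0.2, -0.2], [-0.4, 0.0], [-1.1, 0.8], [0.9, -0.5], [0.0, -0.2], [0.4, 0.9], [-1.0, 1.1]]
```

```bash
cat >> h.py <<'E'
def grasp(F,x,y,z,yaw,lean,back=0,off=19):
    """TCP for the grasp point at local mm (x,y,z), tool leaning; back = mm backed off along the tool axis"""
    Rw=Rt(F[2]+yaw,np.deg2rad(lean),True)
    return W(F,(x,y,z))+Rw.apply([1,0,0])*(off-back)/1000, Rw
E
python3 - <<'E'
from h import *
a=go(*grasp(BOX,31.4,-75.1,43,-.039,28,back=140))
print(L(BOX,a[0]))
b=go(*grasp(BOX,31.4,-75.1,43,-.039,28,back=0),start=a)
E
```

```text
n 4 dist 103.8 rot 0.382
[12.8, 18.1, -13.6, 0.0069, -0.0952, 0.0057]
[11.5, 17.9, -14.8, 0.0069, -0.0952, 0.0057]
[10.2, 17.7, -16.0, 0.0069, -0.0952, 0.0057]
[8.7, 17.6, -17.0, 0.0069, -0.0952, 0.0057]
[-25.36286356 -72.88512527 149.83665874]
n 4 dist 140.0 rot 0.000
4 x [35.0, -0.0, -0.0, 0.0, 0.0, 0.0]
```

Emit:
{"fn": "play_rows", "kwargs": {
  "deltas": [
    [[-0.35,13,18,-13.5,0.007,-0.095,0.006],[-0.35,11.5,18,-15,0.007,-0.095,0.006],[-0.35,10,17.5,-16,0.007,-0.095,0.006],[-0.35,8.5,17.5,-17,0.007,-0.095,0.006],[-0.35,0,0,0,0,0,0],[-0.35,0,0,0,0,0,0]]
  ],
  "force": 40
}}

```text
clock: 8.25
tcp_pos: [0.6263, 0.2218, 0.1538]
tool_rot: [0.352, 0.63, 0.582, -0.375]
contact_force: [-0.0, -0.1, -0.7]
width: 0.0575
```

```bash
python3 - <<'E'
from h import *
st()
p,q,o=pose(); print(L(BOX,p))
b=go(*grasp(BOX,31.4,-75.1,43,-.039,28,back=0))
im=r.snapshot('wrist'); cv2.imwrite('pics/w4.png',(255*(im/255.)**.45).astype(np.uint8)[:,:,::-1])
E
```

```text
t 8.25 tcp [0.6263, 0.2218, 0.1538] F [-0.0, -0.1, -0.7] T [-0.21, 0.02, 0.0] w 0.0575 xax [0.042, 0.469, -0.882] yax [0.997, -0.075, 0.008] j [-0.01, 0.3, 1.5, 0.5, 1.34, -0.05]
[-21.34480844 -72.59640366 153.83806027]
n 4 dist 141.8 rot 0.009
4 x [35.4, -0.1, 1.4, 0.0019, -0.0005, -0.0013]
```

View pics/w4.png

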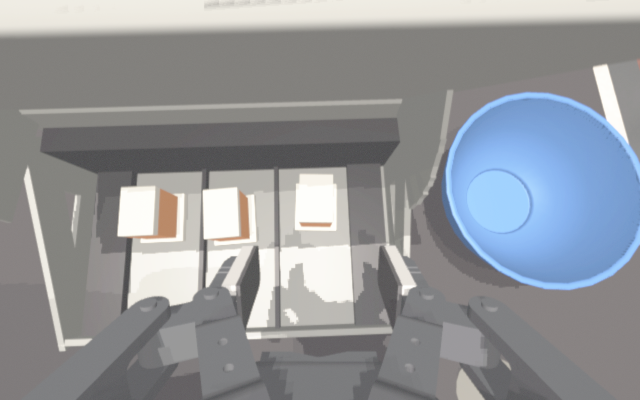

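Emit:
{"fn": "play_rows", "kwargs": {
  "deltas": [
    [[-0.35,30,0,1.5,0.002,0,-0.001],[-0.35,30,0,1.5,0.002,0,-0.001],[-0.35,25,0,1.5,0.002,0,-0.001],[-0.35,20,0,1,0.002,0,-0.001],[-0.35,20,0,0,0,0,0],[-0.35,10,0,0,0,0,0],[-0.35,0,0,0,0,0,0]]
  ]
}}

```text
clock: 8.88
tcp_pos: [0.6292, 0.2771, 0.0269]
tool_rot: [0.345, 0.63, 0.582, -0.381]
contact_force: [-0.9, 0.8, -0.1]
width: 0.0573
```

```bash
python3 - <<'E'
from h import *
st()
b=go(*grasp(BOX,31.4,-75.1,43,-.039,28,back=0))
im=r.snapshot('wrist'); cv2.imwrite('pics/w5.png',(255*(im/255.)**.45).astype(np.uint8)[:,:,::-1])
E
```

```text
t 8.88 tcp [0.6292, 0.2771, 0.0269] F [-0.9, 0.8, -0.1] T [-0.21, -0.02, 0.02] w 0.0573 xax [0.033, 0.471, -0.882] yax [0.996, -0.085, -0.008] j [0.08, 0.45, 1.57, 0.55, 1.11, -0.08]
n 1 dist 6.7 rot 0.010
[3.6, 1.9, -5.3, -0.0088, -0.003, 0.0048]
```

View pics/w5.png

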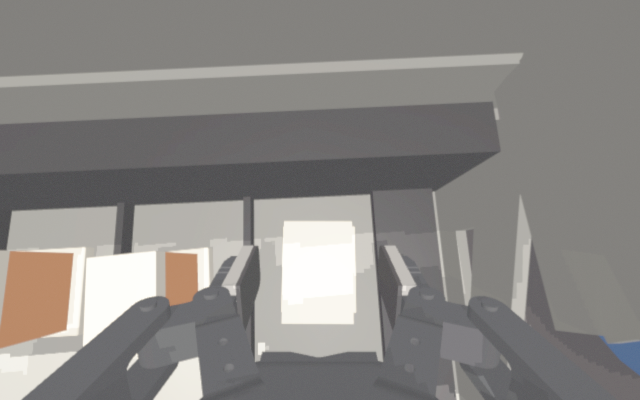

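Emit:
{"fn": "play_rows", "kwargs": {
  "deltas": [
    [[-0.35,3,1,-5,-0.009,-0.003,0.005],[-0.35,0,0,0,0,0,0],[1,0,0,0,0,0,0],[1,0,0,0,0,0,0],[1,0,0,0,0,0,0],[1,0,0,0,0,0,0],[1,0,0,0,0,0,0],[1,0,0,0,0,0,0],[1,0,0,0,0,0,0],[1,0,0,0,0,0,0]]
  ],
  "force": 40
}}

```text
clock: 9.77
tcp_pos: [0.6321, 0.2826, 0.0288]
tool_rot: [0.35, 0.631, 0.581, -0.377]
contact_force: [-1.3, -1.5, 7.2]
width: 0.0277
```

```bash
python3 - <<'E'
from h import *
st()
p,q,o=pose(); print(L(BOX,p), L(BOX,p+q.apply([-.019,0,0])))
im=r.snapshot('wrist'); cv2.imwrite('pics/w6.png',(255*(im/255.)**.45).astype(np.uint8)[:,:,::-1])
E
```

```text
t 9.77 tcp [0.6321, 0.2826, 0.0288] F [-1.3, -1.5, 7.2] T [-0.01, 0.38, 0.11] w 0.0277 xax [0.041, 0.468, -0.883] yax [0.997, -0.08, 0.004] j [0.09, 0.45, 1.56, 0.55, 1.1, -0.08]
[ 39.56938693 -75.95200328  28.844053  ] [ 30.64415634 -75.54050255  45.61220514]
```

View pics/w6.png

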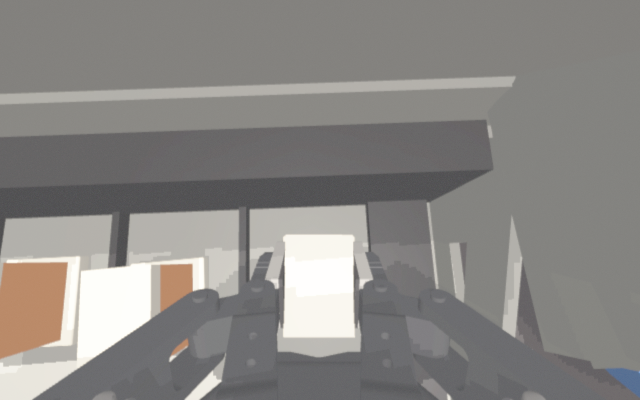

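```bash
python3 - <<'E'
from h import *
p,q,o=pose()
a=(p+q.apply([-.14,0,0]),q)
print(a[0])
b=(a[0]+[0,0,.075],q); print(b[0])
Rw=Rt(DOCK[2],np.deg2rad(28),True)
t=W(DOCK,(-25+8.2,-60,40.8)); t[2]=b[0][2]
go(t,Rw,start=b,vmax=35); print(t)
E
```

```text
[0.62641357 0.21697662 0.1523949 ]
[0.62641357 0.21697662 0.2273949 ]
n 15 dist 498.8 rot 0.107
[-15.6, 2.2, 29.3, 0.0064, -0.0001, 0.0031]
[-15.6, 2.5, 29.3, 0.0064, -0.0001, 0.0031]
[-15.6, 2.7, 29.3, 0.0064, -0.0001, 0.0031]
[-15.6, 2.9, 29.2, 0.0064, -0.0001, 0.0031]
[-15.6, 3.2, 29.2, 0.0064, -0.0001, 0.0031]
[-15.5, 3.4, 29.2, 0.0064, -0.0001, 0.0031]
[-15.5, 3.6, 29.2, 0.0064, -0.0001, 0.0031]
[-15.5, 3.9, 29.2, 0.0064, -0.0001, 0.0031]
[-15.5, 4.1, 29.1, 0.0064, -0.0001, 0.0031]
[-15.5, 4.3, 29.1, 0.0064, -0.0001, 0.0031]
[-15.5, 4.6, 29.1, 0.0064, -0.0001, 0.0031]
[-15.5, 4.8, 29.1, 0.0064, -0.0001, 0.0031]
[-15.4, 5.0, 29.0, 0.0064, -0.0001, 0.0031]
[-15.4, 5.3, 29.0, 0.0064, -0.0001, 0.0031]
[-15.4, 5.5, 29.0, 0.0064, -0.0001, 0.0031]
[ 0.62009984 -0.2818131   0.2273949 ]
```

Emit:
{"fn": "play_rows", "kwargs": {
  "deltas": [
    [[1,-10,0,0,0,0,0],[1,-20,0,0,0,0,0],[1,-30,0,0,0,0,0],[1,-30,0,0,0,0,0],[1,-30,0,0,0,0,0],[1,-30,0,0,0,0,0],[1,-22,0,12,0,0,0],[1,-22,0,12,0,0,0],[1,0,0,0,0,0,0]]
  ]
}}

```text
clock: 10.57
tcp_pos: [0.6232, 0.1674, 0.1915]
tool_rot: [0.351, 0.631, 0.579, -0.377]
contact_force: [-0.0, -0.3, -1.3]
width: 0.0275
```

```bash
python3 - <<'E'
from h import *
st()
im=r.snapshot('wrist'); cv2.imwrite('pics/w7.png',(255*(im/255.)**.6).astype(np.uint8)[:,:,::-1])
Rw=Rt(DOCK[2],np.deg2rad(28),True)
t=W(DOCK,(-25+8.2,-60,0)); t[2]=.22
go(t,Rw,vmax=35); print(t)
E
```

```text
t 10.57 tcp [0.6232, 0.1674, 0.1915] F [-0.0, -0.3, -1.3] T [-0.35, 0.01, 0.01] w 0.0275 xax [0.044, 0.467, -0.883] yax [0.997, -0.082, 0.007] j [-0.1, 0.26, 1.47, 0.49, 1.44, -0.09]
n 13 dist 451.6 rot 0.105
[-18.3, 2.6, 29.4, 0.0073, -0.0, 0.0034]
[-18.2, 2.9, 29.4, 0.0073, -0.0, 0.0034]
[-18.2, 3.2, 29.4, 0.0073, -0.0, 0.0034]
[-18.2, 3.4, 29.4, 0.0073, -0.0, 0.0034]
[-18.2, 3.7, 29.3, 0.0073, -0.0, 0.0034]
[-18.2, 4.0, 29.3, 0.0073, -0.0, 0.0034]
[-18.2, 4.3, 29.3, 0.0073, -0.0, 0.0034]
[-18.2, 4.6, 29.3, 0.0073, -0.0, 0.0034]
[-18.2, 4.8, 29.2, 0.0073, -0.0, 0.0034]
[-18.1, 5.1, 29.2, 0.0073, -0.0, 0.0034]
[-18.1, 5.4, 29.2, 0.0073, -0.0, 0.0034]
[-18.1, 5.7, 29.1, 0.0073, -0.0, 0.0034]
[-18.1, 5.9, 29.1, 0.0073, -0.0, 0.0034]
[ 0.62009984 -0.2818131   0.22      ]
```

View pics/w7.png

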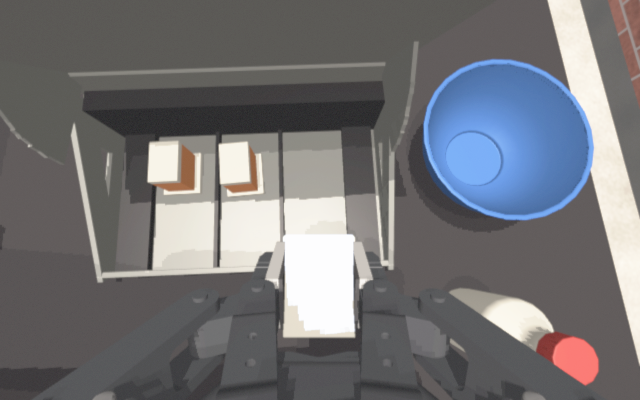

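Emit:
{"fn": "play_rows", "kwargs": {
  "deltas": [
    [[1,-18,2.5,29.5,0.007,0,0.003],[1,-18,3,29.5,0.007,0,0.003],[1,-18,3,29.5,0.007,0,0.003],[1,-18,3.5,29.5,0.007,0,0.003],[1,-18,3.5,29.5,0.007,0,0.003],[1,-18,4,29.5,0.007,0,0.003],[1,-18,4,29.5,0.007,0,0.003],[1,-18,4.5,29.5,0.007,0,0.003],[1,-18,5,29,0.007,0,0.003],[1,-18,5,29,0.007,0,0.003],[1,-18,5.5,29,0.007,0,0.003],[1,-18,5.5,29,0.007,0,0.003]]
  ]
}}

```text
clock: 11.62
tcp_pos: [0.621, -0.2457, 0.2127]
tool_rot: [0.33, 0.655, 0.554, -0.395]
contact_force: [0.3, -0.4, -0.8]
width: 0.0277
```

Emit:
{"fn": "play_rows", "kwargs": {
  "deltas": [
    [[1,-18,6,29,0.007,0,0.003],[1,0,0,0,0,0,0],[1,0,0,0,0,0,0]]
  ]
}}

```text
clock: 11.87
tcp_pos: [0.6212, -0.2804, 0.2141]
tool_rot: [0.327, 0.657, 0.551, -0.397]
contact_force: [0.1, 0.9, -2.0]
width: 0.0273
```

```bash
python3 - <<'E'
from h import *
st()
p,q,o=pose(); print(L(DOCK,p))
im=r.snapshot('wrist'); c=Cam('wrist'); cv2.imwrite('pics/w8.png',im[:,:,::-1])
for P in [(75,-98,18),(75,98,18),(-75,-98,18),(-75,98,18),(63,-30,31),(8,-30,31)]: print(P,c.px(W(DOCK,P)).round(1))
E
```

```text
t 11.87 tcp [0.6212, -0.2804, 0.2141] F [0.1, 0.9, -2.0] T [-0.36, 0.07, -0.01] w 0.0273 xax [0.078, 0.464, -0.883] yax [0.984, -0.179, -0.007] j [-0.73, 0.51, 1.08, 0.42, 1.81, -0.5]
[-15.25147274 -60.84985173 214.0989738 ]
(75, -98, 18) [351.9 181.4]
(75, 98, 18) [184.4 180.7]
(-75, -98, 18) [353.9 316.9]
(-75, 98, 18) [172.3 315.6]
(63, -30, 31) [292.4 188.8]
(8, -30, 31) [291.3 238.2]
```

View pics/w8.png

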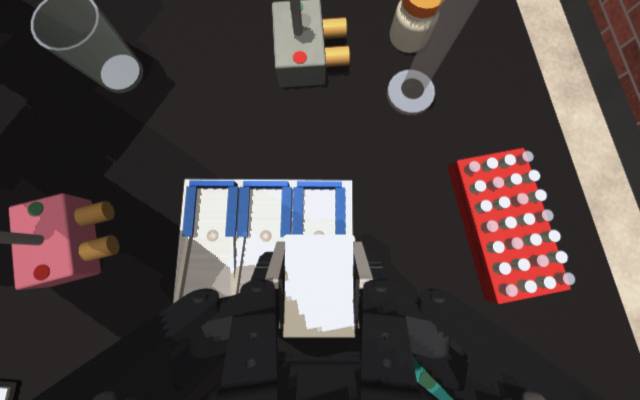

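```bash
python3 - <<'E'
from h import *
im=cv2.imread('pics/w8.png')[:,:,::-1]; crop(im,170,170,370,270,4,'w8c.png')
c=Cam('wrist')
for P in [(75,-98,18),(75,98,18),(8,18,31),(8,42,31),(8,-18,31),(8,-42,31),(8,-78,31),(10,0,18),(10,60,18),(10,-60,18)]: print(P,((c.px(W(DOCK,P))-[170,170])*4).round())
E
```

```text
(75, -98, 18) [728.  46.]
(75, 98, 18) [58. 43.]
(8, 18, 31) [309. 272.]
(8, 42, 31) [221. 271.]
(8, -18, 31) [441. 272.]
(8, -42, 31) [529. 273.]
(8, -78, 31) [662. 274.]
(10, 0, 18) [384. 268.]
(10, 60, 18) [172. 267.]
(10, -60, 18) [596. 269.]
```

View pics/w8c.png

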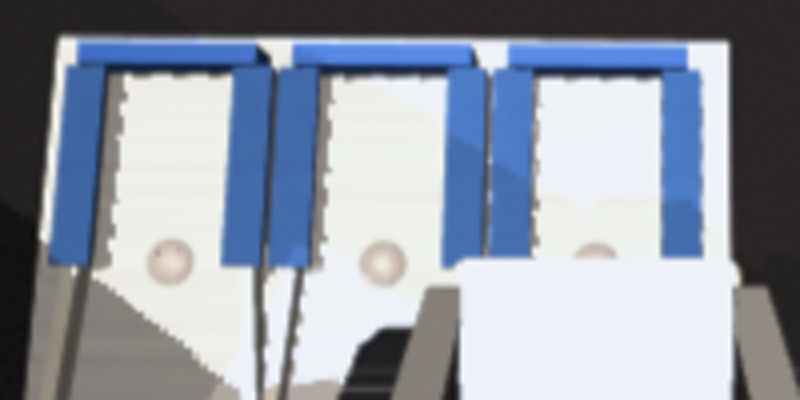

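```bash
python3 - <<'E'
from h import *
go(W(DOCK,(-17,-60,42)),Rt(DOCK[2],np.deg2rad(28),True),n=7)
E
```

```text
n 7 dist 172.5 rot 0.011
[21.5, 0.1, 12.0, 0.0005, -0.0001, 0.0014]
[21.5, 0.0, 12.0, 0.0005, -0.0001, 0.0014]
[21.5, 0.0, 12.0, 0.0005, -0.0001, 0.0014]
[21.5, -0.0, 12.0, 0.0005, -0.0001, 0.0014]
[21.5, -0.0, 12.0, 0.0005, -0.0001, 0.0014]
[21.5, -0.1, 12.0, 0.0005, -0.0001, 0.0014]
[21.5, -0.1, 12.0, 0.0005, -0.0001, 0.0014]
```

Emit:
{"fn": "play_rows", "kwargs": {
  "deltas": [
    [[1,25,0,14,0.0005,0,0.0014],[1,25,0,14,0.0005,0,0.0014],[1,25,0,14,0.0005,0,0.0014],[1,25,0,14,0.0005,0,0.0014],[1,25,0,14,0.0005,0,0.0014],[1,15,0,8,0.0005,0,0.0014],[1,10.5,0,6,0,0,0],[1,0,0,0,0,0,0],[1,0,0,0,0,0,0]]
  ]
}}

```text
clock: 12.67
tcp_pos: [0.6205, -0.2814, 0.0432]
tool_rot: [0.329, 0.659, 0.548, -0.396]
contact_force: [0.5, 0.7, -0.1]
width: 0.0273
```

```bash
python3 - <<'E'
from h import *
st()
p,q,o=pose(); print(L(DOCK,p))
im=r.snapshot('wrist'); cv2.imwrite('pics/w9.png',im[:,:,::-1])
im=r.snapshot('side'); crop(im,260,130,400,235,5,'s9.png')
E
```

```text
t 12.67 tcp [0.6205, -0.2814, 0.0432] F [0.5, 0.7, -0.1] T [-0.26, -0.02, -0.01] w 0.0273 xax [0.086, 0.462, -0.883] yax [0.983, -0.182, -0.0] j [-0.73, 0.62, 1.27, 0.41, 1.53, -0.62]
[-16.33499456 -60.27394941  43.16637762]
```

View pics/w9.png

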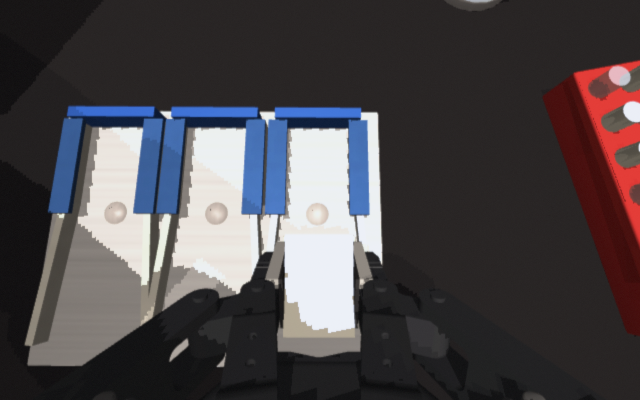

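View pics/s9.png

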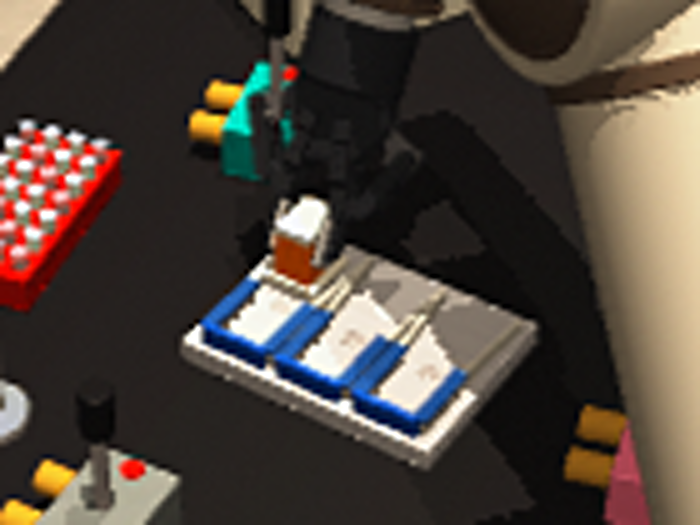

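Emit:
{"fn": "play_rows", "kwargs": {
  "deltas": [
    [[1,1.5,0,0.8,0,0,0],[1,0.9,0,0.5,0,0,0],[1,0,0,0,0,0,0],[1,2.3,0,-4.4,0,0,0],[1,2.3,0,-4.4,0,0,0],[1,2.3,0,-4.4,0,0,0],[1,2.3,0,-4.4,0,0,0],[1,0,0,0,0,0,0]]
  ]
}}

```text
clock: 13.43
tcp_pos: [0.6242, -0.2615, 0.0407]
tool_rot: [0.329, 0.659, 0.548, -0.396]
contact_force: [0.4, 1.6, 0.6]
width: 0.0272
```

```bash
python3 - <<'E'
from h import *
st()
p,q,o=pose(); print(L(DOCK,p))
im=r.snapshot('wrist'); cv2.imwrite('pics/w10.png',im[:,:,::-1])
E
```

```text
t 13.43 tcp [0.6242, -0.2615, 0.0407] F [0.4, 1.6, 0.6] T [0.19, -0.04, -0.04] w 0.0272 xax [0.086, 0.462, -0.883] yax [0.983, -0.182, 0.0] j [-0.71, 0.6, 1.3, 0.42, 1.51, -0.61]
[  3.90179775 -60.22821673  40.72111543]
```

View pics/w10.png

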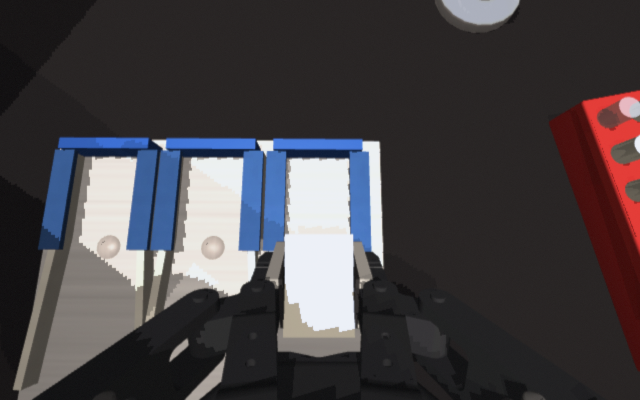

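Emit:
{"fn": "play_rows", "kwargs": {
  "deltas": [
    [[1,2.3,0,-4.4,0,0,0],[1,2.3,0,-4.4,0,0,0],[1,2.3,0,-4.4,0,0,0],[1,2.3,0,-4.4,0,0,0],[1,2.3,0,-4.4,0,0,0],[1,2.3,0,-4.4,0,0,0],[1,0,0,0,0,0,0]]
  ]
}}

```text
clock: 14.07
tcp_pos: [0.6295, -0.2323, 0.0407]
tool_rot: [0.329, 0.659, 0.548, -0.396]
contact_force: [0.5, 1.6, 1.9]
width: 0.0278
```

```bash
python3 - <<'E'
from h import *
st()
p,q,o=pose(); print(L(DOCK,p))
E
```

```text
t 14.07 tcp [0.6295, -0.2323, 0.0407] F [0.5, 1.6, 1.9] T [0.09, -0.02, 0.0] w 0.0278 xax [0.086, 0.462, -0.883] yax [0.983, -0.183, -0.0] j [-0.67, 0.58, 1.33, 0.43, 1.48, -0.58]
[ 33.57658114 -60.04417798  40.67066022]
```

Emit:
{"fn": "play_rows", "kwargs": {
  "deltas": [
    [[1,2.3,0,-4.4,0,0,0],[1,2.3,0,-4.4,0,0,0],[1,1.4,0,-2.6,0,0,0],[1,0.9,0,-1.8,0,0,0],[1,0.9,0,-1.8,0,0,0],[1,0,0,0,0,0,0]]
  ]
}}

```text
clock: 14.57
tcp_pos: [0.6323, -0.2165, 0.0405]
tool_rot: [0.329, 0.659, 0.548, -0.396]
contact_force: [-0.2, 0.3, -0.7]
width: 0.0277
```

```bash
python3 - <<'E'
from h import *
st()
p,q,o=pose(); print(L(DOCK,p))
im=r.snapshot('wrist'); cv2.imwrite('pics/w11.png',im[:,:,::-1])
E
```

```text
t 14.57 tcp [0.6323, -0.2165, 0.0405] F [-0.2, 0.3, -0.7] T [-0.33, 0.04, 0.02] w 0.0277 xax [0.086, 0.462, -0.883] yax [0.983, -0.183, -0.0] j [-0.65, 0.57, 1.35, 0.43, 1.47, -0.57]
[ 49.63037386 -59.92437961  40.53452933]
```

View pics/w11.png

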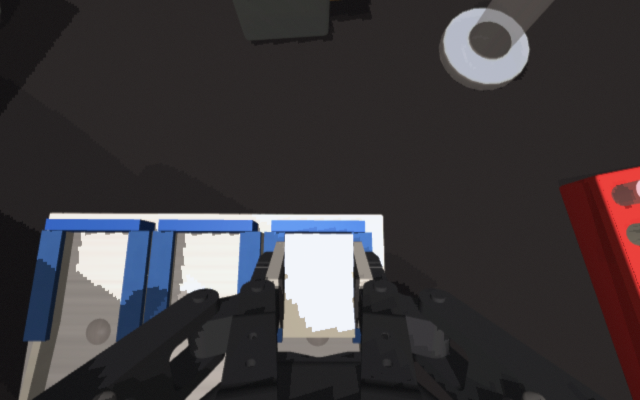

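Emit:
{"fn": "play_rows", "kwargs": {
  "deltas": [
    [[1,0.9,0,-1.8,0,0,0],[1,0,0,0,0,0,0],[1,0.9,0,-1.8,0,0,0],[1,0,0,0,0,0,0]]
  ]
}}

```text
clock: 14.95
tcp_pos: [0.6329, -0.2143, 0.041]
tool_rot: [0.33, 0.659, 0.547, -0.397]
contact_force: [-4.0, -10.0, 0.4]
width: 0.0273
```

```bash
python3 - <<'E'
from h import *
st()
p,q,o=pose(); print(L(DOCK,p))
im=r.snapshot('wrist'); crop(im,230,190,410,360,4,'w12.png')
E
```

```text
t 14.95 tcp [0.6329, -0.2143, 0.041] F [-4.0, -10.0, 0.4] T [-1.73, 0.65, 0.14] w 0.0273 xax [0.086, 0.46, -0.884] yax [0.983, -0.184, 0.0] j [-0.65, 0.57, 1.35, 0.43, 1.46, -0.56]
[ 51.94180631 -60.11017295  40.96507696]
```

View pics/w12.png

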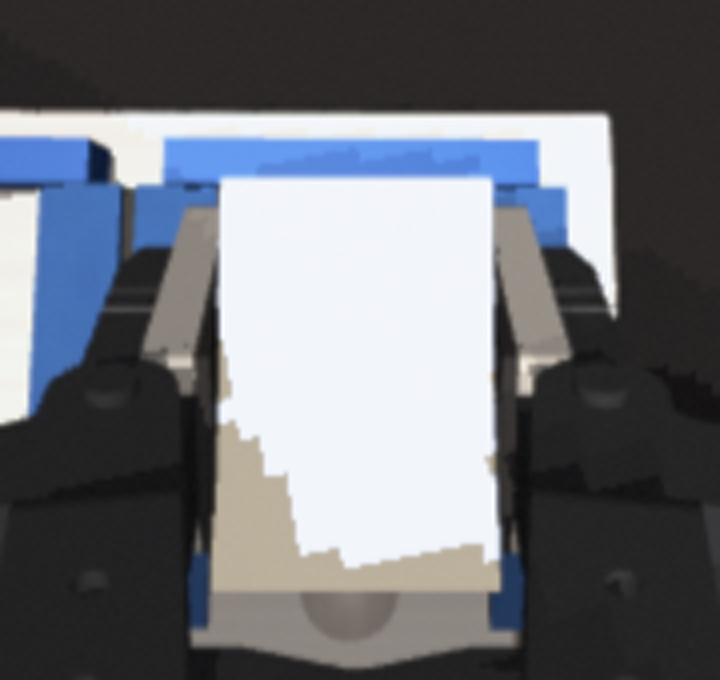

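Emit:
{"fn": "play_rows", "kwargs": {
  "deltas": [
    [[-0.1,0,0,0,0,0,0],[-0.1,0,0,0,0,0,0],[-0.1,0,0,0,0,0,0],[-0.1,-10,0,0,0,0,0],[-0.1,-25,0,0,0,0,0],[-0.1,-30,0,0,0,0,0],[-0.1,-30,0,0,0,0,0],[-0.1,-30,0,0,0,0,0],[-0.1,-25,0,-10,0,0,0],[-0.1,-25,0,-20,0,0,0],[-0.1,0,0,0,0,0,0]]
  ]
}}

```text
clock: 15.92
tcp_pos: [0.624, -0.2684, 0.2167]
tool_rot: [0.332, 0.66, 0.546, -0.395]
contact_force: [0.1, 0.6, 1.6]
width: 0.0468
```

```bash
python3 - <<'E'
from h import *
st()
p,q,o=pose(); print(L(DOCK,p))
im=r.snapshot('wrist'); c=Cam('wrist'); cv2.imwrite('pics/w13.png',im[:,:,::-1])
for P in [(40+20,-74,70),(20,-74,70),(60,-46,70),(20,-46,70),(75,98,18),(75,-98,18)]: print(P,c.px(W(DOCK,P)).round(1))
s=r.snapshot('side'); crop(s,200,130,400,330,4,'s13.png')
E
```

```text
t 15.92 tcp [0.624, -0.2684, 0.2167] F [0.1, 0.6, 1.6] T [-0.2, 0.02, -0.03] w 0.0468 xax [0.092, 0.457, -0.884] yax [0.983, -0.183, 0.008] j [-0.72, 0.49, 1.11, 0.43, 1.79, -0.49]
[ -2.91200959 -61.30480884 216.69811746]
(60, -74, 70) [330.7 193.4]
(20, -74, 70) [331. 234.]
(60, -46, 70) [302.4 193.3]
(20, -46, 70) [302. 234.]
(75, 98, 18) [179.8 189.6]
(75, -98, 18) [349.4 189.8]
```

View pics/w13.png

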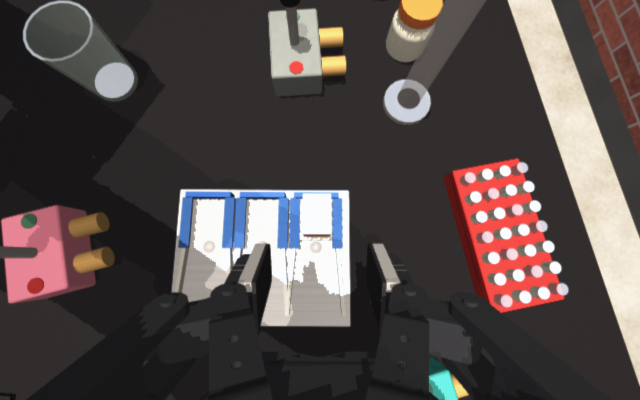

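View pics/s13.png

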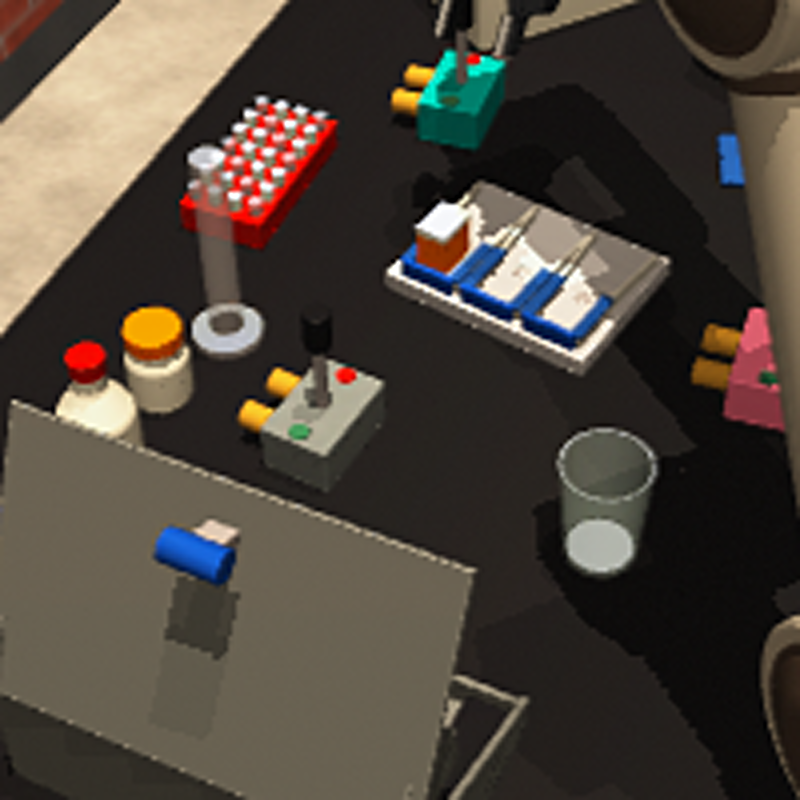

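```bash
python3 - <<'E'
from h import *
a=go(*grasp(BOX,21.5,3.9,45,.057,28,back=195),n=14); print(a[0])
E
```

```text
n 14 dist 458.7 rot 0.201
[15.1, -10.9, -26.9, -0.0126, 0.0001, -0.0069]
[15.2, -10.4, -27.1, -0.0126, 0.0001, -0.0069]
[15.3, -10.0, -27.2, -0.0126, 0.0001, -0.0069]
[15.4, -9.5, -27.3, -0.0126, 0.0001, -0.0069]
[15.4, -9.1, -27.4, -0.0126, 0.0001, -0.0069]
[15.5, -8.6, -27.6, -0.0126, 0.0001, -0.0069]
[15.6, -8.2, -27.7, -0.0126, 0.0001, -0.0069]
[15.6, -7.7, -27.8, -0.0126, 0.0001, -0.0069]
[15.7, -7.2, -27.8, -0.0126, 0.0001, -0.0069]
[15.7, -6.8, -27.9, -0.0126, 0.0001, -0.0069]
[15.8, -6.3, -28.0, -0.0126, 0.0001, -0.0069]
[15.8, -5.9, -28.1, -0.0126, 0.0001, -0.0069]
[15.9, -5.4, -28.2, -0.0126, 0.0001, -0.0069]
[15.9, -4.9, -28.2, -0.0126, 0.0001, -0.0069]
[0.55294941 0.18512419 0.20039878]
```

Emit:
{"fn": "play_rows", "kwargs": {
  "deltas": [
    [[-0.35,15,-11,-27,-0.0126,0,-0.007],[-0.35,15,-10.5,-27,-0.0126,0,-0.007],[-0.35,15.5,-10,-27,-0.0126,0,-0.007],[-0.35,15.5,-9.5,-27.5,-0.0126,0,-0.007],[-0.35,15.5,-9,-27.5,-0.0126,0,-0.007],[-0.35,15.5,-8.5,-27.5,-0.0126,0,-0.007],[-0.35,15.5,-8,-27.5,-0.0126,0,-0.007],[-0.35,15.5,-7.5,-28,-0.0126,0,-0.007],[-0.35,15.5,-7,-28,-0.0126,0,-0.007],[-0.35,15.5,-7,-28,-0.0126,0,-0.007],[-0.35,16,-6.5,-28,-0.0126,0,-0.007],[-0.35,16,-6,-28,-0.0126,0,-0.007]]
  ]
}}

```text
clock: 17.02
tcp_pos: [0.5618, 0.1222, 0.2001]
tool_rot: [0.361, 0.609, 0.604, -0.367]
contact_force: [0.5, 0.8, -0.9]
width: 0.0577
```

Emit:
{"fn": "play_rows", "kwargs": {
  "deltas": [
    [[-0.35,16,-5.5,-28,-0.0126,0,-0.007],[-0.35,16,-5,-28,-0.0126,0,-0.007],[-0.35,0,0,0,0,0,0],[-0.35,0,0,0,0,0,0],[-0.35,0,0,0,0,0,0]]
  ]
}}

```text
clock: 17.43
tcp_pos: [0.5523, 0.185, 0.1984]
tool_rot: [0.366, 0.6, 0.612, -0.362]
contact_force: [0.0, -0.3, 0.2]
width: 0.0577
```

```bash
python3 - <<'E'
from h import *
st()
p,q,o=pose(); print(L(BOX,p))
im=r.snapshot('wrist'); cv2.imwrite('pics/w14.png',(255*(im/255.)**.45).astype(np.uint8)[:,:,::-1])
g=cv2.imread('pics/w14.png')[:,:,::-1]; crop(g,180,110,400,260,3.6,'w14c.png')
a=go(*grasp(BOX,21.5,3.9,45,.057,28,back=0),n=7)
E
```

```text
t 17.43 tcp [0.5523, 0.185, 0.1984] F [0.0, -0.3, 0.2] T [-0.31, 0.02, -0.05] w 0.0577 xax [-0.012, 0.47, -0.883] yax [1.0, 0.018, -0.005] j [-0.08, 0.15, 1.58, 0.49, 1.48, -0.16]
[-6.11144962e+01 -1.36078183e-01  1.98361484e+02]
n 7 dist 193.6 rot 0.004
7 x [27.7, 0.2, -0.2, -0.0003, -0.0, 0.0006]
```

View pics/w14c.png

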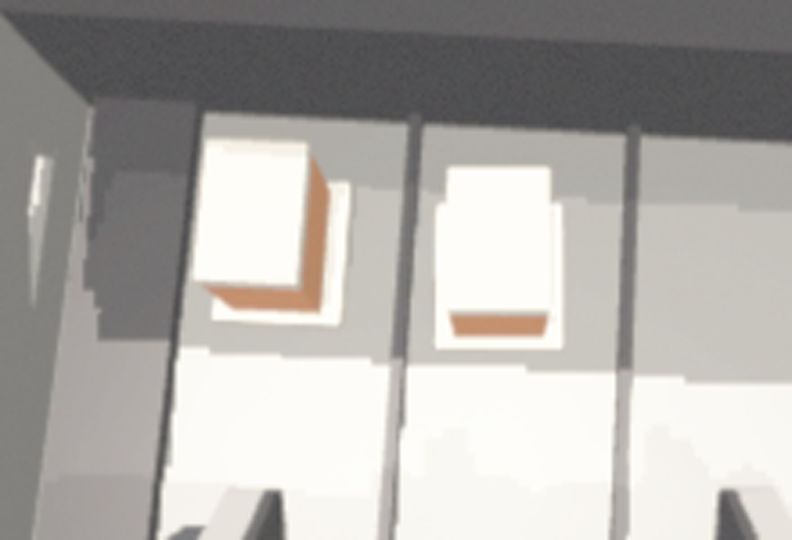

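Emit:
{"fn": "play_rows", "kwargs": {
  "deltas": [
    [[-0.35,35,0.2,0,0,0,0],[-0.35,35,0.2,0,0,0,0],[-0.35,35,0.2,0,0,0,0],[-0.35,33,0.2,0,0,0,0],[-0.35,25,0.2,-0.5,0,0,0],[-0.35,18,0.2,-0.5,0,0,0],[-0.35,12,0,0,0,0,0],[-0.35,0,0,0,0,0,0],[-0.35,0,0,0,0,0,0]]
  ]
}}

```text
clock: 18.23
tcp_pos: [0.5518, 0.2762, 0.0291]
tool_rot: [0.366, 0.6, 0.612, -0.362]
contact_force: [0.1, 0.0, 0.2]
width: 0.0577
```

```bash
python3 - <<'E'
from h import *
st()
a=go(*grasp(BOX,21.5,3.9,45,.057,28,back=0),n=1)
im=r.snapshot('wrist'); cv2.imwrite('pics/w15.png',(255*(im/255.)**.45).astype(np.uint8)[:,:,::-1])
E
```

```text
t 18.23 tcp [0.5518, 0.2762, 0.0291] F [0.1, 0.0, 0.2] T [-0.23, -0.02, -0.02] w 0.0577 xax [-0.011, 0.47, -0.883] yax [1.0, 0.017, -0.004] j [0.09, 0.34, 1.73, 0.55, 1.11, -0.19]
n 1 dist 1.1 rot 0.004
[1.0, -0.4, -0.0, -0.0019, -0.0005, 0.0036]
```

View pics/w15.png

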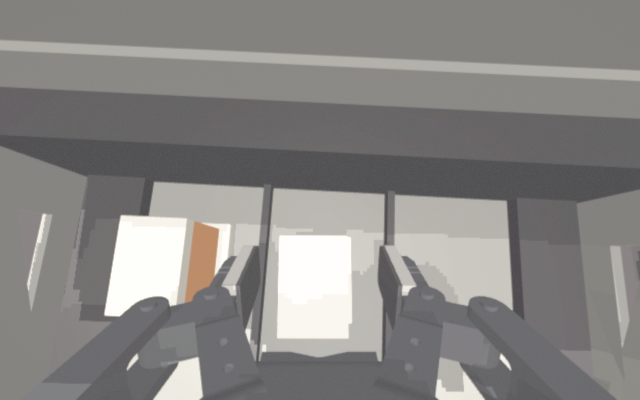

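Emit:
{"fn": "play_rows", "kwargs": {
  "deltas": [
    [[-0.35,0.5,-2,0,0,0,0],[-0.35,0,0,0,0,0,0],[1,0,0,0,0,0,0],[1,0,0,0,0,0,0],[1,0,0,0,0,0,0],[1,0,0,0,0,0,0],[1,0,0,0,0,0,0],[1,0,0,0,0,0,0],[1,0,0,0,0,0,0],[1,0,0,0,0,0,0]]
  ],
  "force": 40
}}

```text
clock: 19.12
tcp_pos: [0.5497, 0.2769, 0.0291]
tool_rot: [0.366, 0.6, 0.612, -0.362]
contact_force: [-1.3, -3.8, 6.7]
width: 0.0279
```

```bash
python3 - <<'E'
from h import *
st()
p,q,o=pose(); print(L(BOX,p), L(BOX,p+q.apply([-.019,0,0])))
im=r.snapshot('wrist'); cv2.imwrite('pics/w16.png',(255*(im/255.)**.45).astype(np.uint8)[:,:,::-1])
E
```

```text
t 19.12 tcp [0.5497, 0.2769, 0.0291] F [-1.3, -3.8, 6.7] T [-0.36, 0.23, 0.15] w 0.0279 xax [-0.011, 0.47, -0.883] yax [1.0, 0.017, -0.003] j [0.09, 0.33, 1.73, 0.55, 1.11, -0.19]
[30.56264443  6.09169989 29.10031043] [21.65092102  5.52802707 45.87122152]
```

View pics/w16.png

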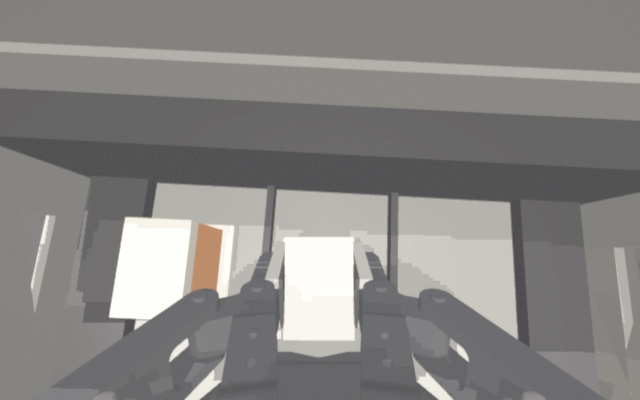

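Emit:
{"fn": "play_rows", "kwargs": {
  "deltas": [
    [[1,-10,0,0,0,0,0],[1,-20,0,0,0,0,0],[1,-30,0,0,0,0,0],[1,-35,0,0,0,0,0],[1,-35,0,0,0,0,0],[1,-35,0,0,0,0,0],[1,-25,0,10,0,0,0],[1,0,0,0,0,0,0],[1,0,0,0,0,0,0]]
  ]
}}

```text
clock: 19.92
tcp_pos: [0.5522, 0.178, 0.1926]
tool_rot: [0.366, 0.601, 0.611, -0.362]
contact_force: [-0.6, 0.1, -0.8]
width: 0.0271
```

```bash
python3 - <<'E'
from h import *
st()
t=W(DOCK,(-15,0,212)); print(t)
go(t,Rt(DOCK[2],np.deg2rad(28),True),n=14)
E
```

```text
t 19.92 tcp [0.5522, 0.178, 0.1926] F [-0.6, 0.1, -0.8] T [-0.25, 0.02, -0.02] w 0.0271 xax [-0.009, 0.47, -0.883] yax [1.0, 0.016, -0.002] j [-0.09, 0.15, 1.6, 0.49, 1.47, -0.17]
[ 0.56147154 -0.26893043  0.212     ]
n 14 dist 447.4 rot 0.202
[-16.2, 0.2, 27.5, 0.0127, 0.0, 0.0069]
[-16.2, 0.6, 27.5, 0.0127, 0.0, 0.0069]
[-16.2, 1.1, 27.5, 0.0127, 0.0, 0.0069]
[-16.2, 1.5, 27.5, 0.0127, 0.0, 0.0069]
[-16.2, 2.0, 27.5, 0.0127, 0.0, 0.0069]
[-16.2, 2.5, 27.5, 0.0127, 0.0, 0.0069]
[-16.2, 2.9, 27.4, 0.0127, 0.0, 0.0069]
[-16.1, 3.4, 27.4, 0.0127, 0.0, 0.0069]
[-16.1, 3.8, 27.3, 0.0127, 0.0, 0.0069]
[-16.1, 4.3, 27.3, 0.0127, 0.0, 0.0069]
[-16.0, 4.7, 27.2, 0.0127, 0.0, 0.0069]
[-16.0, 5.2, 27.2, 0.0127, 0.0, 0.0069]
[-16.0, 5.7, 27.1, 0.0127, 0.0, 0.0069]
[-15.9, 6.1, 27.0, 0.0127, 0.0, 0.0069]
```

Emit:
{"fn": "play_rows", "kwargs": {
  "deltas": [
    [[1,-16,0,27.5,0.0127,0,0.007],[1,-16,0.5,27.5,0.0127,0,0.007],[1,-16,1,27.5,0.0127,0,0.007],[1,-16,1.5,27.5,0.0127,0,0.007],[1,-16,2,27.5,0.0127,0,0.007],[1,-16,2.5,27.5,0.0127,0,0.007],[1,-16,3,27.5,0.0127,0,0.007],[1,-16,3.5,27.5,0.0127,0,0.007],[1,-16,4,27.5,0.0127,0,0.007],[1,-16,4.5,27.5,0.0127,0,0.007],[1,-16,5,27,0.0127,0,0.007],[1,-16,5,27,0.0127,0,0.007]]
  ]
}}

```text
clock: 20.92
tcp_pos: [0.5603, -0.2042, 0.2052]
tool_rot: [0.333, 0.651, 0.558, -0.392]
contact_force: [0.4, 0.6, -1.0]
width: 0.0276
```

Emit:
{"fn": "play_rows", "kwargs": {
  "deltas": [
    [[1,-16,5.5,27,0.0127,0,0.007],[1,-16,6,27,0.0127,0,0.007],[1,0,0,0,0,0,0],[1,0,0,0,0,0,0]]
  ]
}}

```text
clock: 21.25
tcp_pos: [0.5615, -0.2679, 0.2075]
tool_rot: [0.327, 0.66, 0.548, -0.397]
contact_force: [-0.2, 0.3, -1.0]
width: 0.0272
```

```bash
python3 - <<'E'
from h import *
st()
p,q,o=pose(); print(L(DOCK,p))
go(W(DOCK,(-15,0,42)),Rt(DOCK[2],np.deg2rad(28),True),n=7)
im=r.snapshot('wrist'); cv2.imwrite('pics/w17.png',im[:,:,::-1])
E
```

```text
t 21.25 tcp [0.5615, -0.2679, 0.2075] F [-0.2, 0.3, -1.0] T [-0.29, 0.02, -0.02] w 0.0272 xax [0.085, 0.463, -0.882] yax [0.983, -0.186, -0.003] j [-0.78, 0.39, 1.26, 0.41, 1.76, -0.57]
[-1.39867516e+01  1.95987869e-01  2.07506898e+02]
n 7 dist 165.5 rot 0.004
7 x [20.8, 0.1, 11.3, -0.0003, -0.0002, 0.0003]
```

View pics/w17.png

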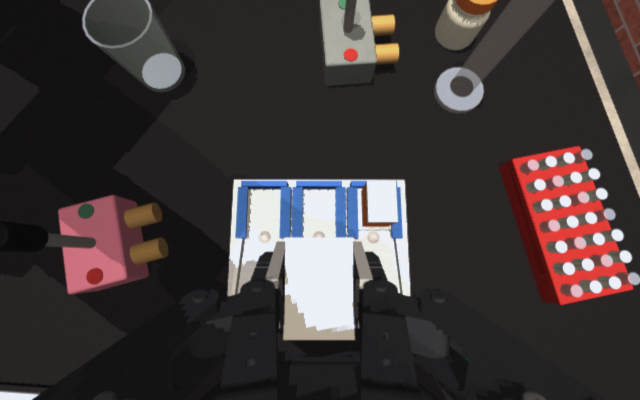

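Aligned over the middle rail (ball at 319,238; cart centred at 319). Lower, total 145.6/79, then seat.

Emit:
{"fn": "play_rows", "kwargs": {
  "deltas": [
    [[1,25,0,13.5,0,0,0],[1,25,0,13.5,0,0,0],[1,25,0,13.5,0,0,0],[1,25,0,13.5,0,0,0],[1,25,0,13.5,0,0,0],[1,14,0,8,0,0,0],[1,7,0,4,0,0,0],[1,0,0,0,0,0,0],[1,0,0,0,0,0,0]]
  ]
}}

```text
clock: 22.05
tcp_pos: [0.5614, -0.2677, 0.0433]
tool_rot: [0.329, 0.659, 0.548, -0.396]
contact_force: [-0.3, 0.2, -0.1]
width: 0.0278
```

```bash
python3 - <<'E'
from h import *
st()
p,q,o=pose(); print(L(DOCK,p))
im=r.snapshot('wrist'); cv2.imwrite('pics/w18.png',im[:,:,::-1])
E
```

```text
t 22.05 tcp [0.5614, -0.2677, 0.0433] F [-0.3, 0.2, -0.1] T [-0.25, 0.1, -0.07] w 0.0278 xax [0.085, 0.462, -0.883] yax [0.983, -0.183, -0.001] j [-0.78, 0.51, 1.43, 0.4, 1.49, -0.68]
[-13.83956051   0.27336266  43.30404282]
```

View pics/w18.png

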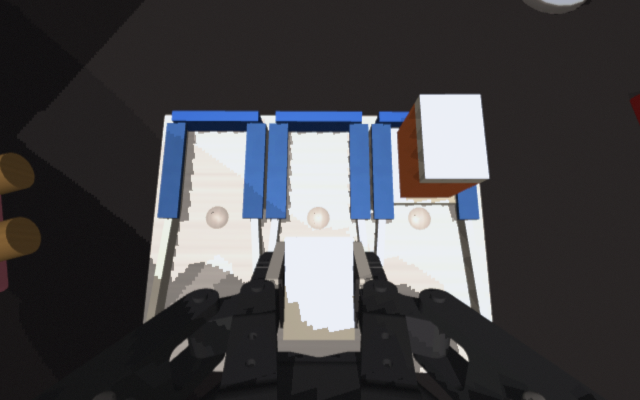

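Emit:
{"fn": "play_rows", "kwargs": {
  "deltas": [
    [[1,1.2,0,0.7,0,0,0],[1,0.8,0,0.4,0,0,0],[1,2.3,0,-4.4,0,0,0],[1,2.3,0,-4.4,0,0,0],[1,2.3,0,-4.4,0,0,0],[1,2.3,0,-4.4,0,0,0],[1,2.3,0,-4.4,0,0,0],[1,2.3,0,-4.4,0,0,0],[1,0,0,0,0,0,0]]
  ]
}}

```text
clock: 22.85
tcp_pos: [0.5669, -0.2383, 0.0413]
tool_rot: [0.329, 0.659, 0.548, -0.396]
contact_force: [0.5, 1.7, 1.1]
width: 0.0274
```

```bash
python3 - <<'E'
from h import *
st()
p,q,o=pose(); print(L(DOCK,p))
E
```

```text
t 22.85 tcp [0.5669, -0.2383, 0.0413] F [0.5, 1.7, 1.1] T [0.2, -0.03, 0.01] w 0.0274 xax [0.086, 0.462, -0.883] yax [0.983, -0.184, -0.001] j [-0.74, 0.49, 1.47, 0.41, 1.46, -0.66]
[16.06763782  0.32274709 41.27563912]
```

Emit:
{"fn": "play_rows", "kwargs": {
  "deltas": [
    [[1,2.3,0,-4.4,0,0,0],[1,2.3,0,-4.4,0,0,0],[1,2.3,0,-4.4,0,0,0],[1,2.3,0,-4.4,0,0,0],[1,2.3,0,-4.4,0,0,0],[1,2.3,0,-4.4,0,0,0],[1,0,0,0,0,0,0]]
  ]
}}

```text
clock: 23.43
tcp_pos: [0.5723, -0.2091, 0.0414]
tool_rot: [0.328, 0.66, 0.548, -0.396]
contact_force: [0.2, 2.8, 1.3]
width: 0.0274
```

```bash
python3 - <<'E'
from h import *
st()
p,q,o=pose(); print(L(DOCK,p))
im=r.snapshot('wrist'); cv2.imwrite('pics/w19.png',im[:,:,::-1])
E
```

```text
t 23.43 tcp [0.5723, -0.2091, 0.0414] F [0.2, 2.8, 1.3] T [0.23, -0.06, -0.03] w 0.0274 xax [0.086, 0.462, -0.883] yax [0.983, -0.184, -0.001] j [-0.7, 0.47, 1.51, 0.43, 1.44, -0.63]
[45.8438372   0.43897774 41.35424902]
```

View pics/w19.png

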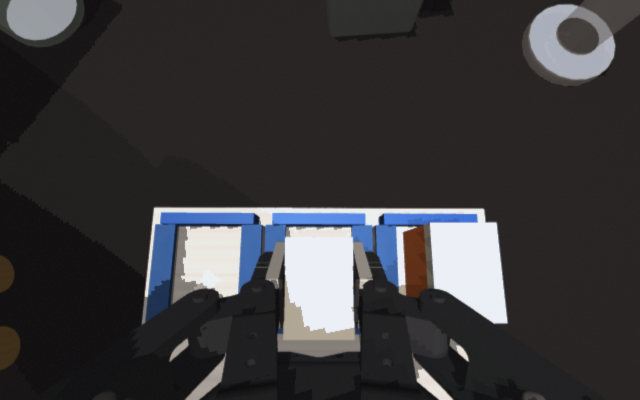

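Emit:
{"fn": "play_rows", "kwargs": {
  "deltas": [
    [[1,1.4,0,-2.6,0,0,0],[1,0.9,0,-1.8,0,0,0],[1,0.9,0,-1.8,0,0,0],[1,0,0,0,0,0,0]]
  ]
}}

```text
clock: 23.82
tcp_pos: [0.5734, -0.2031, 0.0412]
tool_rot: [0.328, 0.66, 0.548, -0.397]
contact_force: [-0.6, -0.6, -0.1]
width: 0.0274
```

```bash
python3 - <<'E'
from h import *
st()
p,q,o=pose(); print(L(DOCK,p))
im=r.snapshot('wrist'); crop(im,230,190,410,360,4,'w20.png')
E
```

```text
t 23.82 tcp [0.5734, -0.2031, 0.0412] F [-0.6, -0.6, -0.1] T [-0.27, 0.15, -0.02] w 0.0274 xax [0.086, 0.462, -0.883] yax [0.983, -0.184, -0.001] j [-0.69, 0.46, 1.51, 0.43, 1.43, -0.62]
[51.87519567  0.45910919 41.19544232]
```

View pics/w20.png

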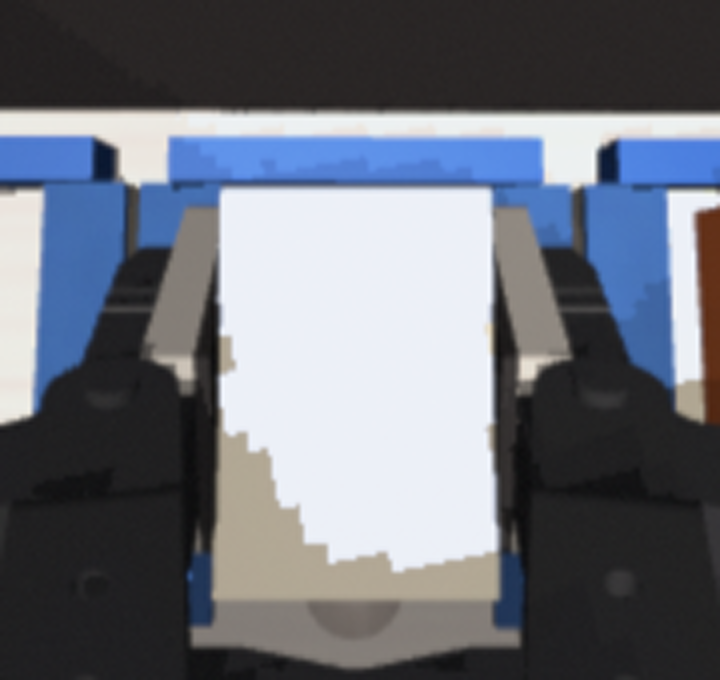

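Near home; press until the stop is felt.

Emit:
{"fn": "play_rows", "kwargs": {
  "deltas": [
    [[1,0.9,0,-1.8,0,0,0],[1,0,0,0,0,0,0],[1,0.5,0,-0.9,0,0,0],[1,0,0,0,0,0,0]]
  ]
}}

```text
clock: 24.2
tcp_pos: [0.5738, -0.202, 0.0414]
tool_rot: [0.329, 0.659, 0.547, -0.397]
contact_force: [-5.2, -12.2, 2.1]
width: 0.0276
```

```bash
python3 - <<'E'
from h import *
st()
p,q,o=pose(); print(L(DOCK,p))
E
```

```text
t 24.20 tcp [0.5738, -0.202, 0.0414] F [-5.2, -12.2, 2.1] T [-2.03, 0.9, 0.2] w 0.0276 xax [0.086, 0.459, -0.884] yax [0.983, -0.185, -0.0] j [-0.69, 0.46, 1.51, 0.43, 1.43, -0.62]
[53.03637477  0.32570359 41.43282934]
```

Home. Release and back off, look.

Emit:
{"fn": "play_rows", "kwargs": {
  "deltas": [
    [[-0.1,0,0,0,0,0,0],[-0.1,0,0,0,0,0,0],[-0.1,0,0,0,0,0,0],[-0.1,-10,0,0,0,0,0],[-0.1,-25,0,0,0,0,0],[-0.1,-30,0,0,0,0,0],[-0.1,-30,0,0,0,0,0],[-0.1,-30,0,0,0,0,0],[-0.1,-25,0,-10,0,0,0],[-0.1,-25,0,-20,0,0,0],[-0.1,0,0,0,0,0,0]]
  ]
}}

```text
clock: 25.12
tcp_pos: [0.5649, -0.256, 0.2168]
tool_rot: [0.332, 0.66, 0.545, -0.396]
contact_force: [0.8, -0.6, -0.1]
width: 0.0468
```

```bash
python3 - <<'E'
from h import *
st()
im=r.snapshot('wrist'); c=Cam('wrist'); cv2.imwrite('pics/w21.png',im[:,:,::-1])
crop(im,220,170,420,300,4,'w21c.png')
for P in [(60,14,70),(60,-14,70),(20,-14,70),(20,-74,70),(75,98,18),(75,-98,18)]: print(P,((c.px(W(DOCK,P))-[220,170])*4).round(1))
# bay3 pose
a=go(*grasp(BOX,25.2,73.1,45,.011,28,back=195),n=14); print(a[0])
E
```

```text
t 25.12 tcp [0.5649, -0.256, 0.2168] F [0.8, -0.6, -0.1] T [-0.22, 0.02, 0.06] w 0.0468 xax [0.092, 0.457, -0.885] yax [0.983, -0.185, 0.006] j [-0.76, 0.37, 1.27, 0.41, 1.76, -0.55]
(60, 14, 70) [331.3  98.8]
(60, -14, 70) [444.7  98.8]
(20, -14, 70) [446.2 261.5]
(20, -74, 70) [694.9 261.3]
(75, 98, 18) [48.9 83.6]
(75, -98, 18) [726.2  83.6]
n 14 dist 455.5 rot 0.156
[15.0, -11.8, -26.4, -0.0097, 0.0002, -0.0055]
[15.0, -11.5, -26.5, -0.0097, 0.0002, -0.0055]
[15.1, -11.1, -26.6, -0.0097, 0.0002, -0.0055]
[15.2, -10.8, -26.7, -0.0097, 0.0002, -0.0055]
[15.2, -10.5, -26.8, -0.0097, 0.0002, -0.0055]
[15.3, -10.1, -26.9, -0.0097, 0.0002, -0.0055]
[15.4, -9.8, -27.0, -0.0097, 0.0002, -0.0055]
[15.4, -9.4, -27.1, -0.0097, 0.0002, -0.0055]
[15.5, -9.1, -27.2, -0.0097, 0.0002, -0.0055]
[15.5, -8.7, -27.2, -0.0097, 0.0002, -0.0055]
[15.6, -8.4, -27.3, -0.0097, 0.0002, -0.0055]
[15.6, -8.0, -27.4, -0.0097, 0.0002, -0.0055]
[15.7, -7.7, -27.5, -0.0097, 0.0002, -0.0055]
[15.7, -7.3, -27.5, -0.0097, 0.0002, -0.0055]
[0.48015421 0.19163287 0.20039878]
```

View pics/w21c.png

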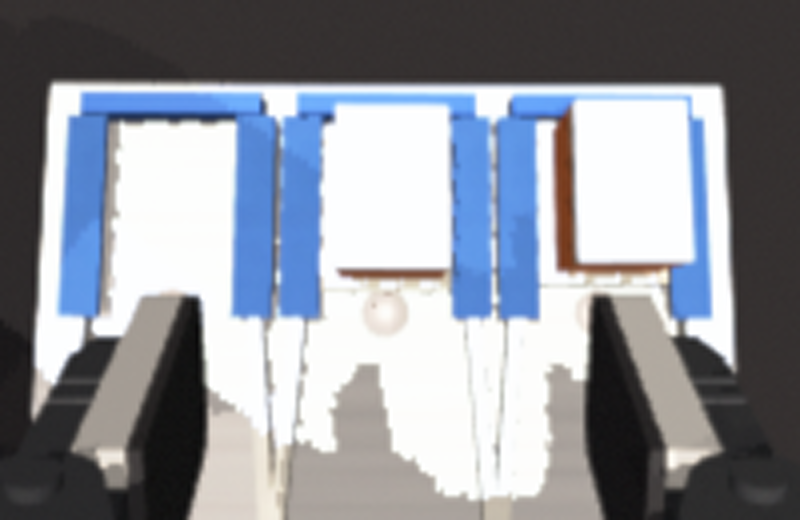

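```bash
python3 - <<'E'
from h import *
p,q,o=pose(); print(L(DOCK,p))
a=go(W(DOCK,(-12,0.5,46)),Rt(DOCK[2],np.deg2rad(28),True),n=7)
E
```

```text
[ -1.54442644  -0.56819696 213.88859165]
n 7 dist 168.2 rot 0.005
7 x [20.5, -0.3, 12.5, 0.0004, 0.0004, -0.0005]
```

Emit:
{"fn": "play_rows", "kwargs": {
  "deltas": [
    [[1,0,0,0,0,0,0],[1,0,0,5,0,0,0],[1,20,-1,16,0,0,0],[1,25,-1,14,0,0,0],[1,25,0,13.5,0,0,0],[1,25,0,13.5,0,0,0],[1,25,0,13.5,0,0,0],[1,15,0,8,0,0,0],[1,8.5,0,4,0,0,0],[1,0,0,0,0,0,0],[1,0,0,0,0,0,0]]
  ]
}}

```text
clock: 26.08
tcp_pos: [0.5599, -0.2646, 0.0422]
tool_rot: [0.328, 0.66, 0.548, -0.397]
contact_force: [-0.5, 0.0, 0.4]
width: 0.0001
```

```bash
python3 - <<'E'
from h import *
st()
p,q,o=pose(); print(L(DOCK,p))
im=r.snapshot('wrist'); cv2.imwrite('pics/w22.png',im[:,:,::-1])
E
```

```text
t 26.08 tcp [0.5599, -0.2646, 0.0422] F [-0.5, 0.0, 0.4] T [-0.24, 0.04, -0.0] w 0.0001 xax [0.086, 0.462, -0.883] yax [0.983, -0.185, -0.001] j [-0.77, 0.51, 1.44, 0.4, 1.49, -0.68]
[-11.02081561   2.35992866  42.22652424]
```

View pics/w22.png

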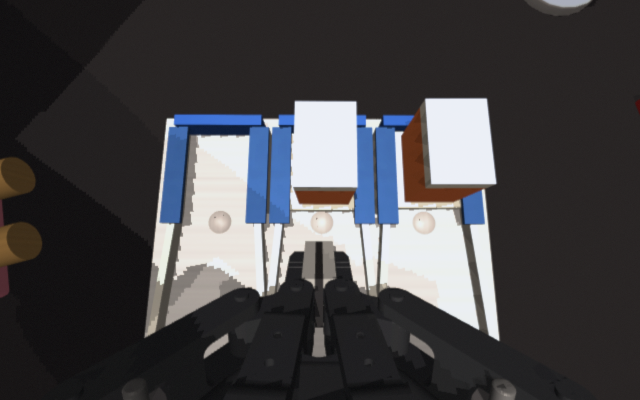

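Emit:
{"fn": "play_rows", "kwargs": {
  "deltas": [
    [[1,2.3,2,-4.4,0,0,0],[1,2.3,0,-4.4,0,0,0],[1,2.3,0,-4.4,0,0,0],[1,0.9,0,-1.8,0,0,0],[1,0.9,0,-1.8,0,0,0],[1,0.5,0,-0.9,0,0,0],[1,0,0,0,0,0,0]]
  ]
}}

```text
clock: 26.72
tcp_pos: [0.5657, -0.2451, 0.0425]
tool_rot: [0.329, 0.66, 0.548, -0.396]
contact_force: [-0.1, 0.9, -0.0]
width: -0.0
```

```bash
python3 - <<'E'
from h import *
st()
p,q,o=pose(); print(L(DOCK,p))
im=r.snapshot('wrist'); cv2.imwrite('pics/w23.png',im[:,:,::-1])
E
```

```text
t 26.72 tcp [0.5657, -0.2451, 0.0425] F [-0.1, 0.9, -0.0] T [-0.2, 0.09, 0.02] w -0.0000 xax [0.086, 0.462, -0.883] yax [0.983, -0.184, -0.001] j [-0.75, 0.49, 1.46, 0.41, 1.47, -0.66]
[ 9.23784231  0.31245706 42.48663131]
```

View pics/w23.png

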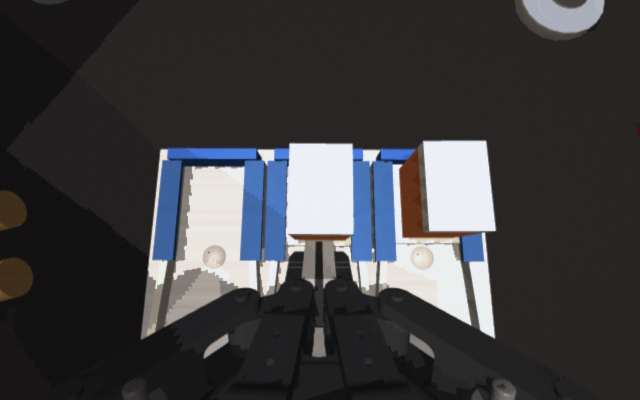

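Emit:
{"fn": "play_rows", "kwargs": {
  "deltas": [
    [[1,0.5,0,-0.9,0,0,0],[1,0.5,0,-0.9,0,0,0],[1,0.5,0,-0.9,0,0,0],[1,0,0,0,0,0,0]]
  ]
}}

```text
clock: 27.1
tcp_pos: [0.5662, -0.2422, 0.0423]
tool_rot: [0.329, 0.66, 0.547, -0.397]
contact_force: [0.9, 0.1, -0.3]
width: -0.0002
```

```bash
python3 - <<'E'
from h import *
st()
p,q,o=pose(); print(L(DOCK,p))
im=r.snapshot('wrist'); crop(im,260,130,510,290,3.2,'w24.png')
E
```

```text
t 27.10 tcp [0.5662, -0.2422, 0.0423] F [0.9, 0.1, -0.3] T [-0.3, 0.09, 0.0] w -0.0002 xax [0.086, 0.462, -0.883] yax [0.983, -0.185, -0.001] j [-0.74, 0.49, 1.47, 0.41, 1.47, -0.66]
[12.13013344  0.30704463 42.31011911]
```

View pics/w24.png

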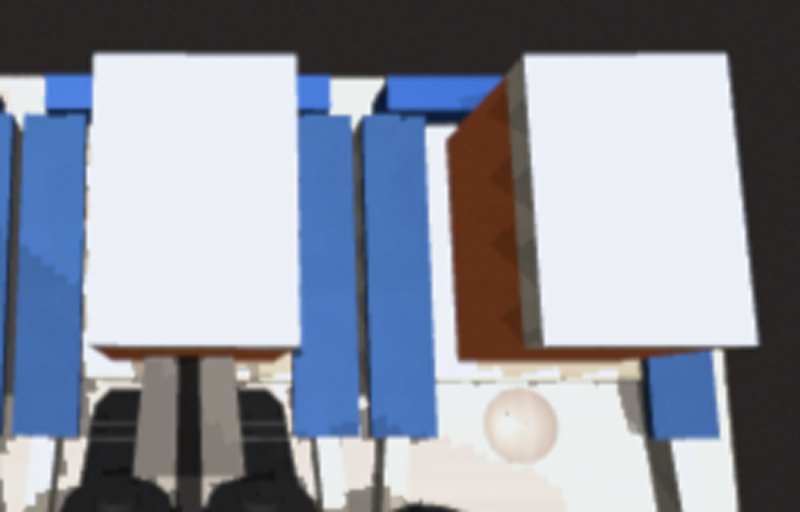

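Emit:
{"fn": "play_rows", "kwargs": {
  "deltas": [
    [[1,0.5,0,-0.9,0,0,0],[1,0.5,0,-0.9,0,0,0],[1,0,0,0,0,0,0]]
  ]
}}

```text
clock: 27.4
tcp_pos: [0.5666, -0.2412, 0.0427]
tool_rot: [0.329, 0.66, 0.547, -0.397]
contact_force: [-2.6, -6.2, 4.2]
width: -0.0
```

```bash
python3 - <<'E'
from h import *
st()
p,q,o=pose(); print(L(DOCK,p))
E
```

```text
t 27.40 tcp [0.5666, -0.2412, 0.0427] F [-2.6, -6.2, 4.2] T [-0.92, 0.4, 0.14] w -0.0000 xax [0.087, 0.46, -0.884] yax [0.983, -0.185, 0.0] j [-0.74, 0.49, 1.47, 0.41, 1.46, -0.66]
[13.21674757  0.06100985 42.73659621]
```

Emit:
{"fn": "play_rows", "kwargs": {
  "deltas": [
    [[1,-5,0,8,0,0,0],[1,-20,0,5,0,0,0],[-0.35,-35,0,0,0,0,0],[-0.35,-35,0,0,0,0,0],[-0.35,-35,0,0,0,0,0],[-0.35,-35,0,-10,0,0,0],[-0.35,-30,0,-15,0,0,0],[-0.35,0,0,0,0,0,0],[-0.35,0,0,0,0,0,0]]
  ]
}}

```text
clock: 28.15
tcp_pos: [0.5519, -0.3207, 0.2218]
tool_rot: [0.33, 0.66, 0.547, -0.396]
contact_force: [-0.3, 0.6, -0.9]
width: 0.0578
```

```bash
python3 - <<'E'
from h import *
st()
im=r.snapshot('wrist'); crop(im,220,150,420,300,4,'w25c.png')
t=r.snapshot('top');crop(t,280,145,440,265,5,'t25.png')
a=go(*grasp(BOX,25.2,73.1,45,.011,28,back=195),n=15); print(a[0])
E
```

```text
t 28.15 tcp [0.5519, -0.3207, 0.2218] F [-0.3, 0.6, -0.9] T [-0.2, 0.02, 0.0] w 0.0578 xax [0.088, 0.46, -0.884] yax [0.983, -0.185, 0.002] j [-0.84, 0.44, 1.17, 0.4, 1.83, -0.61]
n 15 dist 516.8 rot 0.157
[16.5, -11.0, -28.2, -0.0093, -0.0001, -0.0048]
[16.5, -10.6, -28.3, -0.0093, -0.0001, -0.0048]
[16.6, -10.3, -28.4, -0.0093, -0.0001, -0.0048]
[16.6, -9.9, -28.5, -0.0093, -0.0001, -0.0048]
[16.7, -9.6, -28.6, -0.0093, -0.0001, -0.0048]
[16.7, -9.3, -28.7, -0.0093, -0.0001, -0.0048]
[16.7, -8.9, -28.8, -0.0093, -0.0001, -0.0048]
[16.8, -8.6, -28.8, -0.0093, -0.0001, -0.0048]
[16.8, -8.2, -28.9, -0.0093, -0.0001, -0.0048]
[16.9, -7.9, -29.0, -0.0093, -0.0001, -0.0048]
[16.9, -7.5, -29.1, -0.0093, -0.0001, -0.0048]
[16.9, -7.2, -29.1, -0.0093, -0.0001, -0.0048]
[17.0, -6.8, -29.2, -0.0093, -0.0001, -0.0048]
[17.0, -6.5, -29.3, -0.0093, -0.0001, -0.0048]
[17.0, -6.1, -29.3, -0.0093, -0.0001, -0.0048]
[0.48015421 0.19163287 0.20039878]
```

View pics/w25c.png

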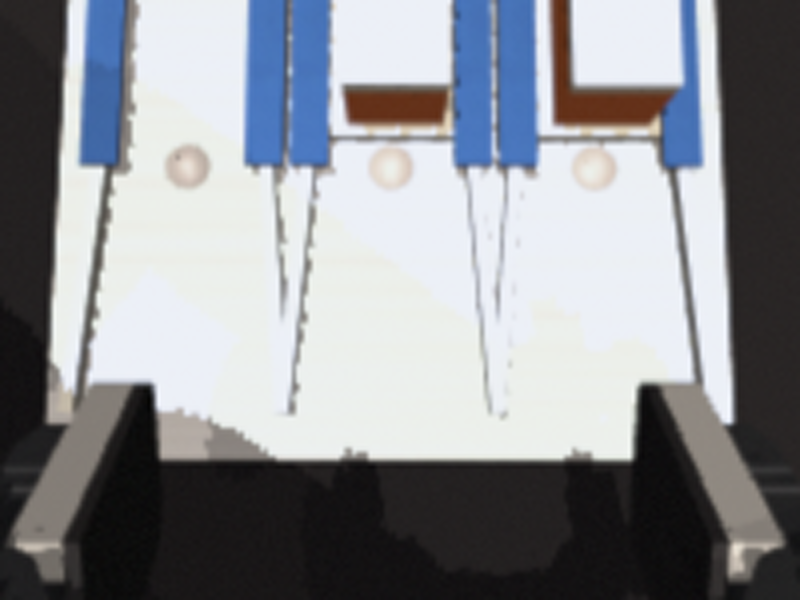

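Emit:
{"fn": "play_rows", "kwargs": {
  "deltas": [
    [[-0.35,16.5,-11,-28,-0.0093,0,-0.005],[-0.35,16.5,-10.5,-28.5,-0.0093,0,-0.005],[-0.35,16.5,-10.5,-28.5,-0.0093,0,-0.005],[-0.35,16.5,-10,-28.5,-0.0093,0,-0.005],[-0.35,16.5,-9.5,-28.5,-0.0093,0,-0.005],[-0.35,16.5,-9.5,-28.5,-0.0093,0,-0.005],[-0.35,16.5,-9,-29,-0.0093,0,-0.005],[-0.35,17,-8.5,-29,-0.0093,0,-0.005],[-0.35,17,-8,-29,-0.0093,0,-0.005],[-0.35,17,-8,-29,-0.0093,0,-0.005],[-0.35,17,-7.5,-29,-0.0093,0,-0.005],[-0.35,17,-7,-29,-0.0093,0,-0.005]]
  ]
}}

```text
clock: 29.25
tcp_pos: [0.4931, 0.0911, 0.2037]
tool_rot: [0.352, 0.623, 0.589, -0.375]
contact_force: [-0.0, 0.8, -0.2]
width: 0.0575
```

Emit:
{"fn": "play_rows", "kwargs": {
  "deltas": [
    [[-0.35,17,-7,-29,-0.0093,0,-0.005],[-0.35,17,-6.5,-29.5,-0.0093,0,-0.005],[-0.35,17,-6,-29.5,-0.0093,0,-0.005],[-0.35,0,0,0,0,0,0],[-0.35,0,0,0,0,0,0],[-0.35,0,0,0,0,0,0]]
  ]
}}

```text
clock: 29.75
tcp_pos: [0.4793, 0.1917, 0.2004]
tool_rot: [0.358, 0.614, 0.598, -0.37]
contact_force: [0.3, 0.6, 0.8]
width: 0.0576
```

```bash
python3 - <<'E'
from h import *
st()
p,q,o=pose(); print(L(BOX,p))
im=r.snapshot('wrist'); cv2.imwrite('pics/w26.png',(255*(im/255.)**.45).astype(np.uint8)[:,:,::-1])
a=go(*grasp(BOX,25.2,73.1,45,.011,28,back=0),n=7)
E
```

```text
t 29.75 tcp [0.4793, 0.1917, 0.2004] F [0.3, 0.6, 0.8] T [-0.17, -0.03, -0.0] w 0.0576 xax [0.01, 0.469, -0.883] yax [1.0, -0.027, -0.003] j [-0.08, -0.02, 1.76, 0.49, 1.45, -0.12]
[-57.36094966  73.04851982 200.3897117 ]
n 7 dist 195.4 rot 0.003
7 x [27.9, 0.1, -0.0, 0.0, -0.0, 0.0004]
```

View pics/w26.png

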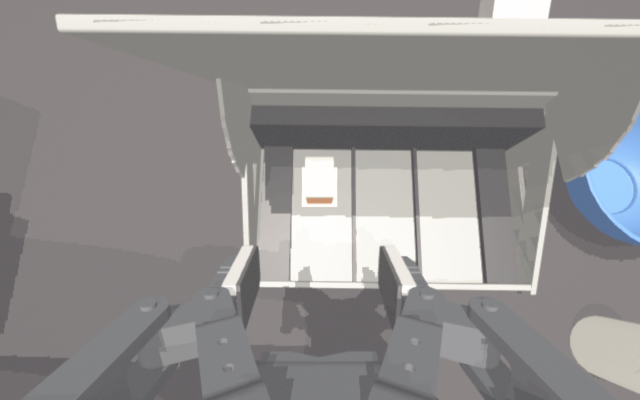

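Emit:
{"fn": "play_rows", "kwargs": {
  "deltas": [
    [[-0.35,35,0,0,0,0,0],[-0.35,35,0,0,0,0,0],[-0.35,35,0,0,0,0,0],[-0.35,34,0,0,0,0,0],[-0.35,26,0,0,0,0,0],[-0.35,18,0,0,0,0,0],[-0.35,11,0,0,0,0,0],[-0.35,0,0,0,0,0,0],[-0.35,0,0,0,0,0,0]]
  ]
}}

```text
clock: 30.55
tcp_pos: [0.4823, 0.2823, 0.0302]
tool_rot: [0.358, 0.614, 0.598, -0.37]
contact_force: [0.5, -0.3, 1.3]
width: 0.0579
```

```bash
python3 - <<'E'
from h import *
st()
a=go(*grasp(BOX,25.2,73.1,45,.011,28,back=0),n=1)
im=r.snapshot('wrist'); cv2.imwrite('pics/w27.png',(255*(im/255.)**.45).astype(np.uint8)[:,:,::-1])
E
```

```text
t 30.55 tcp [0.4823, 0.2823, 0.0302] F [0.5, -0.3, 1.3] T [-0.21, -0.03, 0.0] w 0.0579 xax [0.012, 0.47, -0.883] yax [1.0, -0.028, -0.002] j [0.11, 0.2, 1.9, 0.57, 1.04, -0.15]
n 1 dist 2.2 rot 0.002
[2.1, 0.5, 0.1, 0.0003, -0.0002, 0.0022]
```

View pics/w27.png

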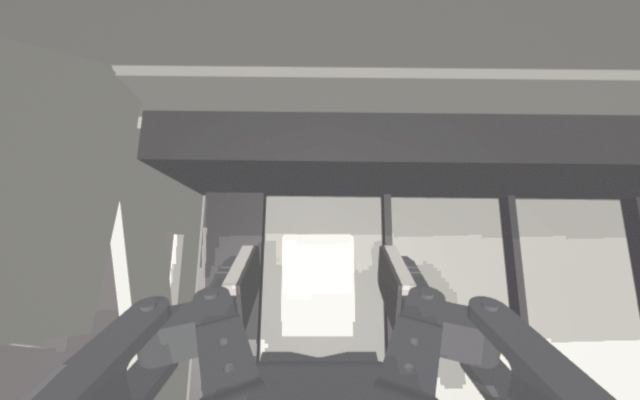

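Emit:
{"fn": "play_rows", "kwargs": {
  "deltas": [
    [[-0.35,1.5,-0.5,0,0,0,0],[-0.35,0,0,0,0,0,0],[1,0,0,0,0,0,0],[1,0,0,0,0,0,0],[1,0,0,0,0,0,0],[1,0,0,0,0,0,0],[1,0,0,0,0,0,0],[1,0,0,0,0,0,0],[1,0,0,0,0,0,0],[1,0,0,0,0,0,0]]
  ],
  "force": 40
}}

```text
clock: 31.43
tcp_pos: [0.4818, 0.2836, 0.0292]
tool_rot: [0.359, 0.614, 0.598, -0.369]
contact_force: [-0.8, -2.6, 6.9]
width: 0.0275
```

```bash
python3 - <<'E'
from h import *
st()
p,q,o=pose(); print(L(BOX,p), L(BOX,p+q.apply([-.019,0,0])))
E
```

```text
t 31.43 tcp [0.4818, 0.2836, 0.0292] F [-0.8, -2.6, 6.9] T [-0.24, 0.18, 0.04] w 0.0275 xax [0.012, 0.47, -0.883] yax [1.0, -0.027, -0.001] j [0.11, 0.2, 1.9, 0.57, 1.04, -0.15]
[34.53362716 74.24232961 29.21019205] [25.60735659 74.11865153 45.98238325]
```

Emit:
{"fn": "play_rows", "kwargs": {
  "deltas": [
    [[1,-10,0,0,0,0,0],[1,-20,0,0,0,0,0],[1,-30,0,0,0,0,0],[1,-35,0,0,0,0,0],[1,-35,0,0,0,0,0],[1,-35,0,0,0,0,0],[1,-25,0,10,0,0,0],[1,0,0,0,0,0,0],[1,0,0,0,0,0,0]]
  ]
}}

```text
clock: 32.18
tcp_pos: [0.4793, 0.1847, 0.1928]
tool_rot: [0.359, 0.615, 0.597, -0.369]
contact_force: [0.1, -0.2, -2.5]
width: 0.0276
```

```bash
python3 - <<'E'
from h import *
st()
t=W(DOCK,(-14,60,212)); print(t)
go(t,Rt(DOCK[2],np.deg2rad(28),True),n=14)
im=r.snapshot('wrist'); cv2.imwrite('pics/w28.png',(255*(im/255.)**.45).astype(np.uint8)[:,:,::-1])
E
```

```text
t 32.18 tcp [0.4793, 0.1847, 0.1928] F [0.1, -0.2, -2.5] T [-0.33, 0.01, 0.02] w 0.0276 xax [0.014, 0.469, -0.883] yax [1.0, -0.029, 0.001] j [-0.09, -0.02, 1.77, 0.49, 1.44, -0.14]
[ 0.50269507 -0.25683391  0.212     ]
n 14 dist 442.6 rot 0.157
[-16.0, 2.6, 27.2, 0.0099, 0.0, 0.0052]
[-16.0, 2.9, 27.1, 0.0099, 0.0, 0.0052]
[-16.0, 3.3, 27.1, 0.0099, 0.0, 0.0052]
[-15.9, 3.6, 27.1, 0.0099, 0.0, 0.0052]
[-15.9, 4.0, 27.0, 0.0099, 0.0, 0.0052]
[-15.9, 4.3, 27.0, 0.0099, 0.0, 0.0052]
[-15.9, 4.7, 26.9, 0.0099, 0.0, 0.0052]
[-15.8, 5.0, 26.9, 0.0099, 0.0, 0.0052]
[-15.8, 5.4, 26.8, 0.0099, 0.0, 0.0052]
[-15.8, 5.7, 26.8, 0.0099, 0.0, 0.0052]
[-15.8, 6.1, 26.7, 0.0099, 0.0, 0.0052]
[-15.7, 6.4, 26.7, 0.0099, 0.0, 0.0052]
[-15.7, 6.8, 26.6, 0.0099, 0.0, 0.0052]
[-15.7, 7.1, 26.5, 0.0099, 0.0, 0.0052]
```

View pics/w28.png

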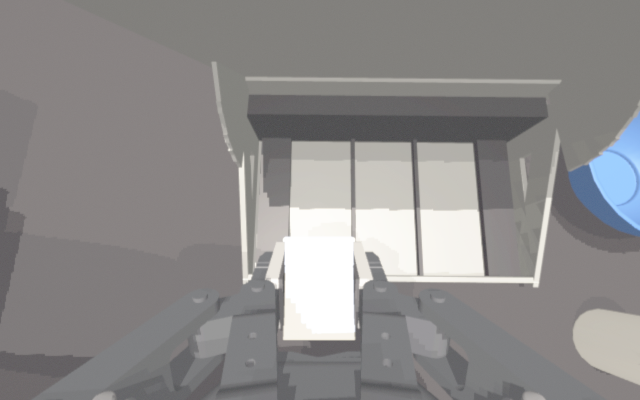

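The box is empty now; the last cartridge is held. Carry to the third rail.

Emit:
{"fn": "play_rows", "kwargs": {
  "deltas": [
    [[1,-16,2.5,27,0.01,0,0.005],[1,-16,3,27,0.01,0,0.005],[1,-16,3.5,27,0.01,0,0.005],[1,-16,3.5,27,0.01,0,0.005],[1,-16,4,27,0.01,0,0.005],[1,-16,4.5,27,0.01,0,0.005],[1,-16,4.5,27,0.01,0,0.005],[1,-16,5,27,0.01,0,0.005],[1,-16,5.5,27,0.01,0,0.005],[1,-16,5.5,27,0.01,0,0.005],[1,-16,6,26.5,0.01,0,0.005],[1,-16,6.5,26.5,0.01,0,0.005]]
  ]
}}

```text
clock: 33.23
tcp_pos: [0.4994, -0.1939, 0.2082]
tool_rot: [0.331, 0.652, 0.557, -0.394]
contact_force: [0.5, 0.0, -1.8]
width: 0.0272
```

Emit:
{"fn": "play_rows", "kwargs": {
  "deltas": [
    [[1,-15.5,7,26.5,0.01,0,0.005],[1,-15.5,7,26.5,0.01,0,0.005],[1,0,0,0,0,0,0],[1,0,0,0,0,0,0],[1,0,0,0,0,0,0]]
  ]
}}

```text
clock: 33.65
tcp_pos: [0.5032, -0.2552, 0.2107]
tool_rot: [0.327, 0.658, 0.55, -0.398]
contact_force: [-0.5, 0.1, -0.6]
width: 0.0271
```

```bash
python3 - <<'E'
from h import *
st()
p,q,o=pose(); print(L(DOCK,p))
go(W(DOCK,(-14,60.3,43)),Rt(DOCK[2],np.deg2rad(28),True),n=7)
im=r.snapshot('wrist'); cv2.imwrite('pics/w29.png',im[:,:,::-1])
E
```

```text
t 33.65 tcp [0.5032, -0.2552, 0.2107] F [-0.5, 0.1, -0.6] T [-0.34, 0.06, -0.0] w 0.0271 xax [0.08, 0.464, -0.882] yax [0.983, -0.182, -0.007] j [-0.83, 0.28, 1.4, 0.39, 1.76, -0.62]
[-12.31339662  59.81063837 210.73432272]
n 7 dist 167.7 rot 0.008
7 x [21.0, 0.1, 11.5, -0.0001, -0.0002, 0.0011]
```

View pics/w29.png

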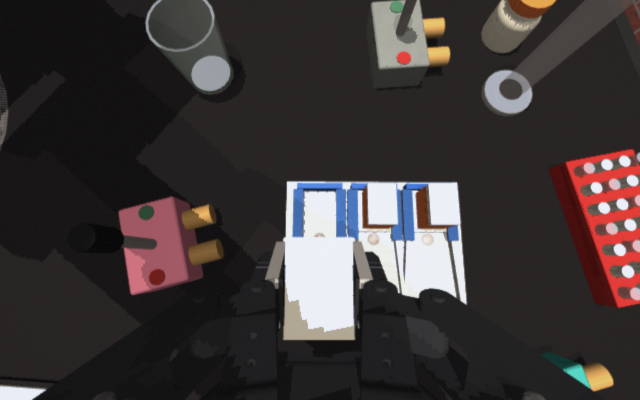

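Emit:
{"fn": "play_rows", "kwargs": {
  "deltas": [
    [[1,25,0,13.5,0,0,0.001],[1,25,0,13.5,0,0,0.001],[1,25,0,13.5,0,0,0.001],[1,25,0,13.5,0,0,0.001],[1,25,0,13.5,0,0,0.001],[1,14,0,8,0,0,0.001],[1,8,0,5,0,0,0.001],[1,0,0,0,0,0,0],[1,0,0,0,0,0,0]]
  ]
}}

```text
clock: 34.45
tcp_pos: [0.5026, -0.2577, 0.0449]
tool_rot: [0.329, 0.66, 0.547, -0.396]
contact_force: [0.3, 0.0, -1.0]
width: 0.0276
```

```bash
python3 - <<'E'
from h import *
st()
p,q,o=pose(); print(L(DOCK,p))
im=r.snapshot('wrist'); cv2.imwrite('pics/w30.png',im[:,:,::-1])
E
```

```text
t 34.45 tcp [0.5026, -0.2577, 0.0449] F [0.3, 0.0, -1.0] T [-0.32, -0.01, -0.03] w 0.0276 xax [0.088, 0.461, -0.883] yax [0.983, -0.185, 0.001] j [-0.83, 0.41, 1.58, 0.39, 1.47, -0.75]
[-14.83458546  59.97525769  44.9299979 ]
```

View pics/w30.png

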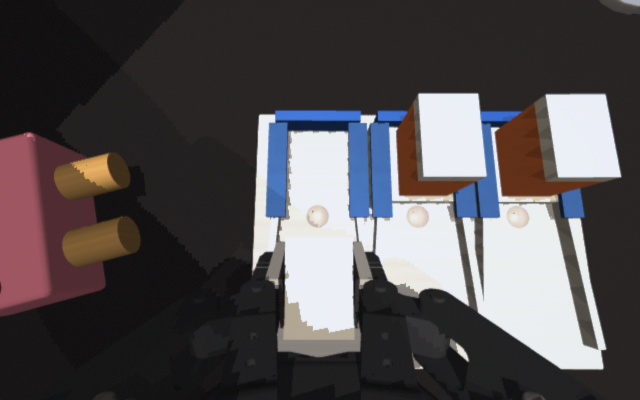

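Emit:
{"fn": "play_rows", "kwargs": {
  "deltas": [
    [[1,2,0,1.1,0,0,0],[1,1.2,0,0.6,0,0,0],[1,2.3,0,-4.4,0,0,0],[1,2.3,0,-4.4,0,0,0],[1,2.3,0,-4.4,0,0,0],[1,2.3,0,-4.4,0,0,0],[1,2.3,0,-4.4,0,0,0],[1,2.3,0,-4.4,0,0,0],[1,0,0,0,0,0,0]]
  ]
}}

```text
clock: 35.25
tcp_pos: [0.5082, -0.2276, 0.0413]
tool_rot: [0.329, 0.66, 0.547, -0.396]
contact_force: [1.3, 3.8, 4.6]
width: 0.0278
```

```bash
python3 - <<'E'
from h import *
st()
p,q,o=pose(); print(L(DOCK,p))
E
```

```text
t 35.25 tcp [0.5082, -0.2276, 0.0413] F [1.3, 3.8, 4.6] T [0.7, -0.22, -0.1] w 0.0278 xax [0.088, 0.461, -0.883] yax [0.983, -0.185, 0.001] j [-0.79, 0.39, 1.62, 0.4, 1.44, -0.72]
[15.72815344 60.04198564 41.25586171]
```

Emit:
{"fn": "play_rows", "kwargs": {
  "deltas": [
    [[1,2.3,0,-4.4,0,0,0],[1,2.3,0,-4.4,0,0,0],[1,2.3,0,-4.4,0,0,0],[1,2.3,0,-4.4,0,0,0],[1,2.3,0,-4.4,0,0,0],[1,2.3,0,-4.4,0,0,0],[1,1.4,0,-2.6,0,0,0],[1,0,0,0,0,0,0]]
  ]
}}

```text
clock: 35.92
tcp_pos: [0.5141, -0.1958, 0.0412]
tool_rot: [0.329, 0.66, 0.547, -0.396]
contact_force: [3.4, 3.7, 4.7]
width: 0.0278
```

```bash
python3 - <<'E'
from h import *
st()
p,q,o=pose(); print(L(DOCK,p))
im=r.snapshot('wrist'); cv2.imwrite('pics/w31.png',im[:,:,::-1])
E
```

```text
t 35.92 tcp [0.5141, -0.1958, 0.0412] F [3.4, 3.7, 4.7] T [0.78, -0.35, -0.09] w 0.0278 xax [0.088, 0.462, -0.883] yax [0.983, -0.185, 0.001] j [-0.75, 0.37, 1.65, 0.42, 1.41, -0.69]
[48.10539101 60.13284967 41.21192632]
```

View pics/w31.png

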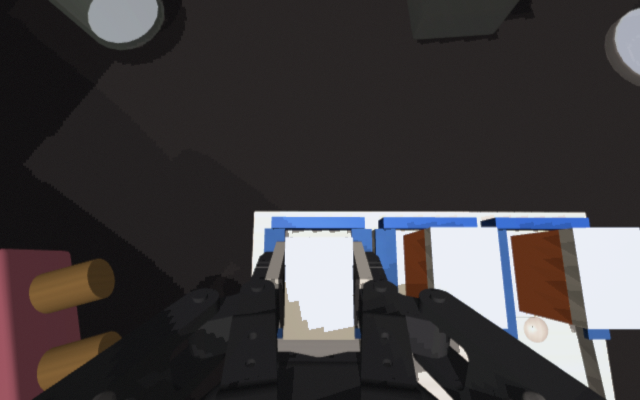

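Emit:
{"fn": "play_rows", "kwargs": {
  "deltas": [
    [[1,0.9,0,-1.8,0,0,0],[1,0.9,0,-1.8,0,0,0],[1,0.5,0,-0.9,0,0,0],[1,0,0,0,0,0,0]]
  ]
}}

```text
clock: 36.3
tcp_pos: [0.5149, -0.1917, 0.0412]
tool_rot: [0.329, 0.66, 0.547, -0.396]
contact_force: [0.2, -1.1, 3.7]
width: 0.0273
```

```bash
python3 - <<'E'
from h import *
st()
p,q,o=pose(); print(L(DOCK,p))
im=r.snapshot('wrist'); crop(im,230,190,430,360,4,'w32.png')
E
```

```text
t 36.30 tcp [0.5149, -0.1917, 0.0412] F [0.2, -1.1, 3.7] T [-0.09, -0.08, -0.08] w 0.0273 xax [0.088, 0.461, -0.883] yax [0.983, -0.186, 0.001] j [-0.74, 0.36, 1.66, 0.42, 1.41, -0.68]
[52.31149966 60.06024042 41.20707867]
```

View pics/w32.png

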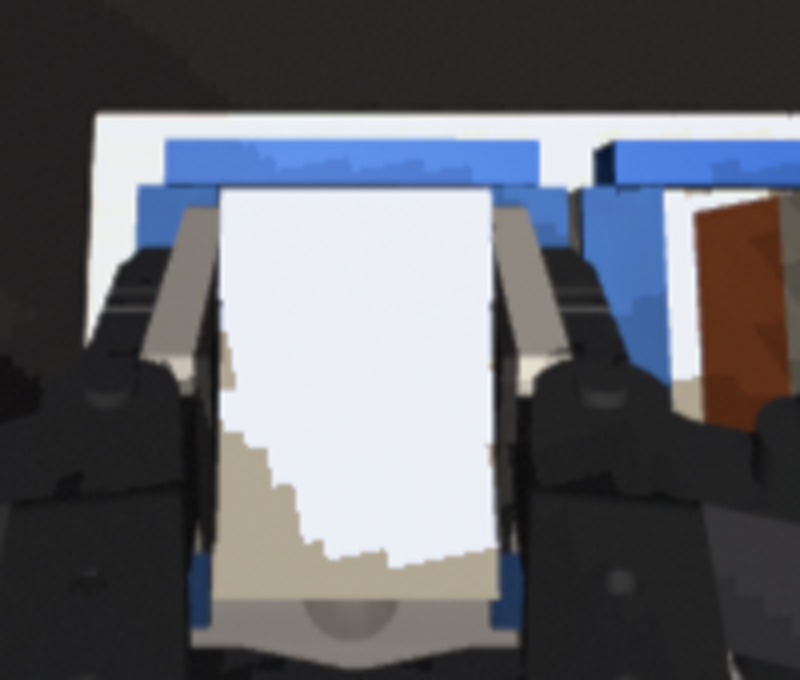

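Emit:
{"fn": "play_rows", "kwargs": {
  "deltas": [
    [[1,0.9,0,-1.8,0,0,0],[1,0.3,0,-0.6,0,0,0],[1,0,0,0,0,0,0]]
  ]
}}

```text
clock: 36.6
tcp_pos: [0.5152, -0.1908, 0.0414]
tool_rot: [0.33, 0.66, 0.546, -0.397]
contact_force: [-6.5, -15.8, 8.7]
width: 0.0275
```

```bash
python3 - <<'E'
from h import *
st()
p,q,o=pose(); print(L(DOCK,p))
E
```

```text
t 36.60 tcp [0.5152, -0.1908, 0.0414] F [-6.5, -15.8, 8.7] T [-2.16, 1.02, 0.18] w 0.0275 xax [0.088, 0.458, -0.885] yax [0.982, -0.186, 0.002] j [-0.74, 0.36, 1.66, 0.42, 1.4, -0.68]
[53.23443312 59.95951237 41.40997255]
```

Emit:
{"fn": "play_rows", "kwargs": {
  "deltas": [
    [[-0.1,0,0,0,0,0,0],[-0.1,0,0,0,0,0,0],[-0.1,0,0,0,0,0,0],[-0.1,-10,0,0,0,0,0],[-0.1,-25,0,0,0,0,0],[-0.1,-30,0,0,0,0,0],[-0.1,-30,0,0,0,0,0],[1,-15,0,0,0,0,0],[1,0,0,15,0,0,0],[1,0,0,0,0,0,0],[1,0,0,0,0,0,0],[1,0,0,0,0,0,0]]
  ]
}}

```text
clock: 37.6
tcp_pos: [0.503, -0.2522, 0.1307]
tool_rot: [0.328, 0.66, 0.547, -0.396]
contact_force: [0.6, 0.6, 1.1]
width: -0.0
```

```bash
python3 - <<'E'
from h import *
st()
p,q,o=pose(); print(L(DOCK,p))
im=r.snapshot('wrist'); crop(im,240,150,540,300,2.6,'w33.png')
a=go(W(DOCK,(-12,60.3,43)),Rt(DOCK[2],np.deg2rad(28),True),n=5)
E
```

```text
t 37.60 tcp [0.503, -0.2522, 0.1307] F [0.6, 0.6, 1.1] T [-0.24, 0.04, -0.02] w -0.0000 xax [0.087, 0.462, -0.883] yax [0.983, -0.186, -0.0] j [-0.83, 0.33, 1.51, 0.39, 1.61, -0.68]
[ -9.43642634  60.56718119 130.73075704]
n 5 dist 87.9 rot 0.001
5 x [15.3, 0.0, 8.7, -0.0001, -0.0001, -0.0]
```

View pics/w33.png

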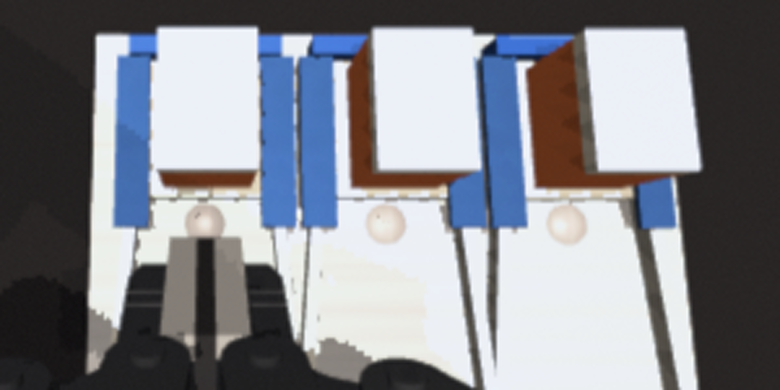

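Emit:
{"fn": "play_rows", "kwargs": {
  "deltas": [
    [[1,-20,0,-6,0,0,0],[1,-30,0,-14,0,0,0],[1,-30,0,-16,0,0,0],[1,-26,0,-14,0,0,0],[1,0,0,0,0,0,0],[1,0,0,0,0,0,0]]
  ]
}}

```text
clock: 38.15
tcp_pos: [0.5024, -0.2579, 0.2496]
tool_rot: [0.33, 0.66, 0.546, -0.396]
contact_force: [-0.8, -0.1, -0.4]
width: 0.0003
```

```bash
python3 - <<'E'
from h import *
st()
t=r.snapshot('top');crop(t,280,145,440,255,5,'t34.png')
T=W(VALVE,(0,-75,210)); print(T)
go(T,Rt(VALVE[2]+np.pi/2,0,True),n=8)
E
```

```text
t 38.15 tcp [0.5024, -0.2579, 0.2496] F [-0.8, -0.1, -0.4] T [-0.25, 0.05, -0.01] w 0.0003 xax [0.089, 0.459, -0.884] yax [0.983, -0.185, 0.003] j [-0.83, 0.26, 1.35, 0.4, 1.82, -0.6]
[ 0.6358364  -0.09064744  0.21      ]
n 8 dist 217.4 rot 0.496
[15.3, 12.5, -18.6, -0.0109, -0.061, -0.0028]
[14.1, 12.8, -19.4, -0.0109, -0.061, -0.0028]
[12.9, 13.1, -20.1, -0.0109, -0.061, -0.0028]
[11.6, 13.3, -20.7, -0.0109, -0.061, -0.0028]
[10.3, 13.6, -21.2, -0.0109, -0.061, -0.0028]
[8.9, 13.8, -21.6, -0.0109, -0.061, -0.0028]
[7.6, 14.1, -22.0, -0.0109, -0.061, -0.0028]
[6.2, 14.4, -22.2, -0.0109, -0.061, -0.0028]
```

View pics/t34.png

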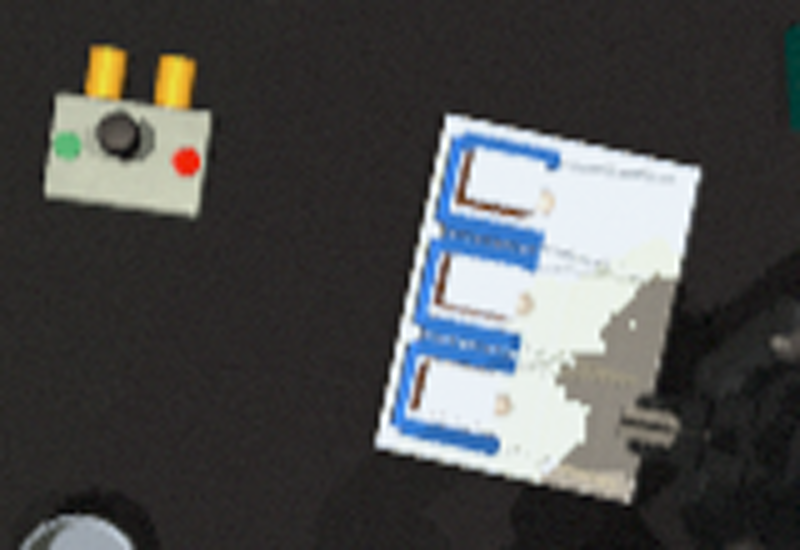

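All three seated alike. Now to the valve.

Emit:
{"fn": "play_rows", "kwargs": {
  "deltas": [
    [[1,15,12.5,-18.5,-0.011,-0.061,-0.003],[1,14,13,-19.5,-0.011,-0.061,-0.003],[1,13,13,-20,-0.011,-0.061,-0.003],[1,11.5,13.5,-20.5,-0.011,-0.061,-0.003],[1,10.5,13.5,-21,-0.011,-0.061,-0.003],[1,9,14,-21.5,-0.011,-0.061,-0.003],[1,7.5,14,-22,-0.011,-0.061,-0.003],[1,6,14.5,-22,-0.011,-0.061,-0.003],[1,0,0,0,0,0,0],[1,0,0,0,0,0,0]]
  ]
}}

```text
clock: 39.03
tcp_pos: [0.6361, -0.0895, 0.208]
tool_rot: [-0.475, -0.522, -0.478, 0.524]
contact_force: [-0.1, 0.4, 0.1]
width: 0.0002
```

```bash
python3 - <<'E'
from h import *
st()
p,q,o=pose(); print(L(VALVE,p))
im=r.snapshot('wrist'); cv2.imwrite('pics/w35.png',im[:,:,::-1]); c=Cam('wrist')
for P in [(0,0,143),(0,0,125),(0,0,107),(30,45,45),(-30,45,45),(30,-45,45),(-30,-45,45)]: print(P,c.px(W(VALVE,P)).round(1))
T=W(VALVE,(0,-65,102)); 
go(T,Rt(VALVE[2]+np.pi/2,0,True),n=5)
E
```

```text
t 39.03 tcp [0.6361, -0.0895, 0.208] F [-0.1, 0.4, 0.1] T [-0.01, 0.02, 0.03] w 0.0002 xax [-0.004, 0.001, -1.0] yax [0.996, -0.093, -0.004] j [-0.26, 0.3, 1.3, -0.0, 1.54, -0.17]
[ 1.35826891e-01 -7.38075356e+01  2.08039008e+02]
(0, 0, 143) [318.9 100.8]
(0, 0, 125) [319.  100.8]
(0, 0, 107) [319.  100.9]
(30, 45, 45) [353.   47.9]
(-30, 45, 45) [285.4  47.9]
(30, -45, 45) [350.  149.5]
(-30, -45, 45) [288.2 149.5]
n 5 dist 107.1 rot 0.004
5 x [21.3, 0.1, -2.0, 0.0005, -0.0002, 0.0008]
```

View pics/w35.png

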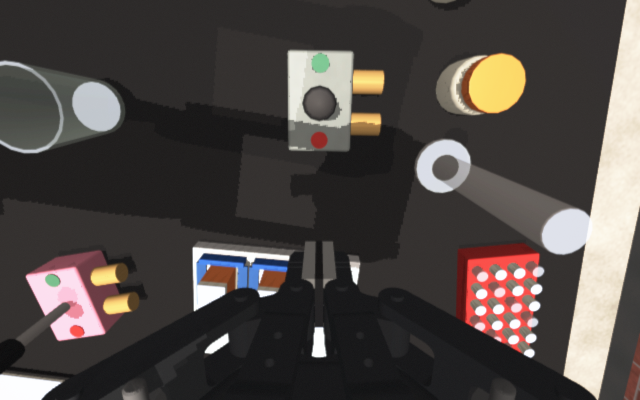

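Emit:
{"fn": "play_rows", "kwargs": {
  "deltas": [
    [[1,25,0,-2,0,0,0],[1,25,0,-2,0,0,0],[1,25,0,-2,0,0,0],[1,20,0,-2,0,0,0],[1,11,0,0,0,0,0],[1,0,0,0,0,0,0],[1,0,0,-10,0,0,0],[1,0,0,-10,0,0,0],[1,0,0,-10,0,0,0],[1,0,0,-8,0,0,0],[1,0,0,0,0,0,0]]
  ]
}}

```text
clock: 40.0
tcp_pos: [0.6409, -0.0442, 0.1051]
tool_rot: [0.476, 0.523, 0.476, -0.523]
contact_force: [0.3, 1.0, 0.1]
width: -0.0001
```

```bash
python3 - <<'E'
from h import *
st()
p,q,o=pose(); print(L(VALVE,p))
im=r.snapshot('wrist'); cv2.imwrite('pics/w36.png',im[:,:,::-1])
s=r.snapshot('side'); crop(s,220,170,340,270,5,'s36.png')
E
```

```text
t 40.00 tcp [0.6409, -0.0442, 0.1051] F [0.3, 1.0, 0.1] T [0.06, -0.04, -0.02] w -0.0001 xax [0.0, 0.0, -1.0] yax [0.995, -0.095, 0.0] j [-0.19, 0.36, 1.44, 0.0, 1.35, -0.09]
[  0.49248777 -28.27063502 105.11004338]
```

View pics/w36.png

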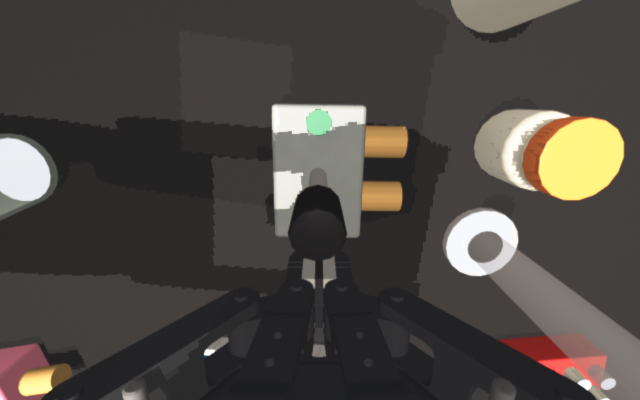

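View pics/s36.png

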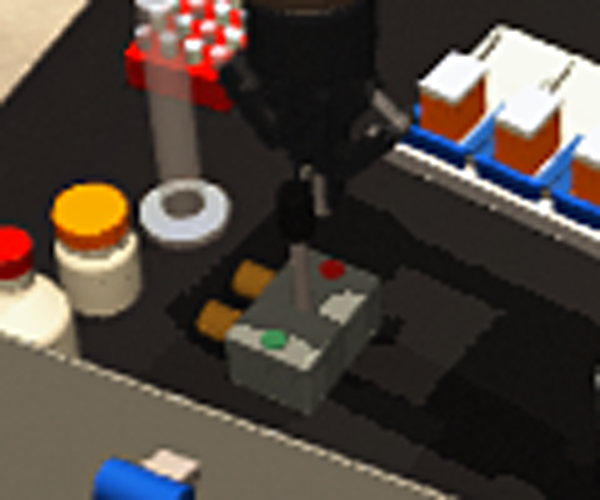

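Emit:
{"fn": "play_rows", "kwargs": {
  "deltas": [
    [[1,0,0,-4,0,0,0],[1,0,0,-6,0,0,0],[1,0,0,-6,0,0,0],[1,0,0,-6,0,0,0],[1,0,0,-6,0,0,0],[1,0,0,-6,0,0,0],[1,0,0,-6,0,0,0],[1,0,0,-4,0,0,0],[1,0,0,-2,0,0,0],[1,0,0,0,0,0,0]]
  ]
}}

```text
clock: 40.93
tcp_pos: [0.6449, -0.0001, 0.1043]
tool_rot: [-0.475, -0.523, -0.476, 0.524]
contact_force: [-0.3, -3.9, 0.9]
width: 0.0
```

```bash
python3 - <<'E'
from h import *
st()
p,q,o=pose(); print(L(VALVE,p))
im=r.snapshot('wrist'); cv2.imwrite('pics/w37.png',im[:,:,::-1])
c=Cam('wrist')
for a in (.4,.45,.5,.55,.6): print(a,c.px(W(VALVE,(0,108*np.sin(a),35+108*np.cos(a)))).round(),c.px(W(VALVE,(0,20*np.sin(a),35+20*np.cos(a)))).round())
s=r.snapshot('side'); crop(s,220,170,340,270,5,'s37.png')
E
```

```text
t 40.93 tcp [0.6449, -0.0001, 0.1043] F [-0.3, -3.9, 0.9] T [-0.72, 0.13, 0.04] w 0.0000 xax [-0.001, 0.0, -1.0] yax [0.995, -0.096, -0.001] j [-0.12, 0.36, 1.43, -0.0, 1.35, -0.02]
[  0.23620427  16.03722121 104.27981852]
0.4 [318. 232.] [318. 232.]
0.45 [318. 218.] [318. 230.]
0.5 [318. 205.] [318. 229.]
0.55 [318. 191.] [318. 227.]
0.6 [318. 179.] [318. 226.]
```

View pics/w37.png

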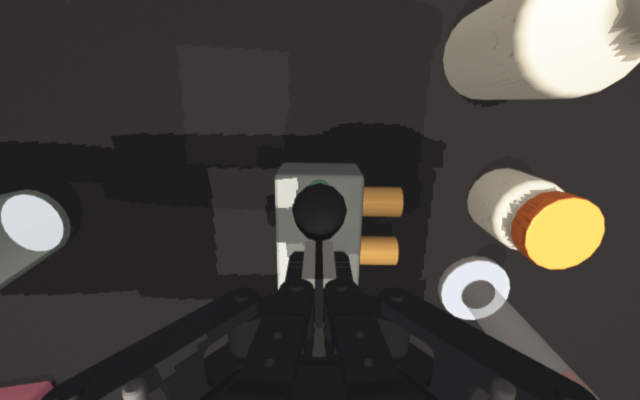

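View pics/s37.png

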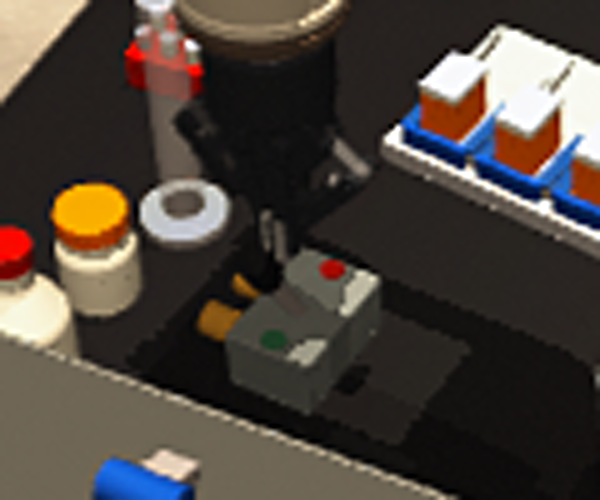

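Emit:
{"fn": "play_rows", "kwargs": {
  "deltas": [
    [[1,0,0,-3,0,0,0],[1,0,0,-3,0,0,0],[1,0,0,0,0,0,0]]
  ]
}}

```text
clock: 41.28
tcp_pos: [0.6455, 0.0055, 0.1043]
tool_rot: [-0.475, -0.523, -0.475, 0.524]
contact_force: [-0.6, -4.9, 0.9]
width: 0.0
```

```bash
python3 - <<'E'
from h import *
st()
p,q,o=pose(); print(L(VALVE,p))
im=r.snapshot('wrist'); cv2.imwrite('pics/w38.png',im[:,:,::-1])
c=Cam('wrist')
for a in (.4,.45,.5,.55,.6): print(a,c.px(W(VALVE,(0,108*np.sin(a),35+108*np.cos(a)))).round())
E
```

```text
t 41.28 tcp [0.6455, 0.0055, 0.1043] F [-0.6, -4.9, 0.9] T [-0.78, 0.04, 0.01] w 0.0000 xax [-0.001, 0.0, -1.0] yax [0.995, -0.097, -0.001] j [-0.11, 0.36, 1.43, 0.0, 1.35, -0.01]
[  0.32255586  21.6279661  104.32591005]
0.4 [317. 246.]
0.45 [317. 232.]
0.5 [317. 218.]
0.55 [317. 205.]
0.6 [317. 192.]
```

View pics/w38.png

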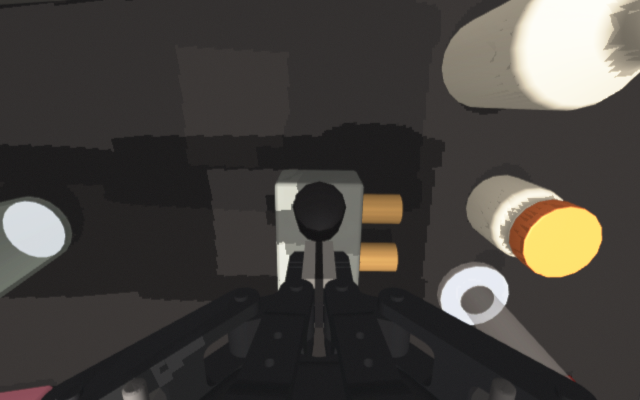

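Emit:
{"fn": "play_rows", "kwargs": {
  "deltas": [
    [[1,0,0,-2.5,0,0,0],[1,0,0,0,0,0,0],[1,0,0,0,0,0,0],[1,0,0,0,0,0,0],[1,0,0,0,0,0,0],[1,0,0,0,0,0,0],[1,0,0,0,0,0,0],[1,0,0,0,0,0,0],[1,0,0,0,0,0,0],[1,0,0,0,0,0,0],[1,0,0,0,0,0,0],[1,0,0,0,0,0,0]]
  ]
}}

```text
clock: 42.33
tcp_pos: [0.6457, 0.0078, 0.1043]
tool_rot: [-0.475, -0.523, -0.475, 0.524]
contact_force: [-0.3, -4.8, 0.8]
width: 0.0001
```

Emit:
{"fn": "play_rows", "kwargs": {
  "deltas": [
    [[1,0,0,0,0,0,0],[1,0,0,0,0,0,0],[1,0,0,0,0,0,0],[1,0,0,0,0,0,0],[1,0,0,0,0,0,0],[1,0,0,0,0,0,0],[1,0,0,0,0,0,0],[1,0,0,0,0,0,0],[1,0,0,0,0,0,0],[1,0,0,0,0,0,0],[1,0,0,0,0,0,0],[1,0,0,0,0,0,0]]
  ]
}}

```text
clock: 43.33
tcp_pos: [0.6457, 0.0078, 0.1043]
tool_rot: [-0.475, -0.523, -0.475, 0.524]
contact_force: [-0.4, -4.2, -0.3]
width: 0.0002
```

```bash
python3 - <<'E'
from h import *
st()
p,q,o=pose(); print(L(VALVE,p))
im=r.snapshot('wrist'); cv2.imwrite('pics/w39.png',im[:,:,::-1])
s=r.snapshot('side'); crop(s,220,170,340,270,5,'s39.png')
c=Cam('wrist')
for a in (.4,.45,.5,.55,.6): print(a,c.px(W(VALVE,(0,108*np.sin(a),35+108*np.cos(a)))).round())
E
```

```text
t 43.33 tcp [0.6457, 0.0078, 0.1043] F [-0.4, -4.2, -0.3] T [-0.86, 0.12, -0.04] w 0.0002 xax [-0.001, 0.0, -1.0] yax [0.995, -0.097, -0.001] j [-0.11, 0.36, 1.43, 0.0, 1.35, -0.01]
[  0.33030459  23.94557364 104.34207977]
0.4 [317. 251.]
0.45 [317. 238.]
0.5 [317. 224.]
0.55 [317. 211.]
0.6 [317. 198.]
```

View pics/w39.png

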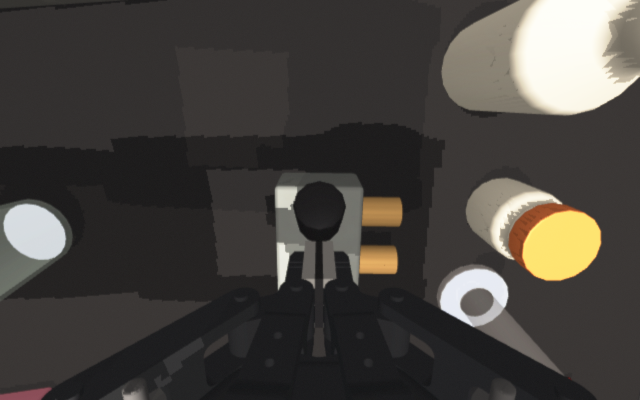

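Emit:
{"fn": "play_rows", "kwargs": {
  "deltas": [
    [[1,0,0,-2,0,0,0],[1,0,0,-1,0,0,0],[1,0,0,0,0,0,0],[1,0,0,0,0,0,0],[1,0,0,0,0,0,0],[1,0,0,0,0,0,0],[1,0,0,0,0,0,0],[1,0,0,0,0,0,0],[1,0,0,0,0,0,0],[1,0,0,0,0,0,0],[1,0,0,0,0,0,0],[1,0,0,0,0,0,0]]
  ]
}}

```text
clock: 44.43
tcp_pos: [0.646, 0.01, 0.1043]
tool_rot: [-0.475, -0.523, -0.475, 0.524]
contact_force: [-0.9, -10.5, -0.8]
width: -0.0002
```

Emit:
{"fn": "play_rows", "kwargs": {
  "deltas": [
    [[1,0,0,0,0,0,0],[1,0,0,0,0,0,0],[1,0,0,0,0,0,0],[1,0,0,0,0,0,0],[1,0,0,0,0,0,0],[1,0,0,0,0,0,0],[1,0,0,0,0,0,0],[1,0,0,0,0,0,0],[1,0,0,0,0,0,0],[1,0,0,0,0,0,0],[1,0,0,0,0,0,0],[1,0,0,0,0,0,0]]
  ]
}}

```text
clock: 45.43
tcp_pos: [0.646, 0.0101, 0.1043]
tool_rot: [-0.475, -0.523, -0.475, 0.524]
contact_force: [-0.8, -10.0, -0.3]
width: -0.0001
```

Emit:
{"fn": "play_rows", "kwargs": {
  "deltas": [
    [[1,0,0,5,0,0,0],[1,0,0,6,0,0,0],[1,0,0,6,0,0,0],[1,0,0,6,0,0,0],[1,0,0,6,0,0,0],[1,0,0,6,0,0,0],[1,0,0,5,0,0,0],[1,0,0,5,0,0,0],[1,0,0,5,0,0,0],[1,0,0,8,0,0,0],[1,0,0,10,0,0,0],[1,0,0,0,0,0,0]]
  ]
}}

```text
clock: 46.43
tcp_pos: [0.6393, -0.0585, 0.1042]
tool_rot: [-0.475, -0.523, -0.475, 0.524]
contact_force: [0.0, -0.7, 0.5]
width: -0.0001
```

```bash
python3 - <<'E'
from h import *
st()
p,q,o=pose(); print(L(VALVE,p))
im=r.snapshot('wrist'); cv2.imwrite('pics/w40.png',im[:,:,::-1])
c=Cam('wrist')
for a in (-.1,0,.1): print(a,c.px(W(VALVE,(0,108*np.sin(a),35+108*np.cos(a)))).round())
E
```

```text
t 46.43 tcp [0.6393, -0.0585, 0.1042] F [0.0, -0.7, 0.5] T [-0.09, -0.02, -0.01] w -0.0001 xax [-0.001, -0.0, -1.0] yax [0.995, -0.098, -0.001] j [-0.21, 0.36, 1.44, -0.0, 1.34, -0.11]
[  0.31247615 -42.66591308 104.2317364 ]
-0.1 [317. 229.]
0 [317. 201.]
0.1 [317. 170.]
```

View pics/w40.png

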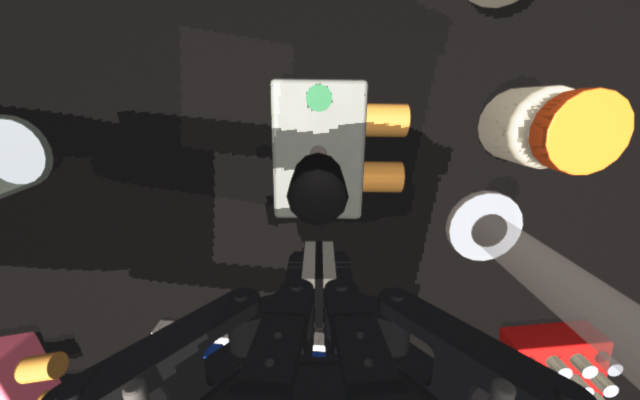

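Emit:
{"fn": "play_rows", "kwargs": {
  "deltas": [
    [[1,-20,0,2,0,0,0],[1,-35,0,0,0,0,0],[-1,-38,0,0,0,0,0],[-1,-38,0,0,0,0,0],[-1,-38,0,0,0,0,0],[-1,-38,0,0,0,0,0],[-1,-25,0,0,0,0,0],[-1,0,0,0,0,0,0],[-1,0,0,0,0,0,0]]
  ]
}}

```text
clock: 47.23
tcp_pos: [0.6398, -0.0585, 0.3378]
tool_rot: [0.476, 0.524, 0.475, -0.523]
contact_force: [0.1, 0.1, -0.1]
width: 0.0832
```

```bash
python3 - <<'E'
from h import *
st()
im=r.snapshot('wrist'); cv2.imwrite('pics/w41.png',im[:,:,::-1])
t=r.snapshot('top'); crop(t,270,140,430,260,5,'t41.png')
go(W(BOX,(61,0.3,340)),Rt(BOX[2],0,True),n=11)
E
```

```text
t 47.23 tcp [0.6398, -0.0585, 0.3378] F [0.1, 0.1, -0.1] T [0.05, 0.06, 0.04] w 0.0832 xax [0.002, -0.0, -1.0] yax [0.995, -0.096, 0.002] j [-0.21, 0.29, 1.06, 0.0, 1.79, -0.11]
n 11 dist 374.9 rot 0.056
[-0.4, -10.7, -32.4, -0.0051, -0.0, 0.0002]
[-0.4, -10.5, -32.4, -0.0051, -0.0, 0.0002]
[-0.4, -10.4, -32.5, -0.0051, -0.0, 0.0002]
[-0.4, -10.2, -32.5, -0.0051, -0.0, 0.0002]
[-0.4, -10.0, -32.6, -0.0051, -0.0, 0.0002]
[-0.4, -9.8, -32.6, -0.0051, -0.0, 0.0002]
[-0.4, -9.7, -32.7, -0.0051, -0.0, 0.0002]
[-0.4, -9.5, -32.7, -0.0051, -0.0, 0.0002]
[-0.4, -9.3, -32.8, -0.0051, -0.0, 0.0002]
[-0.4, -9.2, -32.8, -0.0051, -0.0, 0.0002]
[-0.4, -9.0, -32.9, -0.0051, -0.0, 0.0002]
```

View pics/w41.png

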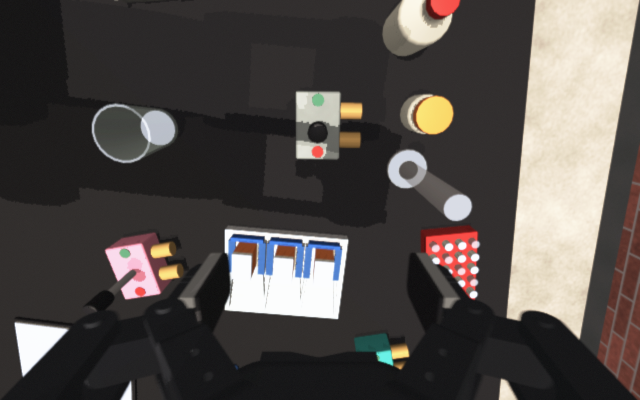

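View pics/t41.png

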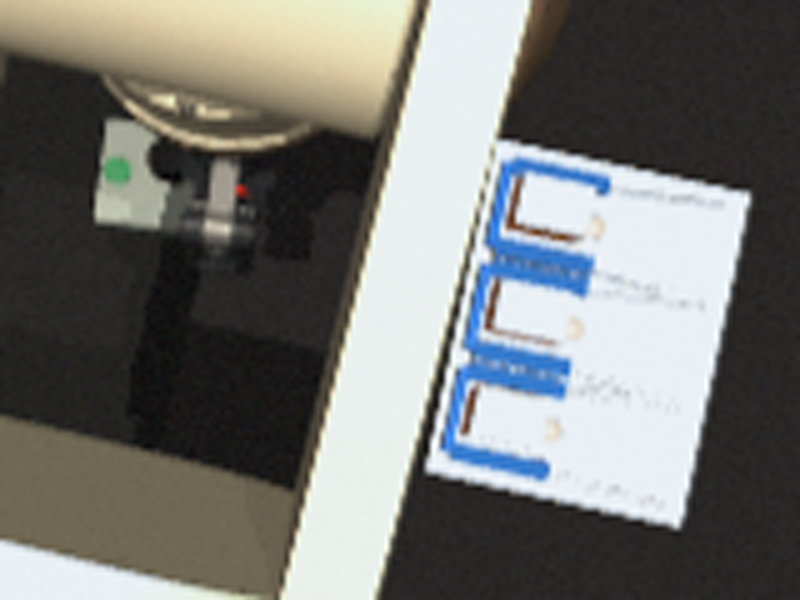

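Emit:
{"fn": "play_rows", "kwargs": {
  "deltas": [
    [[-1,0,-10.5,-32.5,-0.005,0,0],[-1,0,-10.5,-32.5,-0.005,0,0],[-1,0,-10.5,-32.5,-0.005,0,0],[-1,0,-10,-32.5,-0.005,0,0],[-1,0,-10,-32.5,-0.005,0,0],[-1,0,-10,-32.5,-0.005,0,0],[-1,0,-9.5,-32.5,-0.005,0,0],[-1,0,-9.5,-33,-0.005,0,0],[-1,0,-9.5,-33,-0.005,0,0],[-1,0,-9,-33,-0.005,0,0],[-1,0,-9,-33,-0.005,0,0],[-1,0,0,0,0,0,0]]
  ]
}}

```text
clock: 48.33
tcp_pos: [0.5555, 0.3126, 0.3347]
tool_rot: [-0.489, -0.508, -0.492, 0.51]
contact_force: [0.1, 0.3, -0.4]
width: 0.0855
```

```bash
python3 - <<'E'
from h import *
st()
p,q,o=pose(); print(L(BOX,p))
im=r.snapshot('wrist'); cv2.imwrite('pics/w42.png',im[:,:,::-1]); c=Cam('wrist')
for P in [(58,-20,266),(58,20,266)]: print(c.px(W(BOX,P)).round(1))
go(W(BOX,(61,0.3,253)),Rt(BOX[2],0,True),n=4)
E
```

```text
t 48.33 tcp [0.5555, 0.3126, 0.3347] F [0.1, 0.3, -0.4] T [-0.01, 0.02, 0.01] w 0.0855 xax [-0.004, 0.001, -1.0] yax [0.999, -0.037, -0.004] j [0.39, 0.28, 1.08, 0.0, 1.79, 0.43]
[ 66.49441218   1.80910972 334.67617354]
[348.  219.7]
[292.2 219.6]
n 4 dist 81.8 rot 0.004
4 x [20.4, 0.2, 0.8, 0.0006, 0.0001, 0.0009]
```

View pics/w42.png

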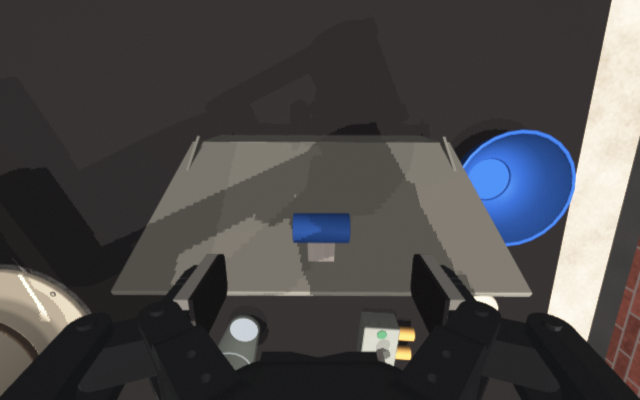

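Emit:
{"fn": "play_rows", "kwargs": {
  "deltas": [
    [[-1,15,1,4,0,0,0],[-1,25,1,4,0,0,0],[-1,25,0.3,4,0,0,0],[-1,15,0,0,0,0,0],[-1,0,0,0,0,0,0],[-1,0,0,0,0,0,0]]
  ]
}}

```text
clock: 48.88
tcp_pos: [0.5591, 0.2949, 0.2558]
tool_rot: [-0.489, -0.51, -0.49, 0.511]
contact_force: [-0.2, -0.4, -0.1]
width: 0.0857
```

```bash
python3 - <<'E'
from h import *
st()
p,q,o=pose(); print(L(BOX,p))
im=r.snapshot('wrist'); cv2.imwrite('pics/w43.png',im[:,:,::-1])
s=r.snapshot('side'); crop(s,180,150,380,340,4,'s43.png')
E
```

```text
t 48.88 tcp [0.5591, 0.2949, 0.2558] F [-0.2, -0.4, -0.1] T [-0.01, 0.04, 0.01] w 0.0857 xax [-0.003, -0.001, -1.0] yax [0.999, -0.043, -0.003] j [0.36, 0.27, 1.25, 0.0, 1.63, 0.41]
[ 48.9061959   -2.52565996 255.77752611]
```

View pics/w43.png

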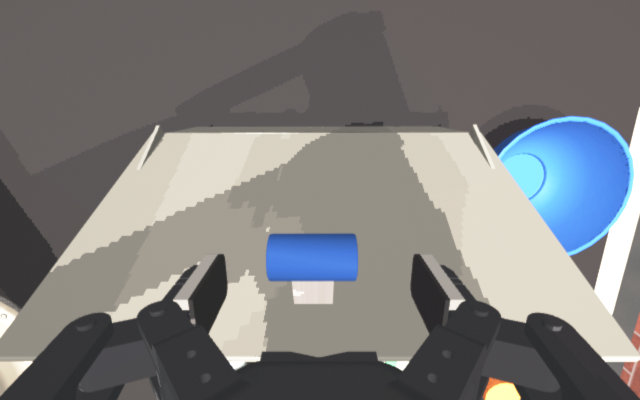

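View pics/s43.png

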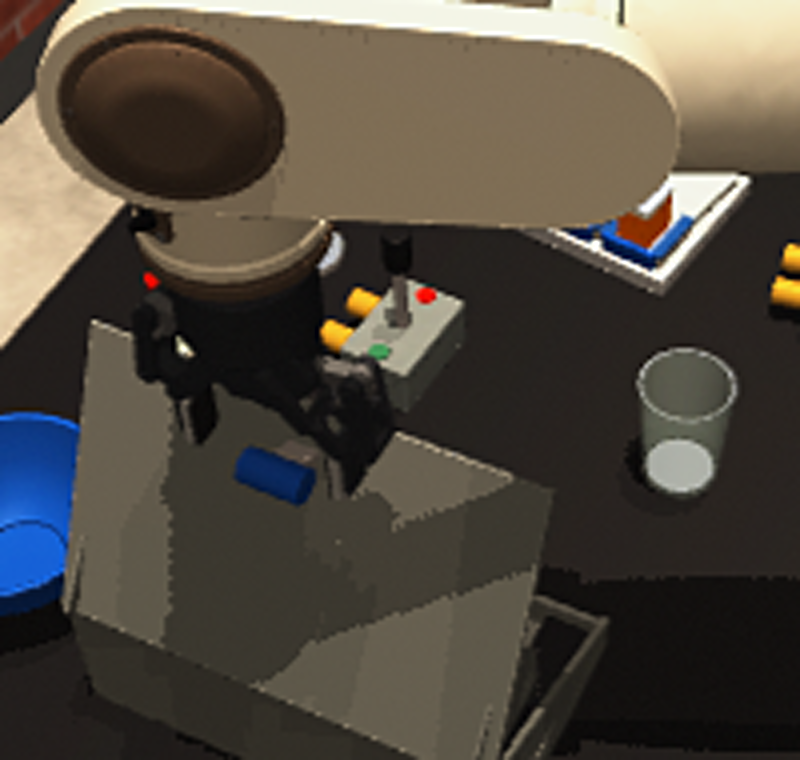

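Emit:
{"fn": "play_rows", "kwargs": {
  "deltas": [
    [[-1,1,-3.5,-3.5,0,0,0],[-1,0,0,0,0,0,0],[1,0,0,0,0,0,0],[1,0,0,0,0,0,0],[1,0,0,0,0,0,0],[1,0,0,0,0,0,0],[1,0,0,0,0,0,0],[1,0,0,0,0,0,0],[1,0,0,0,0,0,0],[1,0,0,0,0,0,0]]
  ],
  "force": 40
}}

```text
clock: 49.82
tcp_pos: [0.5562, 0.2992, 0.2558]
tool_rot: [0.489, 0.51, 0.49, -0.51]
contact_force: [4.3, -0.6, 4.8]
width: 0.0389
```

```bash
python3 - <<'E'
from h import *
st()
p,q,o=pose(); l=L(BOX,p); print(l)
h=np.array([l[0]-88,l[2]+12.5-100]); a1=np.arctan2(h[1],h[0]); rr=np.hypot(*h); print('r',rr,np.rad2deg(a1))
a0=np.arctan2(-27,-167)+2*np.pi
rr=169.2; prev=rr*np.array([np.cos(a1),np.sin(a1)])
for i in range(1,25):
    a=a1+(a0-a1)*i/24; hh=rr*np.array([np.cos(a),np.sin(a)]); d=hh-prev; prev=hh
    print(i,'x %.1f'%(-d[1]),'z %.1f'%(-d[0]))
E
```

```text
t 49.82 tcp [0.5562, 0.2992, 0.2558] F [4.3, -0.6, 4.8] T [-0.08, -0.52, 0.06] w 0.0389 xax [-0.0, 0.0, -1.0] yax [0.999, -0.042, -0.0] j [0.37, 0.26, 1.25, 0.0, 1.62, 0.41]
[ 53.09397371   0.56629835 255.77707862]
r 171.85926178456094 101.71877757707033
1 x 2.5 z 10.5
2 x 3.2 z 10.3
3 x 3.8 z 10.1
4 x 4.5 z 9.8
5 x 5.1 z 9.5
6 x 5.7 z 9.1
7 x 6.2 z 8.8
8 x 6.8 z 8.4
9 x 7.3 z 7.9
10 x 7.8 z 7.4
11 x 8.2 z 6.9
12 x 8.7 z 6.4
13 x 9.1 z 5.8
14 x 9.4 z 5.2
15 x 9.7 z 4.6
16 x 10.0 z 4.0
17 x 10.2 z 3.4
18 x 10.4 z 2.7
19 x 10.6 z 2.0
20 x 10.7 z 1.4
21 x 10.7 z 0.7
22 x 10.8 z -0.0
23 x 10.7 z -0.7
24 x 10.7 z -1.4
```

Emit:
{"fn": "play_rows", "kwargs": {
  "deltas": [
    [[1,2.5,0,10.5,0,0,0],[1,3,0,10.5,0,0,0],[1,4,0,10,0,0,0],[1,4.5,0,10,0,0,0],[1,5,0,9.5,0,0,0],[1,5.5,0,9,0,0,0],[1,6,0,9,0,0,0],[1,7,0,8.5,0,0,0],[1,7.5,0,8,0,0,0],[1,8,0,7.5,0,0,0],[1,8,0,7,0,0,0],[1,8.5,0,6.5,0,0,0]]
  ]
}}

```text
clock: 50.82
tcp_pos: [0.5519, 0.1928, 0.1863]
tool_rot: [0.489, 0.511, 0.489, -0.51]
contact_force: [5.4, -1.0, 5.8]
width: 0.0392
```

```bash
python3 - <<'E'
from h import *
st()
p,q,o=pose(); l=L(BOX,p); print(l)
h=np.array([l[0]-88,l[2]+12.5-100]); a1=np.arctan2(h[1],h[0]); rr=np.hypot(*h); print('r',rr,np.rad2deg(a1))
s=r.snapshot('side'); crop(s,180,170,380,340,4,'s44.png')
E
```

```text
t 50.82 tcp [0.5519, 0.1928, 0.1863] F [5.4, -1.0, 5.8] T [0.21, -0.9, -0.01] w 0.0392 xax [0.001, 0.0, -1.0] yax [0.999, -0.042, 0.001] j [0.2, 0.19, 1.48, 0.0, 1.47, 0.25]
[-53.33118649   0.51820083 186.27714849]
r 172.428041043747 145.05008750813647
```

View pics/s44.png

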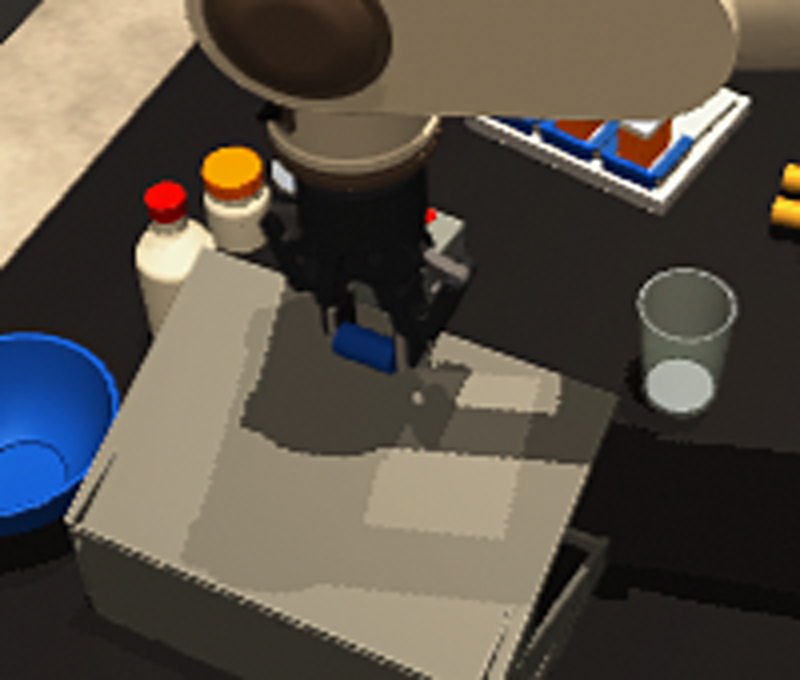

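Emit:
{"fn": "play_rows", "kwargs": {
  "deltas": [
    [[1,9,0,6,0,0,0],[1,9.5,0,5,0,0,0],[1,9.5,0,4.5,0,0,0],[1,10,0,4,0,0,0],[1,10,0,3.5,0,0,0],[1,10.5,0,2.5,0,0,0],[1,10.5,0,2,0,0,0],[1,10.5,0,1.5,0,0,0],[1,10.5,0,0.5,0,0,0],[1,10.5,0,0,0,0,0],[1,10.5,0,-0.5,0,0,0],[1,0,0,0,0,0,0]]
  ]
}}

```text
clock: 51.87
tcp_pos: [0.5507, 0.1631, 0.0735]
tool_rot: [-0.49, -0.51, -0.489, 0.511]
contact_force: [9.3, -12.1, -1.5]
width: 0.0394
```

```bash
python3 - <<'E'
from h import *
st()
p,q,o=pose(); l=L(BOX,p); print(l)
E
```

```text
t 51.87 tcp [0.5507, 0.1631, 0.0735] F [9.3, -12.1, -1.5] T [-1.47, -1.54, -0.02] w 0.0394 xax [-0.0, -0.002, -1.0] yax [0.999, -0.043, -0.0] j [0.15, 0.25, 1.65, -0.0, 1.24, 0.2]
[-83.0978295    0.56044592  73.48517745]
```

Emit:
{"fn": "play_rows", "kwargs": {
  "deltas": [
    [[1,5,0,-2,0,0,0],[1,5,0,-1.5,0,0,0],[1,3,0,-1,0,0,0],[1,2,0,0,0,0,0],[1,0,0,0,0,0,0]]
  ]
}}

```text
clock: 52.28
tcp_pos: [0.5509, 0.1665, 0.0594]
tool_rot: [-0.49, -0.51, -0.488, 0.511]
contact_force: [8.9, -22.1, -3.2]
width: 0.0391
```

```bash
python3 - <<'E'
from h import *
st()
p,q,o=pose(); l=L(BOX,p); print(l)
im=r.snapshot('wrist'); cv2.imwrite('pics/w45.png',im[:,:,::-1])
E
```

```text
t 52.28 tcp [0.5509, 0.1665, 0.0594] F [8.9, -22.1, -3.2] T [-2.91, -1.37, -0.16] w 0.0391 xax [-0.0, -0.003, -1.0] yax [0.999, -0.043, -0.0] j [0.16, 0.27, 1.66, -0.0, 1.22, 0.21]
[-79.65917376   0.52705061  59.44447327]
```

View pics/w45.png

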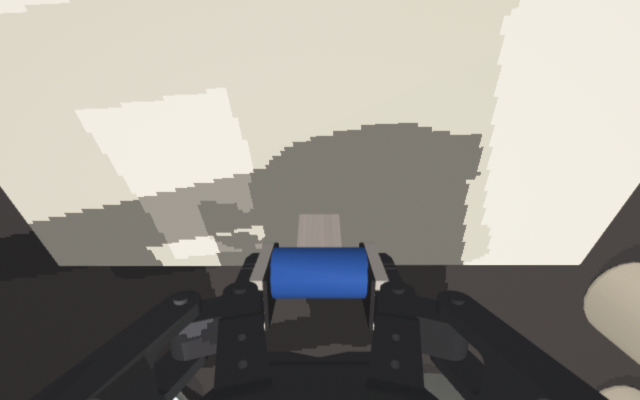

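Emit:
{"fn": "play_rows", "kwargs": {
  "deltas": [
    [[1,0,0,2.5,0,0,0],[1,2.5,0,0,0,0,0],[1,2.5,0,0,0,0,0],[1,0,0,0,0,0,0]]
  ]
}}

```text
clock: 52.67
tcp_pos: [0.5509, 0.1669, 0.0551]
tool_rot: [0.489, 0.511, 0.49, -0.51]
contact_force: [8.4, 3.3, -0.3]
width: 0.0392
```

```bash
python3 - <<'E'
from h import *
st()
p,q,o=pose(); l=L(BOX,p); print(l)
s=r.snapshot('side'); crop(s,180,250,360,370,4.4,'s46.png')
im=r.snapshot('wrist'); cv2.imwrite('pics/w46.png',im[:,:,::-1])
E
```

```text
t 52.67 tcp [0.5509, 0.1669, 0.0551] F [8.4, 3.3, -0.3] T [1.06, -1.36, -0.02] w 0.0392 xax [0.001, 0.002, -1.0] yax [0.999, -0.042, 0.001] j [0.16, 0.27, 1.66, 0.0, 1.21, 0.2]
[-79.312172     0.48611796  55.13834459]
```

View pics/s46.png

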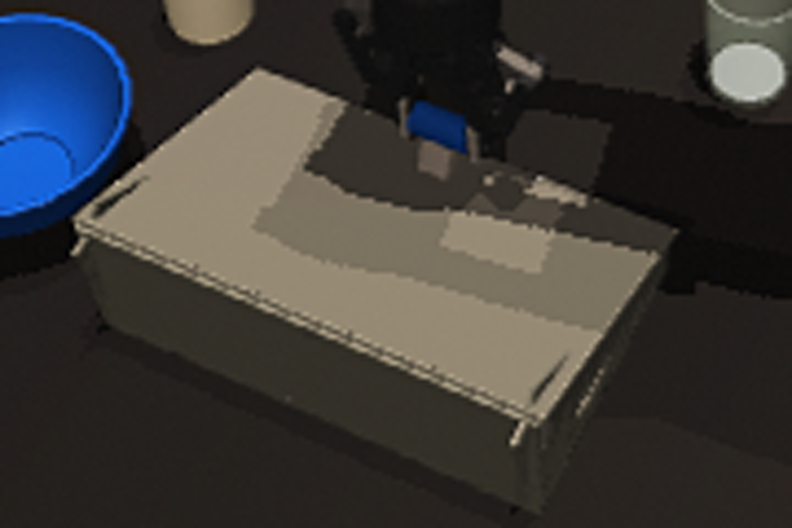

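View pics/w46.png

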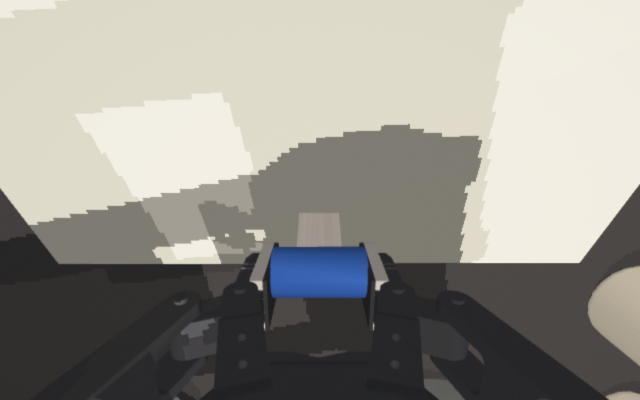

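Emit:
{"fn": "play_rows", "kwargs": {
  "deltas": [
    [[1,2,0,0,0,0,0],[1,2,0,0,0,0,0],[1,0,0,0,0,0,0]]
  ]
}}

```text
clock: 53.02
tcp_pos: [0.551, 0.1671, 0.0527]
tool_rot: [0.489, 0.511, 0.49, -0.51]
contact_force: [0.4, 4.4, 19.9]
width: 0.0389
```

```bash
python3 - <<'E'
from h import *
st()
p,q,o=pose(); l=L(BOX,p); print(l)
E
```

```text
t 53.02 tcp [0.551, 0.1671, 0.0527] F [0.4, 4.4, 19.9] T [1.09, 0.48, -0.04] w 0.0389 xax [0.002, 0.002, -1.0] yax [0.999, -0.042, 0.001] j [0.16, 0.27, 1.66, 0.0, 1.2, 0.2]
[-79.10250322   0.3979743   52.67000677]
```

Emit:
{"fn": "play_rows", "kwargs": {
  "deltas": [
    [[-1,0,0,0,0,0,0],[-1,0,0,0,0,0,0],[-1,0,0,0,0,0,0],[-1,0,0,0,0,0,0],[-1,0,0,0,0,0,0],[-1,-15,0,0,0,0,0],[-1,-25,0,0,0,0,0],[-1,-30,0,0,0,0,0],[-1,-35,0,0,0,0,0],[-1,-35,0,0,0,0,0],[-1,-30,0,0,0,0,0],[-1,0,0,0,0,0,0]]
  ]
}}

```text
clock: 54.02
tcp_pos: [0.5519, 0.1666, 0.2273]
tool_rot: [0.491, 0.512, 0.488, -0.508]
contact_force: [1.3, -0.4, 0.1]
width: 0.0855
```

```bash
python3 - <<'E'
from h import *
st()
s=r.snapshot('side'); cv2.imwrite('pics/s47f.png',s[:,:,::-1]); crop(s,190,260,350,365,5,'s47.png')
im=r.snapshot('wrist'); cv2.imwrite('pics/w47.png',im[:,:,::-1])
t=r.snapshot('top'); cv2.imwrite('pics/t47.png',t[:,:,::-1])
E
```

```text
t 54.02 tcp [0.5519, 0.1666, 0.2273] F [1.3, -0.4, 0.1] T [-0.05, 0.01, 0.06] w 0.0855 xax [0.007, 0.002, -1.0] yax [0.999, -0.042, 0.007] j [0.16, 0.15, 1.45, 0.0, 1.54, 0.2]
```

View pics/s47.png

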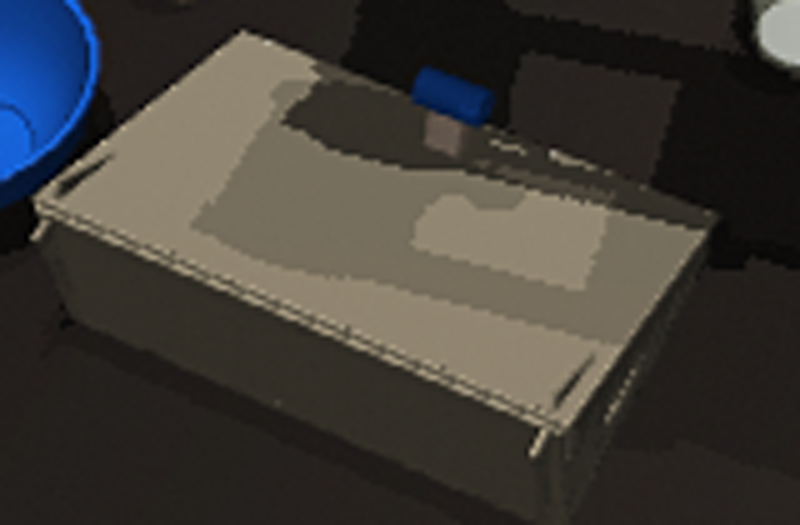

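View pics/s47f.png

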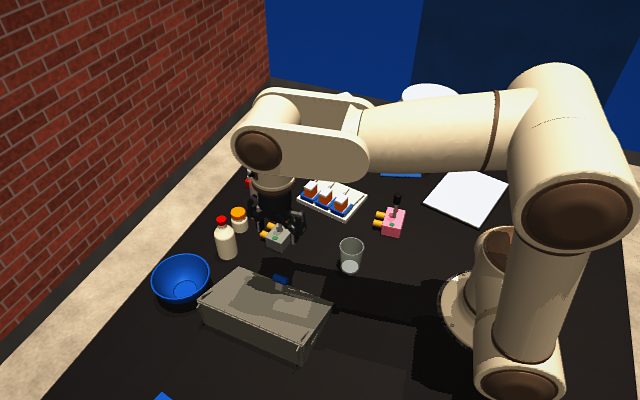

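View pics/t47.png

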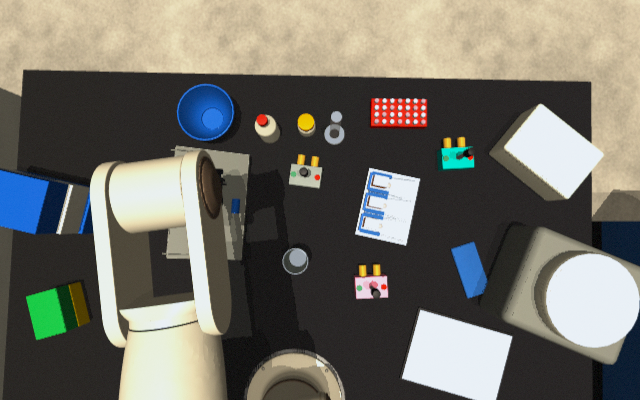

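```bash
python3 - <<'E'
from h import *
t=cv2.imread('pics/t47.png')[:,:,::-1]; crop(t,280,145,440,255,5,'t47c.png')
a=cv2.imread('pics/side0.png').astype(int);b=cv2.imread('pics/s47f.png').astype(int)
s=cv2.imread('pics/s47f.png')[:,:,::-1]; crop(s,240,160,380,260,5,'s47d.png')
E
```

```text
(no output)
```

View pics/t47c.png

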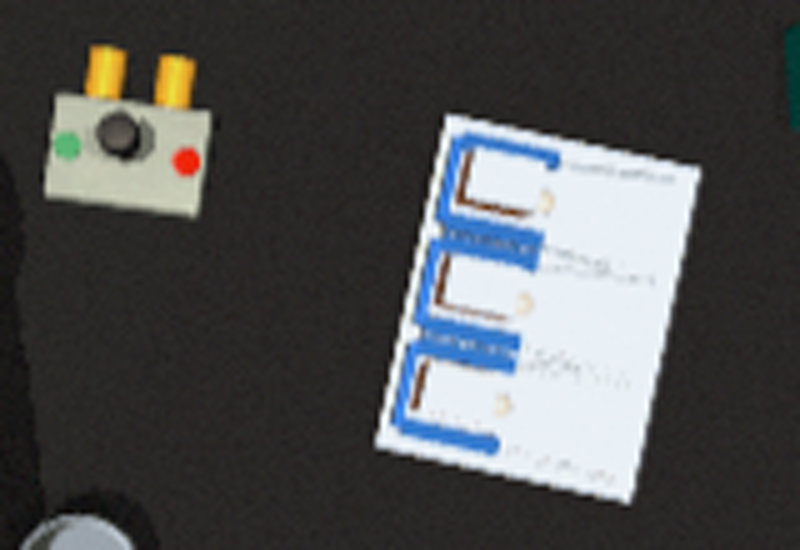

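View pics/s47d.png

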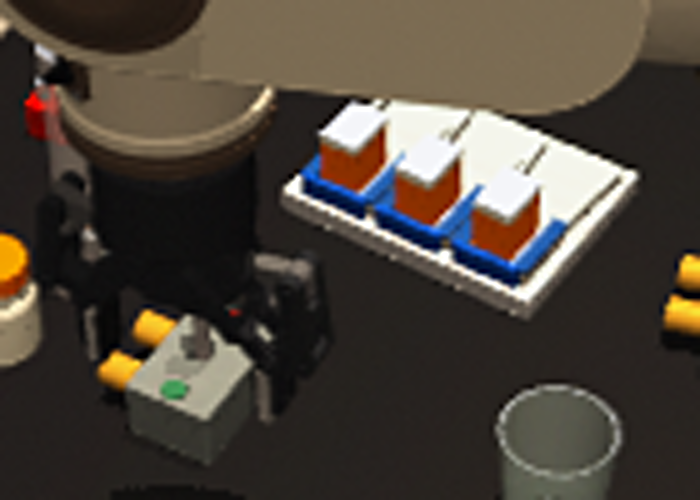

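```bash
python3 - <<'E'
from rig import r
print(r.hand_in()); print(r.get_obs()['clock'])
E
```

```text
the job is handed in; nothing more can be done
None
the job is handed in; nothing more can be done
```

I handed the job in at about 54 s. All three cartridges are on their rails, the valve has been purged and the box's lid is shut; the simulator gives no verdict.

- **Cartridges:** the box held three. I found them with the wrist camera under the open lid rather than by feel. I slid each to its stop until it pushed back with 10 to 17 N.
- **Catches:** close pictures show the catch ball up behind each foot, and the three sit level with each other. The middle one looked about 1.5 mm short after release, so I pushed it again with shut fingers until it met the stop. The other two did not need that.
- **Valve:** I pushed the lever to the green side up to its stop, about 10 N, and held it well over 2 s. In the last pictures it stands upright, and I only ever pushed it from the red side towards green.
- **Lid:** I pressed it shut to about 20 N, and its corners and handle are back at the pixels of the first picture.
- **Bystanders:** the beaker, bottle, jar, cylinder and phone look unmoved in the top view. I judged that by eye rather than measuring it.
- **Robot:** at the end the open gripper stood clear above the box with no contact force.

No check failed at the end. I saw no sign of a cartridge being knocked aside.

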